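Reset the bench clamp: finished candle holder out, a row of stone blanks in

ROBOT

A 7-joint arm with a two-finger parallel gripper is mounted at the origin on the work surface. World frame = base frame: x ahead of the robot, y to its left, z up, the work surface at z = 0. Lengths are in m, angles in rad, forces in N, time in s.
With the tool pointing down it reaches from about 0.425 to 0.825 m from the base axis. Payload 3.6 kg.
Tool frame: the origin (TCP) lies on the centre line of the jaws, within the pads' length; the fingertips stand 22 mm ahead of it and the grasp point (between the pads) lies 3 mm ahead of it; z points along the fingers, y is the direction in which the jaws open and shut (so a half turn about z gives the same grasp; the last joint's range is limited). The gripper opens to 85 mm and grips with 20 to 120 N. Pads are 22 mm wide; open, the fingers measure 114 mm over their backs; the gripper's body (76 mm by 85 mm) begins 54 mm behind the grasp point. The pads swing forward as they close: fully open they stand 13 mm farther back than shut.
Start: joints at [1.272, 0.615, -0.013, 1.423, 0.008, 1.103, -0.04], TCP at [0.175, -0.626, 0.23] pointing down, gripper open.
Joint ranges: [-3.12, 3.12], [-0.3, 2.06], [-1.34, 1.32], [0.26, 2.42], [-1.36, 4.5], [0.01, 1.98], [-2.84, 2.84]. Speed limits (rad/s): [2.79, 2.79, 3.14, 3.14, 3.14, 3.14, 3.14].

INTERFACE

Orientations are given as a rotation vector (axis times angle).
In Python, from cell import robot gives the robot as it stands.
- The arm moves only by the tool send_rows, never from a script. Its argument "increments" is a list that holds one entry, the list of rows, each a list of 6 numbers: the shift along the world's x, y, z in mm, then the turn, a rotation vector about the world's x, y, z in degrees. A call has 1 to 8 rows; each row is the pose to reach, as a shift and turn from the pose commanded when the call began; what a row does not reach only later rows make up. A row lasts 1/10 s, in which the tool goes at most 50 mm and 8.59 degrees, less where a joint would pass 70% of its speed; a pose out of reach is approached as far as the arm can. A call with a gripper value outside its range is refused whole. "fingers" is the opening, from 0 (shut) to 1 (fully open), set as the call begins (left out, the last holds). The fingers move at their own pace and stop on an object; "squeeze" is the grip in N (left out, the last holds). Time passes only in rows, so rows that repeat a pose let the fingers close. It gives the time, the measured TCP pose, the force and the opening at its end, in the units of the state.
- robot.observe(): the state, without advancing time (a new reading comes with each control period).
- robot.get_image(name): name is "side" or "top"; returns a dict with "pixels" (480x640x3 uint8, red, green, blue), "fov_y" (degrees; the focal length in pixels is half the picture's height over the tangent of half this angle, whatever the lens; pixels are square), "cx", "cy" (the principal point, pixels), "position" and "attitude" of the camera in the world. Camera axes: x right, y down, z forward; pixel columns grow to the right and rows downward; lengths in m; the calibration is good to about 2 mm. A picture is of the moment at which its call begins. There is no depth.
- robot.sign_off(): hands the job in, once; it reports no verdict.
The state is a dict: "clock": time; "q": joint angles; "qvel": joint speeds; "joint_torque": joint torques, N m; "position": TCP position; "tcp_rot": TCP orientation; "wrist_force": force on the tool from outside, world axes, zero at the start; "wrist_torque": the same for the moment, N m; "grip_width": finger opening in m.
Only numpy, scipy, OpenCV 4.12 (cv2) and the standard library are available. Lean on these libraries where they do the work, as an engineer would, in place of code of your own. Each camera call takes 0.05 s, during which the arm holds its last target.

TASK

The long stone candle holder in the bench clamp is finished: wind the jaw back well clear of it with the crank, then lift the holder out and lay it flat in the shallow tray. Next pull up the spring plunger, slide the tail stop along the bar to the one hole that suits the number of stone blanks on the bench (the jaw reaches only 45 mm) and let the pin drop fully home. Stand all the blanks upright on the clamp bed in one straight row along the middle of the bar, flat saw faces together, and crank the jaw up until the whole row is squeezed tight between jaw and tail stop; leave everything else on the bench where it is.

Things in the scene. Friction and masses are not known exactly. Their poses are not given: they have to be found in the camera images.
- clamp: Bench clamp fixed to the bench. Origin on the bench top, mid-width; y runs along it from crank end (-y) to tail end (+y). Flat bed 60 mm above the bench, x = +-61 mm: a 40 mm wide bar with a row of holes along x = 0 and a rail on either side. Fixed head at y -170 to -130 mm, 115 mm high. Jaw and tail stop squeeze work along y; both 110 mm wide, tops 50 mm above the bed.
- jaw_slide (a joint): Sliding jaw at the crank end, m: 0 = wound fully back, growing towards the tail stop, end of travel 0.045. Its wooden face is at clamp y = -70 mm + value. It moves only with the crank, 12 mm a turn. At the start about 0.022, up against the finished holder.
- crank (a joint): Crank angle about the screw (level, along clamp y, at clamp x = 0, 90 mm above the bench), rad: jaw = 0.012 x angle / 6.283. Growing = closing = clockwise seen from the crank end: from straight up (0 and every whole turn) the handle goes towards clamp +x. Range -0.3 to 23.5. Stays where left: turns with 3 N at the handle; tight is 8 to 12 N, up to a turn past first touch, as play is taken up.
- crank_handle (a point): Where to hold the crank: a freely revolving wooden sleeve, 26 mm diameter, 84 mm long, parallel to clamp y, 42 mm from the screw axis. The point lies on its axis, 60 mm outward (-y) of the 8 mm thick crank arm, 32 mm from the free end, at clamp x = 42 mm sin(angle), y = -275 mm + jaw value (the crank travels with the jaw), height 90 mm + 42 mm cos(angle).
- tail_slide (a joint): Tail stop on its square sliding tube, m along the bar: 0 where it is pinned at the start, growing towards the jaw. Its wooden face is at clamp y = 154 mm - value. Holes are 40 mm apart: the pin can drop in at 0, 0.04, 0.08, 0.12, 0.16 (1.5 mm play, up to 4 mm give under load). Slides with 2 N once the pin is drawn. Space between the faces = 224 mm - tail value - jaw value.
- plunger (a joint): Spring plunger upright on the tail stop's tube, m of lift: 0 = pin fully home in a hole, 0.016 = pin tip riding on the bar, 0.022 = end stop. The spring pushes it down with 6 N at 0, 9 N at 0.02.
- plunger_knob (a point): Centre of the plunger's round black knob, 33 mm diameter, from 17 mm below to 14 mm above this point; at clamp x = 0, y = 214 mm - tail value, 98 mm above the bench when home (plus lift). The collar under it is 24 mm wide, its top 18 mm below this point; the tube's top is 32 mm below it, 53 mm wide.
- holder: The finished job, in the clamp at the start: a grey stone candle holder, a flat bar 200 mm long (its y), 54 mm wide (x), 32 mm high, with three round candle cups in its top. 0.8 kg. Origin: centre of its underside.
- tray: Shallow wooden tray fixed to the bench at the robot's left, 290 mm inside along its x, 160 mm along y. Origin: centre of its underside on the bench; floor 10 mm above it, rim 18 mm above it.
- jaw: The sliding jaw itself, its wooden face 104 mm wide, 46 mm high, 6 mm thick. Origin in the pressing face's plane at clamp x = 0, at bench height (clamp y = -70 mm + jaw value).
- tail: The tail stop itself, with a wooden face of the same size. Origin in the pressing face's plane at clamp x = 0, at bench height (clamp y = 154 mm - tail value).
- blank1: Sawn grey stone candlestick blank (2 to 4 alike stand on the bench; None if absent): foot 70 mm (x) by 40 (y) by 24 high; on it a neck 42 mm (x) by 40 (y) up to 60 mm height, so a 14 mm shoulder on either x side; both y faces are plain flat saw faces, 40 mm apart. 0.3 to 0.4 kg. Origin: centre of its underside, z up.
- blank2: Sawn grey stone candlestick blank (2 to 4 alike stand on the bench; None if absent): foot 70 mm (x) by 40 (y) by 24 high; on it a neck 42 mm (x) by 40 (y) up to 60 mm height, so a 14 mm shoulder on either x side; both y faces are plain flat saw faces, 40 mm apart. 0.3 to 0.4 kg. Origin: centre of its underside, z up.
- blank3: Sawn grey stone candlestick blank (2 to 4 alike stand on the bench; None if absent): foot 70 mm (x) by 40 (y) by 24 high; on it a neck 42 mm (x) by 40 (y) up to 60 mm height, so a 14 mm shoulder on either x side; both y faces are plain flat saw faces, 40 mm apart. 0.3 to 0.4 kg. Origin: centre of its underside, z up.
- blank4: Sawn grey stone candlestick blank (2 to 4 alike stand on the bench; None if absent): foot 70 mm (x) by 40 (y) by 24 high; on it a neck 42 mm (x) by 40 (y) up to 60 mm height, so a 14 mm shoulder on either x side; both y faces are plain flat saw faces, 40 mm apart. 0.3 to 0.4 kg. Origin: centre of its underside, z up.
- chisel: A steel point chisel 160 mm long lying among the blanks. Not part of the job. Origin: underside, mid-length.
- claw_chisel: A steel chisel 170 mm long at the robot's right. Not part of the job. Origin: underside, mid-length.
- mallet: A wooden mallet 200 mm tall standing on its head, 92 mm diameter, beyond the blanks. Not part of the job. Origin: underside, centre.
- brush: A bench brush 200 mm long, lying beyond the blanks. Not part of the job. Origin: underside, mid-length.
- rough_stone: A reddish rough stone about 85 mm across, beyond the blanks. Not part of the job. Origin: underside, centre.
- tub: A plastic tub 100 mm diameter, 85 mm tall, beyond the blanks on the right. Not part of the job. Origin: underside, centre.
There are look-alikes about, which are no part of the job. What is shaped like the blank4 but pink or turquoise is not meant.

How it is judged:
By the outcome, as a careful person would: the job done as asked, in the order asked, and still so for the second after the job is handed in, with the robot touching nothing.
Of blank1, blank2, blank3, blank4 only 2 to 4 are there at a start; the rules pass over those that are not, and their reading is None.
At some moment in a run one of blank1, blank2, blank3, blank4 may be knocked a few centimetres aside while the robot is not near it.
It also fails if it takes over 210 s, if anything falls off the work surface, if the arm or the gripper's body presses on something with over 40 N, if the wrist force passes 120 N, or if a joint passes its speed limit or range.

## Working session

There is one attempt and no reset: what is moved stays moved. The work goes in short steps, Python scripts to look and compute and a tool call to move; the robot and the scene stay as the last step left them, time stands still between calls to the robot, and variables do not carry over. Pictures are saved under pics/ and viewed, and the job is handed in when it is done.

Besides the shell and the picture viewer there is one more tool, called after "Emit:" as name([rows], argument=value, ...), one row to a line, values as JSON. send_rows: Moves the arm, as the interface text tells. Its arguments: {"type":"object","properties":{"increments":{"type":"array"},"fingers":{"type":"number"},"squeeze":{"type":"number"}},"required":["increments"]}

```bash
ls; mkdir -p pics; cat > h.py <<'E'
import numpy as np, cv2
from cell import robot
from scipy.spatial.transform import Rotation as R
def snap(n,fn):
    im=robot.get_image(n); cv2.imwrite('pics/'+fn+'.png',im['pixels'][:,:,::-1]); 
    np.savez('pics/'+fn+'.npz',px=im['pixels'],fov=im['fov_y'],cx=im['cx'],cy=im['cy'],p=im['position'],a=np.array(im['attitude']))
    return im
E
python3 - <<'E'
from h import *
for n in('side','top'):
    im=snap(n,n+'0'); print({k:v for k,v in im.items() if k!='pixels'})
s=robot.observe(); print(s)
E
```

```text
pics
{'fov_y': 42.38024207988044, 'cx': 308.5865235166782, 'cy': 237.219968049508, 'position': array([ 0.42135313, -1.02168274,  1.16580521]), 'attitude': array([-2.36264346,  0.21323798, -0.09678884])}
{'fov_y': 43.53084723923903, 'cx': 317.700821405227, 'cy': 243.25648533721514, 'position': array([ 0.24841745, -0.0061665 ,  1.72568297]), 'attitude': array([-2.02635555,  2.18085439, -0.23674944])}
{'clock': 0.1, 'q': array([ 1.27249393,  0.61584486, -0.01262049,  1.42474875,  0.00810428,
        1.1034021 , -0.04037613]), 'qvel': array([ 1.06852003e-03, -3.13944135e-03, -1.00239964e-03, -3.03617145e-03,
       -4.00927114e-05,  1.10131624e-03, -4.81235507e-04]), 'joint_torque': array([ 8.59463544e-04, -4.70383430e+01,  2.60467557e-01, -1.71569198e+01,
        1.01975919e-02,  5.96928759e-03,  2.19586047e-05]), 'position': array([ 0.17433001, -0.62546564,  0.22933612]), 'tcp_rot': array([-3.11030060e+00, -4.25465078e-01,  5.49241598e-04]), 'wrist_force': array([-0.08224664,  0.7491338 ,  0.21145623]), 'wrist_torque': array([-0.00181035,  0.02432889, -0.00216002]), 'grip_width': 0.08530263330526823}
```

View pics/side0.png

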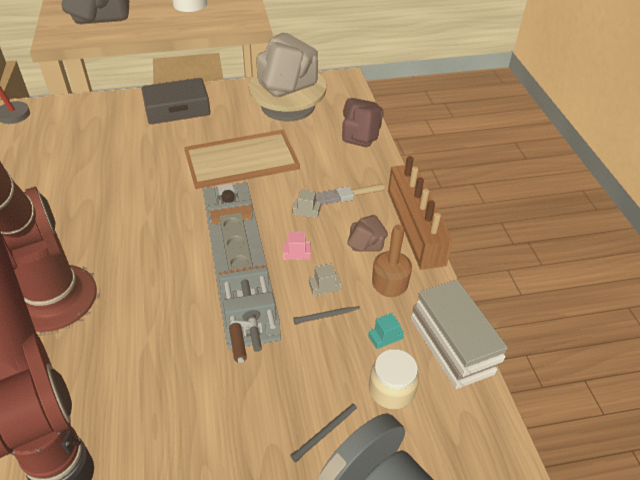

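View pics/top0.png

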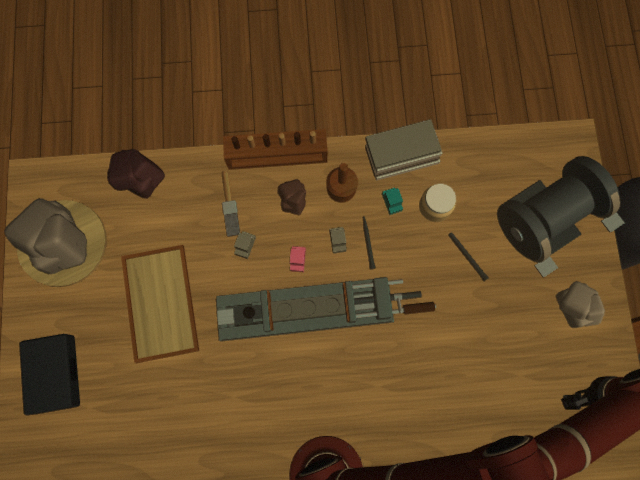

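```bash
cat >> h.py <<'E'
def load(fn): return np.load('pics/'+fn+'.npz')
def _f(c): return 240/np.tan(np.radians(float(c['fov']))/2)
def ray(c,u,v,z):
    f=_f(c); d=R.from_rotvec(c['a']).apply([(u-c['cx'])/f,(v-c['cy'])/f,1]); p=c['p']
    return p+d*(z-p[2])/d[2]
def proj(c,P):
    q=R.from_rotvec(c['a']).inv().apply(np.atleast_2d(P)-c['p']); f=_f(c)
    return np.c_[q[:,0]/q[:,2]*f+c['cx'],q[:,1]/q[:,2]*f+c['cy']]
def crop(fn,out,u0,v0,u1,v1,s):
    im=cv2.imread('pics/'+fn+'.png')[v0:v1,u0:u1]; cv2.imwrite('pics/'+out+'.png',cv2.resize(im,None,fx=s,fy=s,interpolation=cv2.INTER_CUBIC))
E
python3 - <<'E'
from h import *
crop('top0','c1',200,190,450,370,3.2); crop('side0','c2',190,170,430,370,3.3)
c=load('top0')
for n,u,v,z in [('hole-end corner',217,294,.06),('',219,339,.06),('',392,322,.06),('',388,278,.06),('blankA',245,240,.06),('blankB',338,236,.06),('tray',160,303,.018),('holder',308,308,.092)]: print(n,ray(c,u,v,z).round(3))
E
```

```text
hole-end corner [0.5   0.267 0.06 ]
 [0.375 0.266 0.06 ]
 [ 0.387 -0.212  0.06 ]
 [ 0.51  -0.213  0.06 ]
blankA [0.649 0.182 0.06 ]
blankB [ 0.641 -0.083  0.06 ]
tray [0.492 0.437 0.018]
holder [0.438 0.016 0.092]
```

View pics/c1.png

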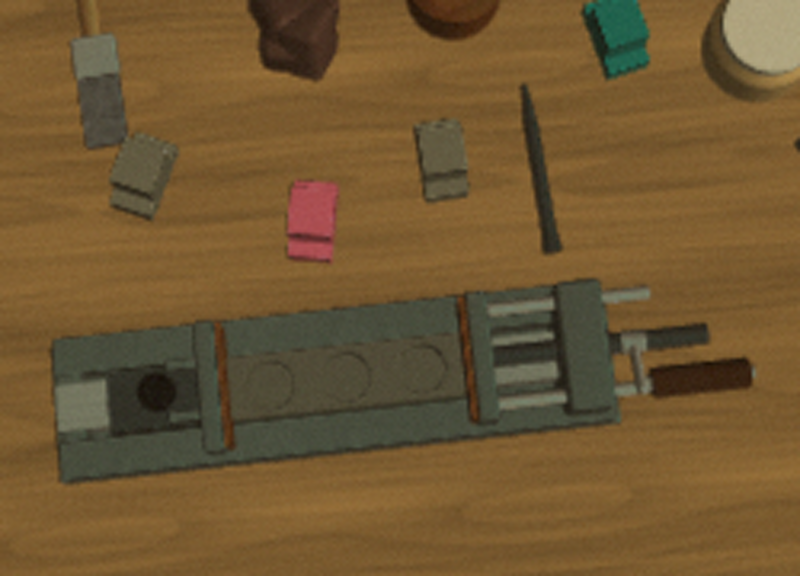

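View pics/c2.png

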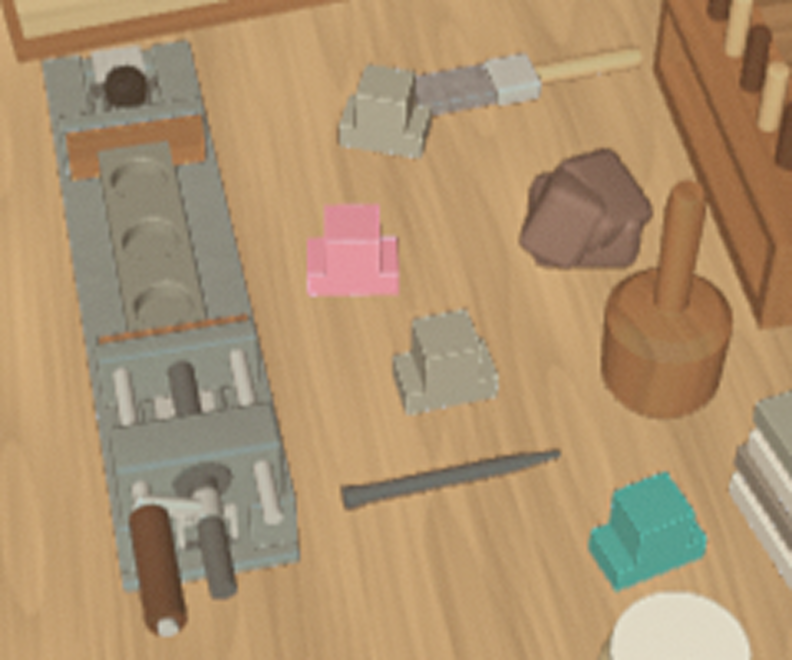

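```bash
python3 - <<'E'
from h import *
crop('top0','d1',210,275,300,345,8); crop('top0','d2',335,270,440,345,7)
crop('side0','d3',195,175,275,275,6);crop('side0','d4',205,255,295,365,5)
E
```

```text
(no output)
```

View pics/d1.png

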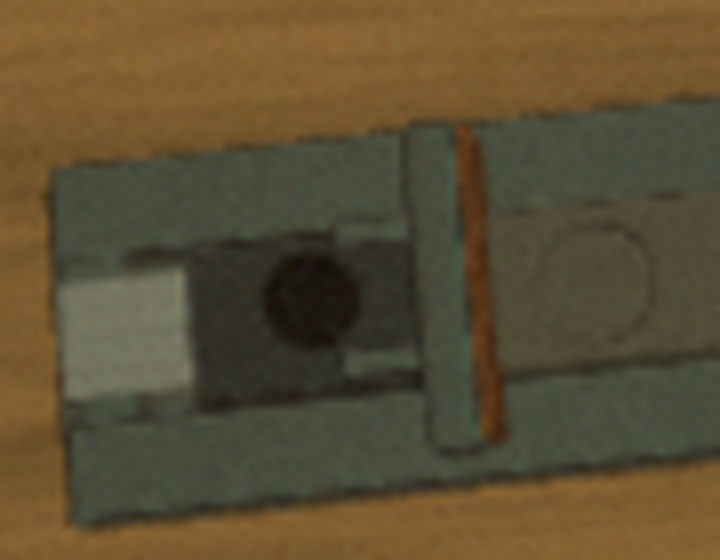

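View pics/d2.png

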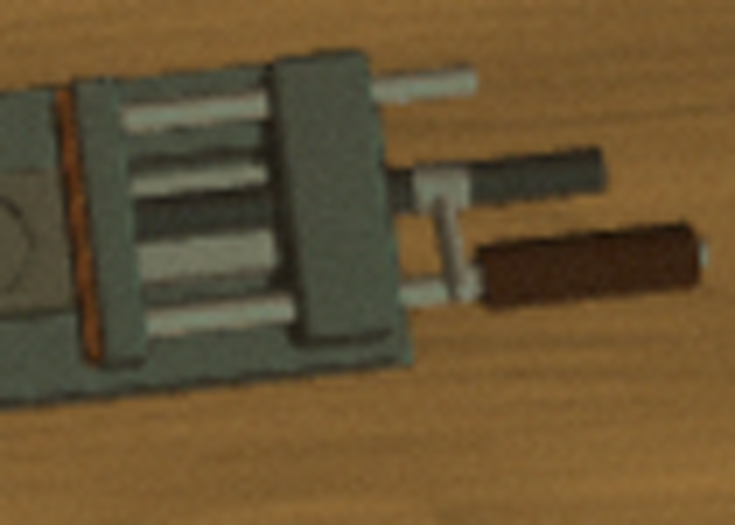

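View pics/d3.png

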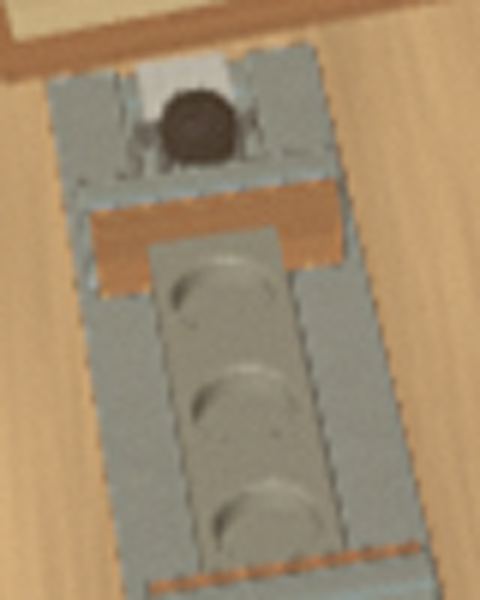

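View pics/d4.png

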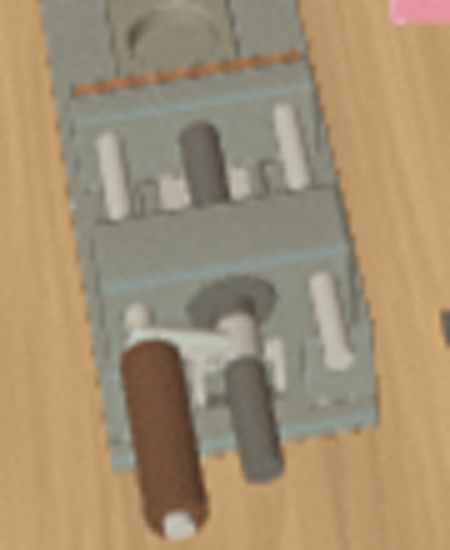

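```bash
cat > fit.py <<'E'
from h import *
from scipy.optimize import least_squares
T,S=load('top0'),load('side0')
# (cam, u,v, x,y(None=free),z)
F=[(T,216.9,296,61,'e',60),(T,219.4,340.2,-61,'e',60),(S,203.3,188.7,-61,'e',60),(S,247.8,182,61,'e',60),
(T,300,287.2,61,'a',60),
(T,249,312.5,0,214,112),(S,227.8,196.2,0,214,100),
(S,210,210.3,-52,154,106),(S,251.7,205,52,154,106),(S,252.2,218.7,52,154,60),(S,211.7,224.7,-52,154,60),
(S,220,273,-52,-48,106),(S,265,265.8,52,-48,106),
(T,387.1,277.1,'w',-170,115),(T,390.7,317.1,'-w',-170,115),(T,373.9,278.9,'w',-130,115),(T,378.3,319.3,'-w',-130,115)]
def w2(p,P): 
    c,s=np.cos(p[2]),np.sin(p[2]); x,y,z=P
    return np.array([p[0]+c*x-s*y,p[1]+s*x+c*y,z])
def res(p):
    o=[]
    for c,u,v,x,y,z in F:
        d={'e':p[3],'a':p[4],'w':p[5],'-w':-p[5]}
        P=w2(p,[d.get(x,x)/1000,d.get(y,y)/1000,z/1000])*1.0
        o+=list((proj(c,P)[0]-[u,v]))
    return o
r=least_squares(lambda q:res([q[0],q[1],q[2],q[3]*1000,q[4]*1000,q[5]*1000]),[.44,0.02,0.03,.29,0,.05],loss='soft_l1')
print(r.x.round(4),np.degrees(r.x[2])); print(np.array(res([*r.x[:3],*(r.x[3:]*1000)])).reshape(-1,2).round(1).tolist())
p=r.x[:3]; np.save('clamp.npy',p)
for n,P in dict(handle=[-.0364,-.253,.111],htip=[-.0364,-.285,.111],knob=[0,.214,.1],holder=[0,.053,.06]).items(): print(n,w2(p,P).round(4),proj(T,w2(p,P)).round(1))
print('stub end',ray(T,421.2,294.3,.09), 'htip',ray(T,434.8,306.6,.111))
E
python3 fit.py
```

```text
[ 0.4458 -0.035   0.0248  0.3015  0.0684  0.0544] 1.4183511044669879
[[-0.1, -1.8], [0.0, -2.0], [-0.7, -0.4], [-0.3, 0.4], [-0.1, -1.1], [-1.7, -1.7], [-0.1, -0.6], [-0.6, 2.1], [-0.7, 1.8], [-0.1, 1.2], [-0.4, 0.9], [-1.9, -0.2], [-1.4, 0.1], [-0.1, -0.3], [1.3, -0.2], [-1.6, -0.6], [-1.2, -0.9]]
handle [ 0.4157 -0.2888  0.111 ] [[421.7 307.3]]
htip [ 0.4165 -0.3208  0.111 ] [[433.5 306.2]]
knob [0.4405 0.179  0.1   ] [[247.9 311.3]]
holder [0.4445 0.018  0.06  ] [[307.5 307.2]]
stub end [ 0.45341899 -0.29506126  0.09      ] htip [ 0.41504452 -0.32408501  0.111     ]
```

Emit:
send_rows([
  [[30,40,0,0,0,8],[60,80,0,0,0,16],[90,120,0,0,0,24],[120,160,0,0,0,32],[150,200,0,0,0,40],[180,240,0,0,0,48],[210,280,0,0,0,56],[240,300,0,0,0,64]],
], fingers=0.6)

```text
clock: 0.9
position: [0.4156, -0.3216, 0.2305]
tcp_rot: [-2.402, -2.021, -0.001]
wrist_force: [0.4, -1.7, -0.3]
grip_width: 0.0514
```

Emit:
send_rows([
  [[0,-5,0,0,0,6],[0,-10,0,0,0,11.8],[0,-10,0,0,0,11.8],[0,-10,0,0,0,11.8]],
])

```text
clock: 1.3
position: [0.414, -0.3361, 0.23]
tcp_rot: [-2.197, -2.244, -0.0]
wrist_force: [-0.0, -0.2, 1.3]
grip_width: 0.0514
```

```bash
cat >> h.py <<'E'
def st():
    s=robot.observe(); r=R.from_rotvec(s['tcp_rot']).as_matrix()
    print('t',round(s['clock'],2),'p',(s['position']*1e3).round(1),'toolx',r[:,0].round(3),'y',r[:,1].round(3),'z',r[:,2].round(3),'F',s['wrist_force'].round(1),'T',s['wrist_torque'].round(2),'w',round(s['grip_width']*1e3,1)); print('q',s['q'].round(2)); return s
E
python3 -c "
from h import *
st()"
```

```text
t 1.3 p [ 414.  -336.1  230. ] toolx [-0.021  1.     0.001] y [ 1.     0.021 -0.001] z [-0.001  0.001 -1.   ] F [-0.  -0.2  1.3] T [-0.    0.01 -0.02] w 51.4
q [ 0.91  0.46 -0.4   1.75  0.21  0.97  0.45]
```

Emit:
send_rows([
  [[0,-5,-5,8,0,0],[0,-10,-10,16,0,0],[0,-15,-20,24,0,0],[0,-15,-30,30,0,0],[0,-15,-30,30,0,0],[0,-15,-30,30,0,0]],
])

```text
clock: 1.9
position: [0.4145, -0.3505, 0.2001]
tcp_rot: [-1.906, -1.951, -0.523]
wrist_force: [0.3, 0.4, 0.0]
grip_width: 0.051
```

```bash
python3 -c "
from h import *
st()
snap('top','top1');snap('side','side1')
crop('top1','e1',350,240,480,360,6);crop('side1','e2',180,240,300,400,3.7)"
```

```text
t 1.9 p [ 414.5 -350.5  200.1] toolx [-0.023  0.866  0.5  ] y [1.    0.02  0.011] z [-0.     0.5   -0.866] F [0.3 0.4 0. ] T [-0.52 -0.02 -0.07] w 51.0
q [ 1.13  0.74 -0.51  1.49 -0.07  1.33  0.73]
```

View pics/e1.png

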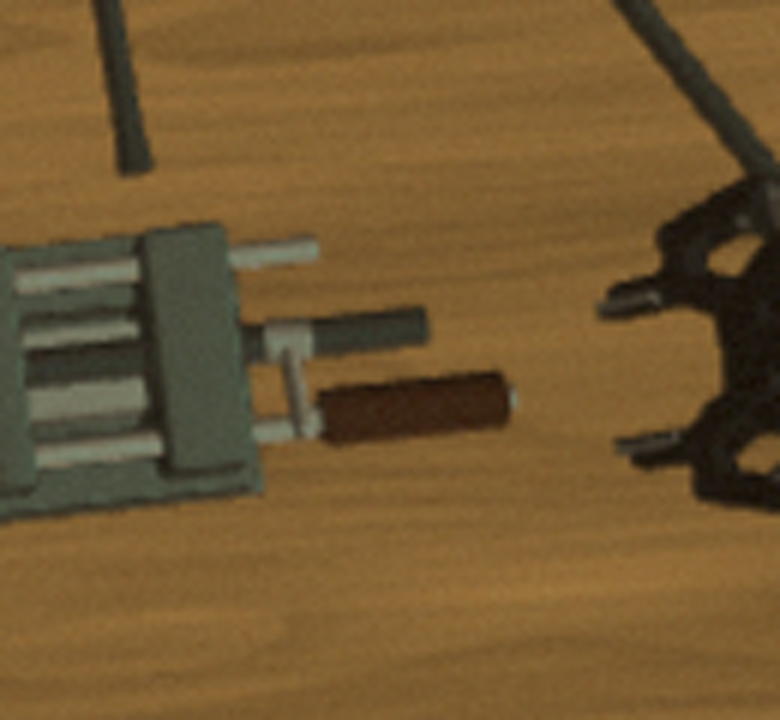

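View pics/e2.png

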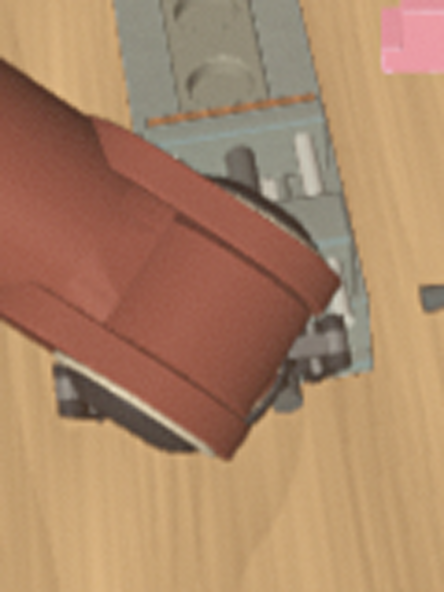

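```bash
python3 -c "
from h import *
T=load('top1')
p=np.array([.4145,-.3505,.2001]);z=np.array([0,.5,-.866])
for d in (.010,.016,.022):
  for s in (.0255,-.0255): print(d,s,proj(T,p+d*z+[s,0,0]).round(1))
print(ray(T,350+508/6,240+400/6,.111))
"
```

```text
0.01 0.0255 [[447.8 292.6]]
0.01 -0.0255 [[450.2 312.5]]
0.016 0.0255 [[446.2 293. ]]
0.016 -0.0255 [[448.6 312.8]]
0.022 0.0255 [[444.6 293.4]]
0.022 -0.0255 [[447.  313.1]]
[ 0.41489247 -0.32370748  0.111     ]
```

Emit:
send_rows([
  [[0,8,-20,0,0,0],[-1,16,-40,0,0,0],[-1,22,-54,0,0,0],[-1,26,-60,0,0,0],[-1,30,-67,0,0,0],[-1,34,-74,0,0,0],[-1,38,-82,0,0,0],[-1,38,-82,0,0,0]],
], fingers=0.48)

```text
clock: 2.8
position: [0.4131, -0.3122, 0.1178]
tcp_rot: [-1.904, -1.951, -0.523]
wrist_force: [0.2, -0.0, -0.6]
grip_width: 0.0411
```

```bash
python3 -c "
from h import *
st()
snap('top','top2');
crop('top2','e3',350,240,480,360,6)"
```

```text
t 2.8 p [ 413.1 -312.2  117.8] toolx [-0.024  0.865  0.501] y [1.    0.022 0.011] z [-0.002  0.501 -0.865] F [ 0.2 -0.  -0.6] T [-0.48  0.   -0.03] w 41.1
q [ 1.1   0.8  -0.51  1.65 -0.05  1.1   0.73]
```

View pics/e3.png

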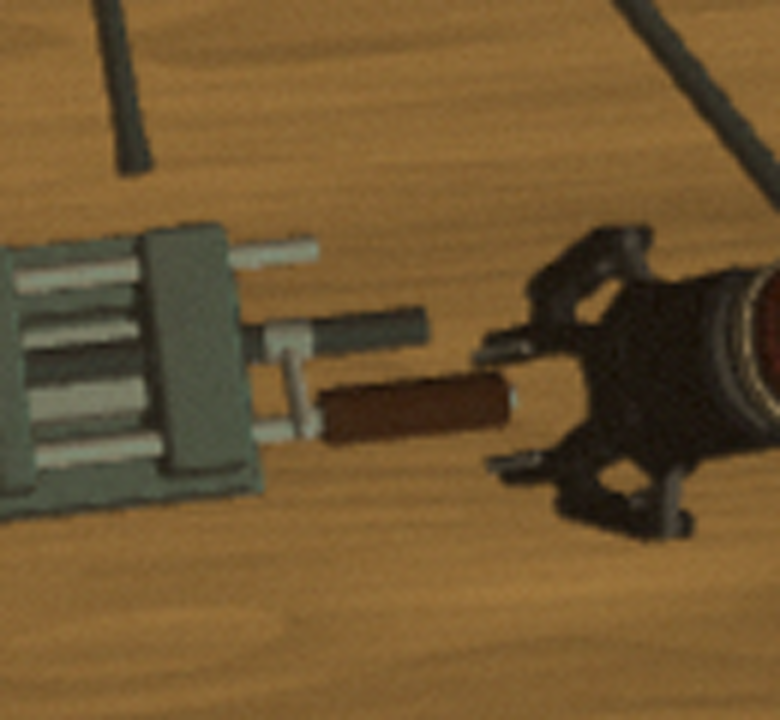

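```bash
python3 -c "
from h import *
T=load('top2')
for u in (350+475/6,350+510/6): 
  for z in (.10,.115): print(u,z,ray(T,u,240+400/6,z).round(4))
"
```

```text
429.1666666666667 0.1 [ 0.4171 -0.311   0.1   ]
429.1666666666667 0.115 [ 0.4156 -0.3082  0.115 ]
435.0 0.1 [ 0.416  -0.3268  0.1   ]
435.0 0.115 [ 0.4144 -0.3238  0.115 ]
```

Emit:
send_rows([
  [[0,6,-1,0,0,0],[1,12,-1,0,0,0],[1,13,-1,0,0,0],[1,13,-1,0,0,0]],
])

```text
clock: 3.25
position: [0.4147, -0.2997, 0.1177]
tcp_rot: [-1.905, -1.953, -0.523]
wrist_force: [0.1, -0.6, -0.4]
grip_width: 0.0413
```

```bash
python3 -c "
from h import *
st()
snap('top','top3');snap('side','side3')
crop('top3','e4',350,240,480,360,6);crop('side3','e5',180,240,300,400,3.7)"
```

```text
t 3.25 p [ 414.7 -299.7  117.7] toolx [-0.025  0.866  0.5  ] y [1.    0.022 0.012] z [-0.     0.5   -0.866] F [ 0.1 -0.6 -0.4] T [-0.53 -0.07  0.01] w 41.3
q [ 1.09  0.79 -0.51  1.68 -0.06  1.08  0.72]
```

View pics/e4.png

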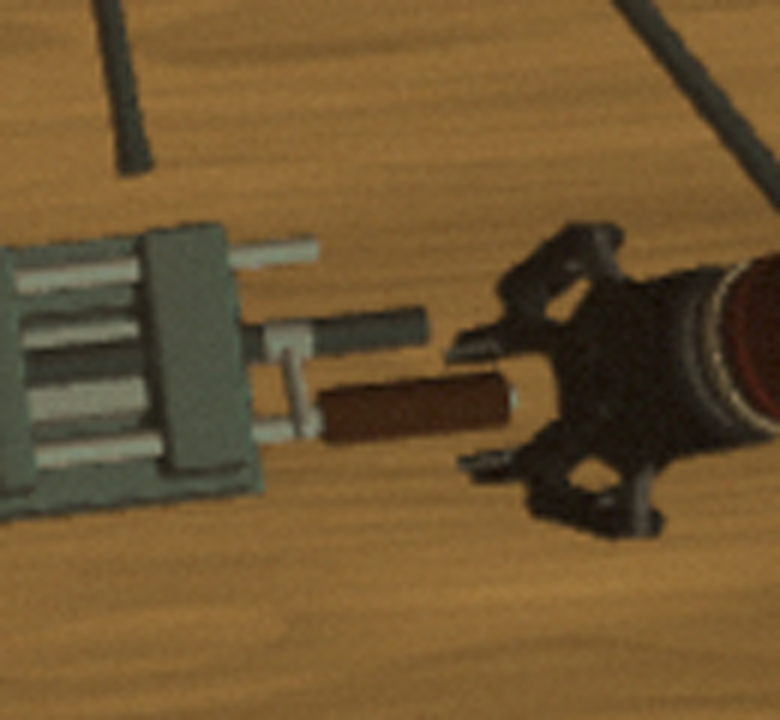

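View pics/e5.png

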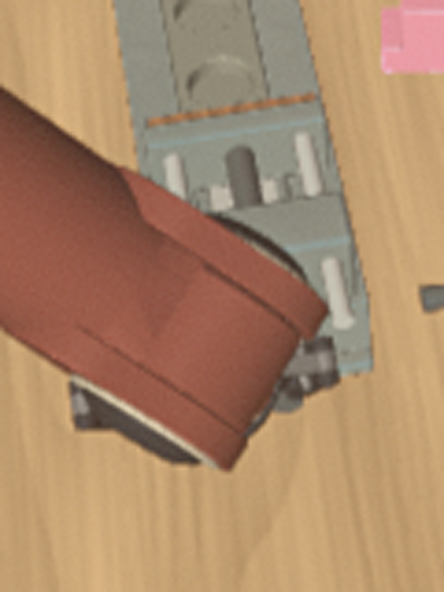

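Emit:
send_rows([
  [[0,2,0,0,0,0],[0,2,0,0,0,0],[0,2,0,0,0,0],[0,2,0,0,0,0],[0,2,0,0,0,0],[0,2,0,0,0,0]],
], fingers=0.0, squeeze=30)

```text
clock: 3.95
position: [0.4143, -0.2983, 0.1174]
tcp_rot: [-1.906, -1.952, -0.523]
wrist_force: [-0.1, -1.8, 2.4]
grip_width: 0.0001
```

```bash
python3 -c "
from h import *
st()
snap('top','top4')
crop('top4','e6',350,240,480,360,6)"
```

```text
t 3.95 p [ 414.3 -298.3  117.4] toolx [-0.024  0.866  0.5  ] y [1.    0.021 0.012] z [-0.     0.5   -0.866] F [-0.1 -1.8  2.4] T [-0.58 -0.01 -0.03] w 0.1
q [ 1.09  0.79 -0.51  1.68 -0.06  1.08  0.72]
```

View pics/e6.png

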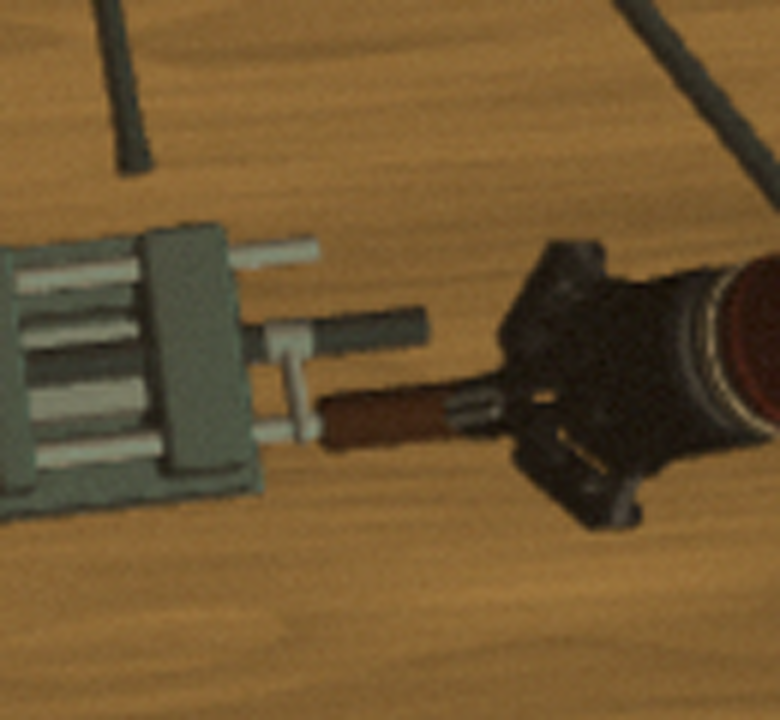

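```bash
cat >> h.py <<'E'
def tri(c1,a,c2,b):
    A=[];B=[]
    for c,(u,v) in((c1,a),(c2,b)):
        p=c['p'];d=ray(c,u,v,0)-p;d/=np.linalg.norm(d);M=np.eye(3)-np.outer(d,d);A.append(M);B.append(M@p)
    x,*_=np.linalg.lstsq(np.vstack(A),np.hstack(B),rcond=None)
    return x, [np.linalg.norm(M@x-b) for M,b in zip(A,B)]
E
python3 -c "
from h import *
T,S=load('top0'),load('side0')
print(tri(T,(434.8,306.8),S,(241,359.5)))
print('stub end',tri(T,(421,294.3),S,(205+262/5,255+470/5)))
print('knob',tri(T,(249,312.5),S,(227.8,196.2)))
"
```

```text
(array([ 0.41805688, -0.32410174,  0.10885044]), [np.float64(0.0033331718581769794), np.float64(0.003333171858176992)])
stub end (array([ 0.45518853, -0.29389543,  0.09250657]), [np.float64(0.0020396521011946975), np.float64(0.002039652101193862)])
knob (array([0.43887323, 0.17630461, 0.09982627]), [np.float64(0.0017259694877652314), np.float64(0.0017259694877646292)])
```

```bash
python3 -c "
from h import *
T=load('top4');S=load('side3')
P=np.array([.4143,-.2983,.1174]);z=np.array([0,.5,-.866]);x=np.array([-.024,.866,.5])
for d in(0,.022):
  for w in (-.011,.011): print(d,w,(P+d*z+w*x).round(4),proj(T,P+d*z+w*x).round(1),proj(S,P+d*z+w*x).round(1))
im=cv2.imread('pics/side3.png')
crop('top4','e7',400,270,470,340,10)
"
```

```text
0 -0.011 [ 0.4146 -0.3078  0.1119] [[428.9 307.2]] [[236.7 352.6]]
0 0.011 [ 0.414  -0.2888  0.1229] [[422.5 307.4]] [[235.  341.7]]
0.022 -0.011 [ 0.4146 -0.2968  0.0928] [[423.6 308.3]] [[236.8 353.4]]
0.022 0.011 [ 0.414  -0.2778  0.1038] [[417.3 308.5]] [[235.2 342.6]]
```

View pics/e7.png

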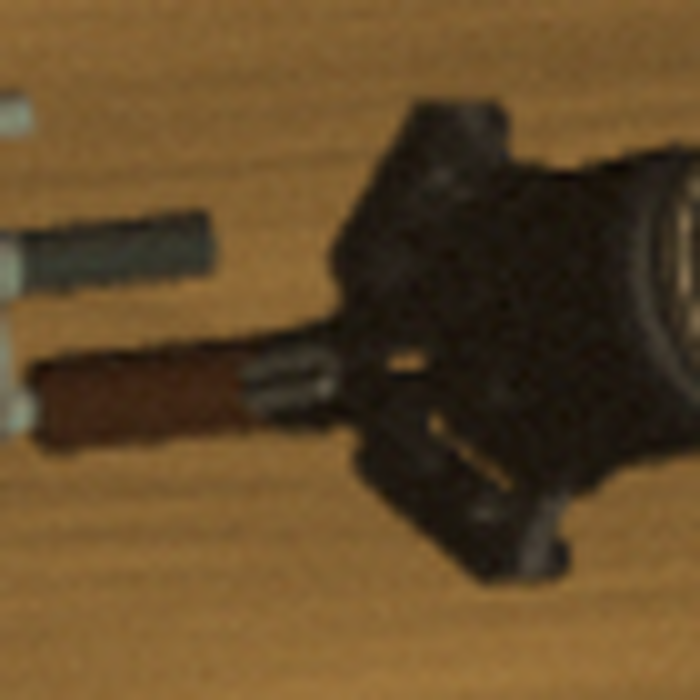

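Emit:
send_rows([
  [[0,-20,30,0,0,0],[0,-40,60,0,0,0],[0,-40,80,-8,0,0],[0,-40,100,-16,0,0],[0,-40,100,-24,0,0],[0,-40,100,-30,0,0],[0,-40,100,-30,0,0],[0,-40,100,-30,0,0]],
])

```text
clock: 4.8
position: [0.4141, -0.3376, 0.217]
tcp_rot: [-2.192, -2.247, -0.0]
wrist_force: [0.3, -0.9, -0.3]
grip_width: -0.0001
```

```bash
python3 -c "
from h import *
s=st()
snap('top','top5');snap('side','side5')
r=R.from_rotvec(s['tcp_rot']).as_matrix();P=s['position']
T,S=load('top5'),load('side5')
for d in(-.1,0,.022):
  print(d,proj(T,P+d*r[:,2]).round(1),proj(S,P+d*r[:,2]).round(1))
crop('top5','e8',370,230,510,350,5.7);crop('side5','e9',150,180,350,420,2.5)"
```

```text
t 4.8 p [ 414.1 -337.6  217. ] toolx [-0.025  1.     0.002] y [ 1.     0.025 -0.002] z [-0.002  0.002 -1.   ] F [ 0.3 -0.9 -0.3] T [-0.03 -0.05  0.02] w -0.1
q [ 0.9   0.47 -0.38  1.77  0.21  0.94  0.46]
-0.1 [[456.8 296.3]] [[229.3 300.5]]
0 [[447.9 301.7]] [[233.7 334. ]]
0.022 [[446.2 302.8]] [[234.7 340.9]]
```

View pics/e8.png

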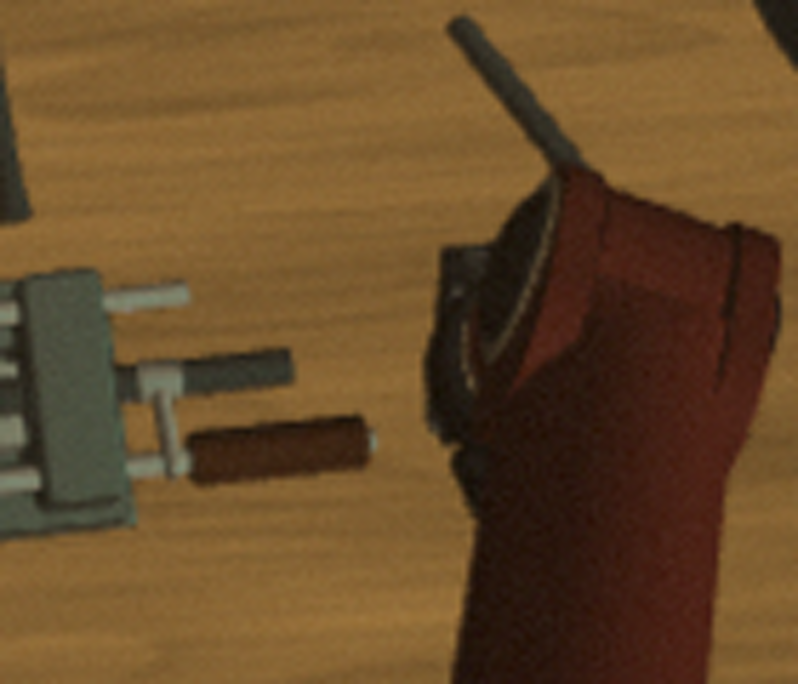

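View pics/e9.png

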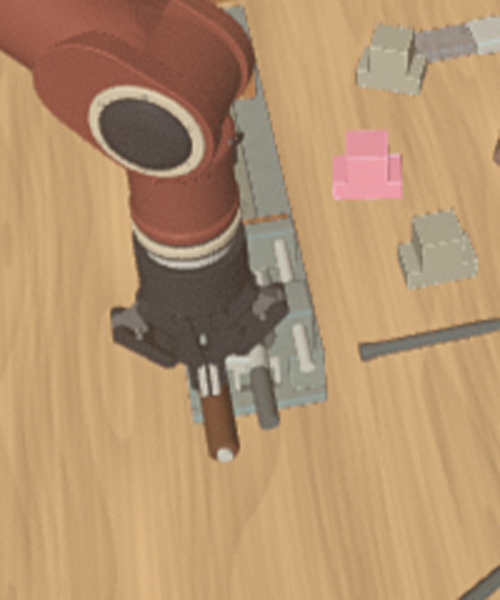

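Emit:
send_rows([
  [[0,-30,-20,0,0,0],[0,-50,-60,0,0,0],[0,-50,-100,0,0,0],[0,-50,-140,0,0,0],[0,-50,-165,0,0,0],[0,-50,-180,0,0,0],[0,-50,-182,0,0,0],[0,-50,-184,0,0,0]],
])

```text
clock: 5.7
position: [0.414, -0.3893, 0.0326]
tcp_rot: [-2.196, -2.245, -0.0]
wrist_force: [0.2, 1.2, 0.1]
grip_width: -0.0002
```

```bash
python3 -c "
from h import *
s=st()
snap('top','top6');snap('side','side6')
r=R.from_rotvec(s['tcp_rot']).as_matrix();P=s['position']
T,S=load('top6'),load('side6')
for d in(0,.022):
  for w in(-.011,.011):print(d,w,proj(T,P+d*r[:,2]+w*r[:,0]).round(1),proj(S,P+d*r[:,2]+w*r[:,0]).round(1))
crop('side6','e10',200,330,280,430,6)"
```

```text
t 5.7 p [ 414.  -389.3   32.6] toolx [-0.022  1.     0.001] y [ 1.     0.022 -0.001] z [-0.001  0.001 -1.   ] F [0.2 1.2 0.1] T [0.07 0.03 0.  ] w -0.2
q [ 0.89  0.77 -0.27  1.84  0.35  0.58  0.42]
0 -0.011 [[456.7 308.2]] [[244.3 413.6]]
0 0.011 [[448.9 308.9]] [[242.8 403.8]]
0.022 -0.011 [[455.  309.1]] [[245.  418.9]]
0.022 0.011 [[447.3 309.8]] [[243.6 409.2]]
```

View pics/e10.png

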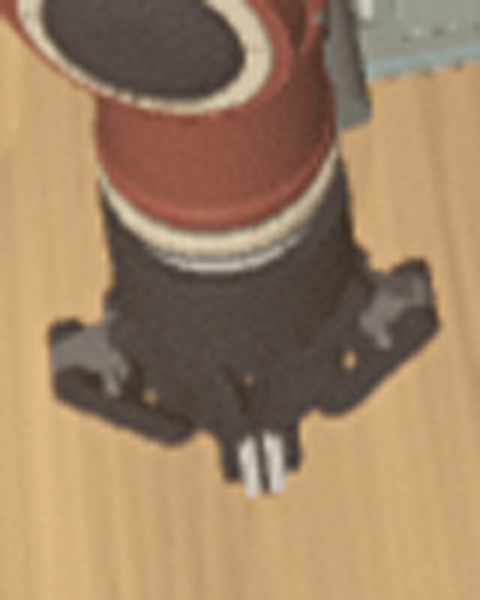

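Emit:
send_rows([
  [[0,0,-4,0,0,0],[0,0,-7,0,0,0],[0,0,-9,0,0,0],[0,0,-9,0,0,0]],
])

```text
clock: 6.2
position: [0.4144, -0.388, 0.0243]
tcp_rot: [-2.194, -2.248, 0.0]
wrist_force: [0.4, 0.3, -0.7]
grip_width: 0.0003
```

Emit:
send_rows([
  [[0,0,-1,0,0,0],[0,0,-2,0,0,0],[0,0,-2,0,0,0]],
])

```text
clock: 6.5
position: [0.4145, -0.3881, 0.0223]
tcp_rot: [-2.194, -2.248, 0.0]
wrist_force: [0.2, -0.6, -0.3]
grip_width: 0.0
```

Emit:
send_rows([
  [[0,0,-1,0,0,0],[0,0,-2,0,0,0],[0,0,-2,0,0,0]],
])

```text
clock: 6.8
position: [0.4144, -0.3881, 0.0202]
tcp_rot: [-2.194, -2.248, 0.0]
wrist_force: [0.4, 0.3, -0.6]
grip_width: -0.0001
```

Emit:
send_rows([
  [[0,0,-1,0,0,0],[0,0,-2,0,0,0],[0,0,-2,0,0,0]],
])

```text
clock: 7.1
position: [0.4144, -0.388, 0.0182]
tcp_rot: [-2.194, -2.248, 0.0]
wrist_force: [-0.5, 0.7, -0.1]
grip_width: 0.0001
```

Emit:
send_rows([
  [[0,0,-1,0,0,0],[0,0,-2,0,0,0],[0,0,-3,0,0,0],[0,0,-3,0,0,0]],
])

```text
clock: 7.5
position: [0.4144, -0.388, 0.0152]
tcp_rot: [-2.194, -2.248, 0.0]
wrist_force: [0.1, 0.4, 0.5]
grip_width: -0.0002
```

Emit:
send_rows([
  [[0,0,-1,0,0,0],[0,0,-2,0,0,0],[0,0,-3,0,0,0],[0,0,-3,0,0,0]],
])

```text
clock: 7.9
position: [0.4144, -0.3881, 0.0122]
tcp_rot: [-2.194, -2.248, 0.0]
wrist_force: [0.0, -0.5, 0.0]
grip_width: 0.0
```

Emit:
send_rows([
  [[0,0,-1,0,0,0],[0,0,-2,0,0,0],[0,0,-3,0,0,0],[0,0,-3,0,0,0]],
])

```text
clock: 8.3
position: [0.4144, -0.388, 0.0092]
tcp_rot: [-2.194, -2.248, 0.0]
wrist_force: [-0.1, -0.2, 0.8]
grip_width: -0.0
```

Emit:
send_rows([
  [[0,0,-1,0,0,0],[0,0,-2,0,0,0],[0,0,-3,0,0,0],[0,0,-3,0,0,0]],
])

```text
clock: 8.7
position: [0.4144, -0.388, 0.0062]
tcp_rot: [-2.194, -2.248, 0.0]
wrist_force: [-0.7, 0.0, -0.3]
grip_width: 0.0002
```

Emit:
send_rows([
  [[0,0,-1,0,0,0],[0,0,-2,0,0,0],[0,0,-2,0,0,0]],
])

```text
clock: 9.0
position: [0.4144, -0.388, 0.0042]
tcp_rot: [-2.194, -2.248, 0.0]
wrist_force: [-0.3, 0.2, -0.4]
grip_width: 0.0004
```

Emit:
send_rows([
  [[0,0,-1,0,0,0],[0,0,-2,0,0,0],[0,0,-2,0,0,0]],
])

```text
clock: 9.3
position: [0.4144, -0.3881, 0.0022]
tcp_rot: [-2.194, -2.248, 0.0]
wrist_force: [0.2, 0.1, 0.1]
grip_width: -0.0
```

Emit:
send_rows([
  [[0,0,-1,0,0,0],[0,0,-2,0,0,0],[0,0,-2,0,0,0]],
])

```text
clock: 9.6
position: [0.4144, -0.388, 0.0002]
tcp_rot: [-2.194, -2.248, 0.0]
wrist_force: [0.2, -0.4, 0.3]
grip_width: -0.0002
```

Emit:
send_rows([
  [[0,0,-1,0,0,0],[0,0,-2,0,0,0],[0,0,-2,0,0,0]],
])

```text
clock: 9.9
position: [0.4146, -0.3882, -0.0007]
tcp_rot: [2.194, 2.248, -0.001]
wrist_force: [-1.5, 1.0, 6.3]
grip_width: 0.0003
```

Emit:
send_rows([
  [[0,0,-1,0,0,0],[0,0,-2,0,0,0],[0,0,-2,0,0,0]],
])

```text
clock: 10.2
position: [0.4146, -0.3882, -0.0008]
tcp_rot: [2.194, 2.248, -0.002]
wrist_force: [-3.0, 2.8, 17.3]
grip_width: -0.0002
```

```bash
python3 -c "
from h import *
s=st()
snap('top','top7');snap('side','side7')
crop('side7','e11',180,330,300,450,5)"
```

```text
t 10.2 p [ 414.6 -388.2   -0.8] toolx [-0.024  1.    -0.001] y [ 1.     0.024 -0.   ] z [-0.    -0.001 -1.   ] F [-3.   2.8 17.3] T [0.64 0.82 0.01] w -0.2
q [ 0.87  0.82 -0.24  1.86  0.37  0.51  0.4 ]
```

View pics/e11.png

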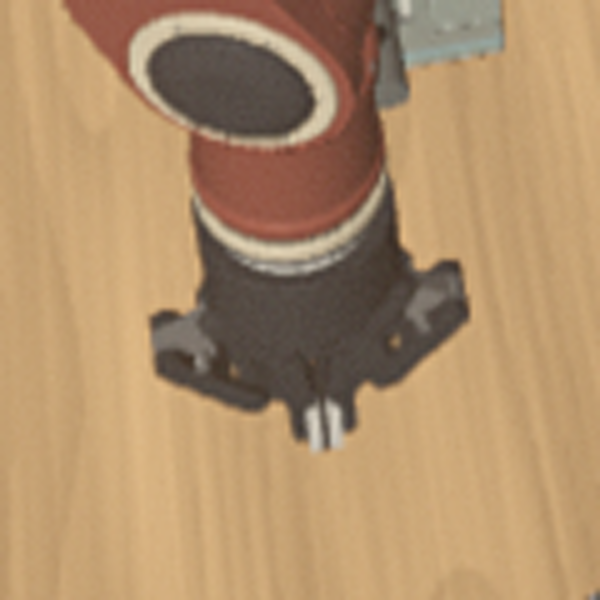

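```bash
python3 -c "
from h import *
T,S=load('top5'),load('side5')
print(tri(T,(434.6,307.9),S,(240.2,361.5)))
print('stub end',tri(T,(370+292/5.7,230+368/5.7),S,(150+268/2.5,180+423/2.5)))
# camera bias from touch: tips at P
P=np.array([.4146,-.3882,-.0008])
S=load('side7');T=load('top7')
print(proj(S,P+[0,-.011,0]),'obs',180+325/5,330+450/5)
"
```

```text
(array([ 0.41587811, -0.32442243,  0.10267121]), [np.float64(0.003436112844919125), np.float64(0.003436112844919133)])
stub end (array([ 0.45456846, -0.29440455,  0.09261142]), [np.float64(0.002192096974757219), np.float64(0.00219209697475696)])
[[245.48767998 421.12638482]] obs 245.0 420.0
```

Emit:
send_rows([
  [[0,0,30,0,0,0],[0,0,70,8,0,0],[0,10,110,16,0,0],[0,20,150,24,0,0],[0,30,180,30,0,0],[0,30,180,30,0,0],[0,30,180,30,0,0]],
], fingers=0.48)

```text
clock: 11.0
position: [0.4141, -0.3584, 0.1758]
tcp_rot: [-1.907, -1.952, -0.522]
wrist_force: [0.7, 0.4, -0.5]
grip_width: 0.0411
```

Emit:
send_rows([
  [[0,15,-20,0,0,0],[0,30,-42,0,0,0],[0,36,-54,0,0,0],[0,42,-66,0,0,0],[0,48,-77,0,0,0],[0,54,-88,0,0,0],[0,54,-88,0,0,0]],
])

```text
clock: 11.7
position: [0.413, -0.3011, 0.0865]
tcp_rot: [-1.899, -1.951, -0.52]
wrist_force: [-0.9, -0.5, 0.2]
grip_width: 0.0407
```

```bash
python3 -c "
from h import *
st()
snap('top','top8')
crop('top8','e12',370,250,470,340,8)"
```

```text
t 11.7 p [ 413.  -301.1   86.5] toolx [-0.025  0.864  0.503] y [1.    0.025 0.008] z [-0.006  0.503 -0.864] F [-0.9 -0.5  0.2] T [-0.52 -0.03  0.01] w 40.7
q [ 1.13  0.85 -0.57  1.69  0.02  1.03  0.67]
```

View pics/e12.png

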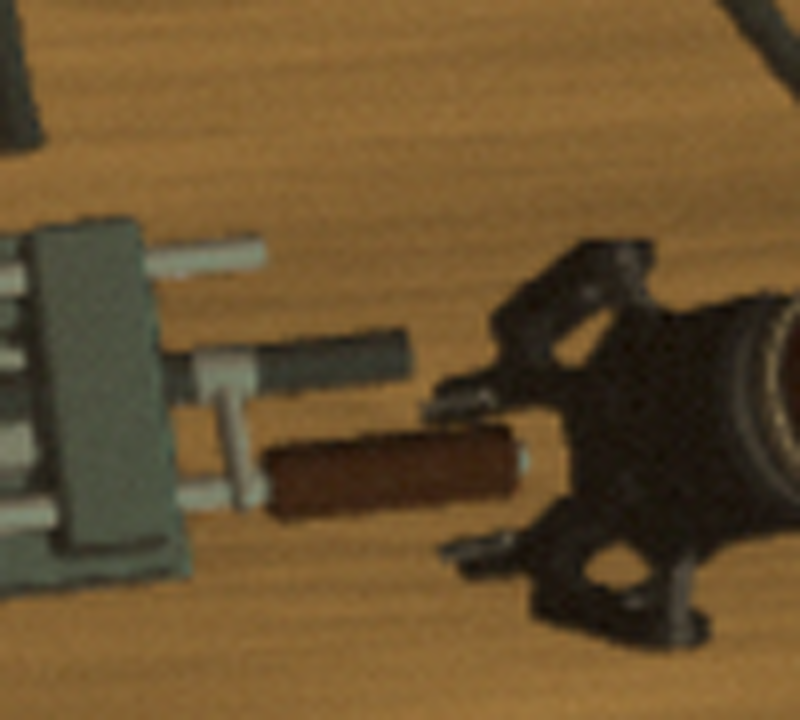

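Emit:
send_rows([
  [[2,0,0,0,0,0],[2,0,0,0,0,0],[2,0,0,0,0,0],[2,0,0,0,0,0],[2,0,0,0,0,0]],
], fingers=0.0, squeeze=40)

```text
clock: 12.25
position: [0.4176, -0.3039, 0.0888]
tcp_rot: [-1.906, -1.953, -0.525]
wrist_force: [3.5, 1.2, -0.9]
grip_width: 0.0248
```

```bash
python3 -c "
from h import *
st()
snap('top','top9')
crop('top9','e13',370,250,470,340,8)"
```

```text
t 12.25 p [ 417.6 -303.9   88.8] toolx [-0.025  0.866  0.5  ] y [1.    0.021 0.014] z [ 0.002  0.5   -0.866] F [ 3.5  1.2 -0.9] T [-0.33 -0.73 -0.27] w 24.8
q [ 1.13  0.85 -0.57  1.68  0.01  1.04  0.67]
```

View pics/e13.png

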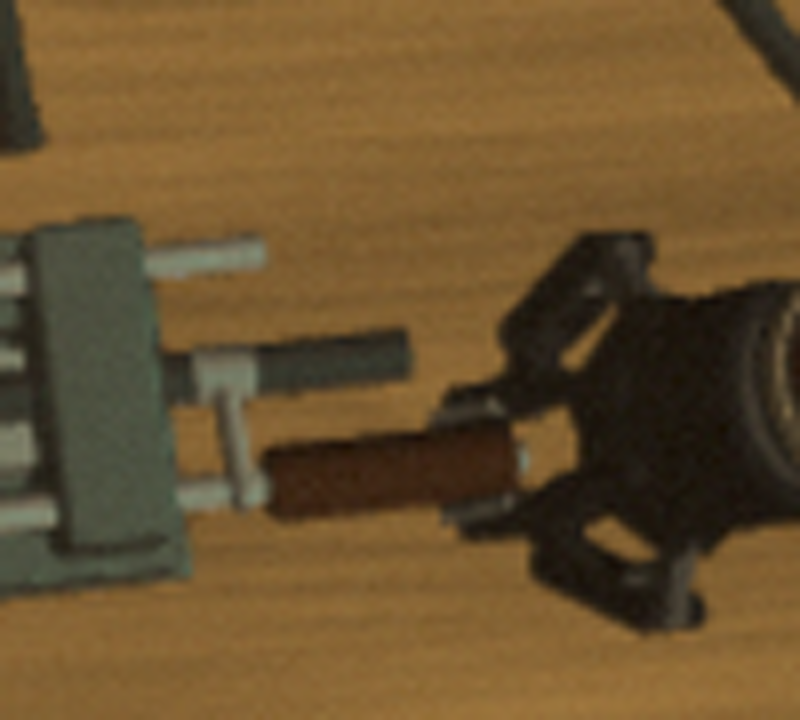

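Emit:
send_rows([
  [[-3,-0.5,-10.5,0,0,0],[-3.4,-1,-21.5,0,0,0],[-0.8,-1.5,-32.1,0,0,0],[4.4,-2,-41.8,0,0,0]],
])

```text
clock: 12.7
position: [0.4257, -0.3052, 0.0486]
tcp_rot: [-1.909, -1.954, -0.535]
wrist_force: [8.8, 1.8, 10.9]
grip_width: 0.0246
```

```bash
python3 -c "
from h import *
st()
snap('top','top10')
crop('top10','e14',340,240,470,340,6)"
```

```text
t 12.7 p [ 425.7 -305.2   48.6] toolx [-0.026  0.865  0.501] y [1.    0.018 0.021] z [ 0.009  0.501 -0.865] F [ 8.8  1.8 10.9] T [ 1.12 -1.67 -0.91] w 24.6
q [ 1.11  0.92 -0.56  1.68  0.03  0.97  0.67]
```

View pics/e14.png

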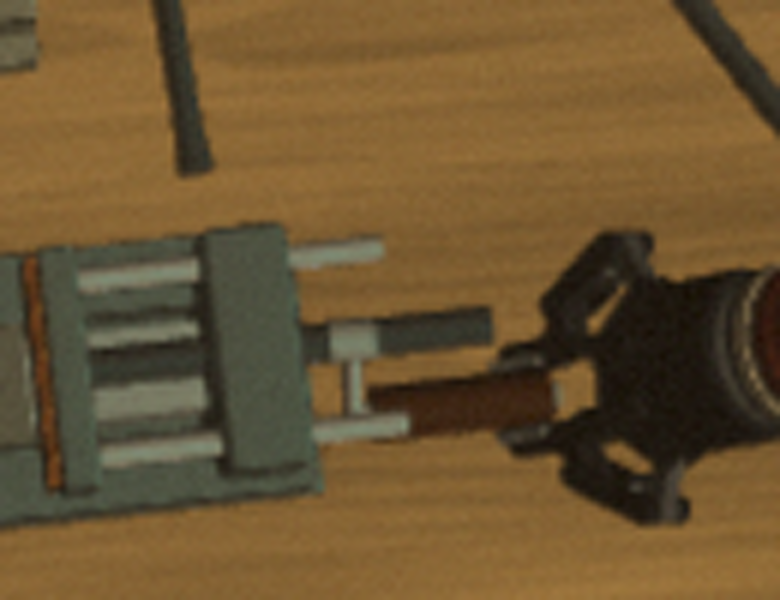

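```bash
cat > circ.py <<'E'
import sys,numpy as np
cx,cz,th,step,n,c0x,c0z=map(float,sys.argv[1:8])
out=[]
for k in range(1,int(n)+1):
    t=np.radians(th+k*step); x=cx+42*np.sin(t); z=cz+42*np.cos(t)
    dy=12*k*step/360+.022*42*(np.sin(t)-np.sin(np.radians(th)))
    out.append([round(float(x-c0x),1),round(float(dy),1),round(float(z-c0z),1)])
print(out, 'end',round(float(x),1),round(float(z),1))
E
python3 circ.py 457.6 75.9 -130.5 -15 8 421.5 46.5
```

```text
[[12.3, -0.3, -5.2], [22.1, -0.6, -10.2], [32.8, -0.9, -12.5], [43.8, -1.1, -11.9], [54.2, -1.4, -8.5], [63.4, -1.7, -2.5], [70.7, -2.0, 5.6], [75.7, -2.4, 15.4]] end 497.2 61.9
```

Emit:
send_rows([
  [[11,-0.3,-5],[22,-0.6,-10.2],[32.8,-0.9,-12.5],[43.8,-1.1,-11.9],[54.2,-1.4,-8.5],[63.4,-1.7,-2.5],[70.7,-2,5.6],[75.7,-2.4,15.4]],
])

```text
invalid input at $.increments[0][0]: expected 6 numbers
```

Emit:
send_rows([
  [[11,-0.3,-5,0,0,0],[22,-0.6,-10.2,0,0,0],[32.8,-0.9,-12.5,0,0,0],[43.8,-1.1,-11.9,0,0,0]],
])

```text
clock: 13.15
position: [0.4617, -0.306, 0.0346]
tcp_rot: [-1.899, -1.949, -0.519]
wrist_force: [-3.1, 2.3, 5.2]
grip_width: 0.0247
```

```bash
python3 circ.py 457.6 76.3 -190.5 -15 8 465.3 34.6;  python3 circ.py 457.6 76.3 -310.5 -15 8 489.5 103.6
```

```text
[[10.4, -0.3, 3.8], [19.6, -0.6, 9.8], [26.9, -0.9, 17.9], [31.9, -1.3, 27.7], [34.2, -1.7, 38.4], [33.6, -2.3, 49.4], [30.2, -2.8, 59.8], [24.2, -3.5, 69.0]] end 489.5 103.6
[[-8.1, -0.7, 7.3], [-17.9, -1.4, 12.3], [-28.6, -2.1, 14.6], [-39.6, -2.9, 14.0], [-50.0, -3.6, 10.6], [-59.2, -4.3, 4.6], [-66.5, -5.0, -3.5], [-71.5, -5.6, -13.3]] end 418.0 90.3
```

Emit:
send_rows([
  [[10.4,-0.3,3.8,0,0,0],[19.6,-0.6,9.8,0,0,0],[26.9,-0.9,17.9,0,0,0],[31.9,-1.3,27.7,0,0,0],[34.2,-1.7,38.4,0,0,0],[33.6,-2.3,49.4,0,0,0],[30.2,-2.8,59.8,0,0,0],[24.2,-3.5,69.0,0,0,0]],
])

```text
clock: 13.95
position: [0.4897, -0.3096, 0.1055]
tcp_rot: [-1.904, -1.954, -0.525]
wrist_force: [-0.2, 5.9, -5.0]
grip_width: 0.0246
```

Emit:
send_rows([
  [[-8.1,-0.5,7.3,0,0,0],[-17.9,-1,12.3,0,0,0],[-28.6,-1.5,14.6,0,0,0],[-39.6,-2.3,14,0,0,0],[-50,-3,10.6,0,0,0],[-59.2,-3.7,4.6,0,0,0],[-66.5,-4.4,-3.5,0,0,0],[-71.5,-5,-13.3,0,0,0]],
])

```text
clock: 14.75
position: [0.4197, -0.3157, 0.0928]
tcp_rot: [-1.908, -1.955, -0.528]
wrist_force: [4.5, 4.6, 1.6]
grip_width: 0.0247
```

```bash
python3 circ.py 457.6 76.6 -430.5 -15 8 418 90.3;  python3 circ.py 457.6 76.6 -550.5 -15 7 465.3 35.3; python3 -c "
from h import *
st()
snap('top','top11')
crop('top11','e15',200,230,470,345,2.9)"
```

```text
[[-2.3, -0.6, -10.4], [-1.7, -1.0, -21.4], [1.7, -1.5, -31.8], [7.7, -1.8, -41.0], [15.8, -2.2, -48.3], [25.6, -2.4, -53.3], [36.3, -2.7, -55.6], [47.3, -3.0, -55.0]] end 465.3 35.3
[[10.4, -0.3, 3.4], [19.6, -0.6, 9.4], [26.9, -0.9, 17.5], [31.9, -1.3, 27.3], [34.2, -1.7, 38.0], [33.6, -2.3, 49.0], [30.2, -2.8, 59.4]] end 495.5 94.7
t 14.75 p [ 419.7 -315.7   92.8] toolx [-0.026  0.866  0.499] y [1.    0.02  0.017] z [ 0.005  0.499 -0.866] F [4.5 4.6 1.6] T [ 0.37 -0.59 -0.12] w 24.7
q [ 1.13  0.85 -0.57  1.65  0.01  1.06  0.68]
```

View pics/e15.png

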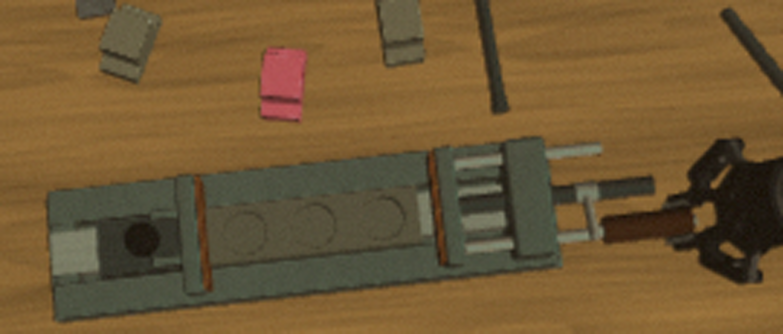

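Emit:
send_rows([
  [[-2.3,-0.6,-10.4,0,0,0],[-1.7,-1,-21.4,0,0,0],[1.7,-1.5,-31.8,0,0,0],[7.7,-1.8,-41,0,0,0],[15.8,-2.2,-48.3,0,0,0],[25.6,-2.4,-53.3,0,0,0],[36.3,-2.7,-55.6,0,0,0],[47.3,-3,-55,0,0,0]],
])

```text
clock: 15.6
position: [0.4629, -0.3181, 0.0349]
tcp_rot: [-1.901, -1.95, -0.519]
wrist_force: [-3.9, 4.1, 5.2]
grip_width: 0.0245
```

Emit:
send_rows([
  [[10.4,-0.3,3.4,0,0,0],[19.6,-0.6,9.4,0,0,0],[26.9,-0.9,17.5,0,0,0],[31.9,-1.3,27.3,0,0,0],[34.2,-1.7,38,0,0,0],[33.6,-2.3,49,0,0,0],[33.6,-2.3,49,0,0,0]],
])

```text
clock: 16.3
position: [0.4999, -0.3204, 0.0847]
tcp_rot: [-1.906, -1.954, -0.525]
wrist_force: [3.2, 4.7, 1.5]
grip_width: 0.0247
```

Emit:
send_rows([
  [[0,0,0,0,0,0],[0,0,0,0,0,0],[0,0,0,0,0,0],[0,-10,17,0,0,0],[0,-20,34,0,0,0],[0,-30,55,0,0,0],[0,-40,85,-5,0,0],[0,-40,125,-13,0,0]],
], fingers=0.46)

```text
clock: 17.1
position: [0.4953, -0.3674, 0.2063]
tcp_rot: [-2.051, -2.078, -0.303]
wrist_force: [-0.5, 0.0, -0.0]
grip_width: 0.0393
```

Emit:
send_rows([
  [[-15,45,10,-8,0,0],[-30,95,10,-17,0,0],[-45,145,10,-17,0,0],[-55,195,5,-17,0,0],[-55,245,0,-17,0,0],[-55,295,-10,-17,0,0],[-53,345,-20,-17,0,0],[-53,378,-30,-17,0,0]],
], fingers=1.0)

```text
clock: 17.9
position: [0.4461, 0.019, 0.1798]
tcp_rot: [2.193, 2.247, 0.003]
wrist_force: [1.0, -0.1, 0.8]
grip_width: 0.0856
```

```bash
python3 -c "
from h import *
st()
snap('top','top12');snap('side','side12')
crop('top12','e16',190,210,470,355,2.8);crop('side12','e17',130,120,330,360,2.5)"
```

```text
t 17.9 p [446.1  19.  179.8] toolx [-0.024  1.    -0.   ] y [1.    0.024 0.003] z [ 0.003  0.    -1.   ] F [ 1.  -0.1  0.8] T [-0.04 -0.03  0.02] w 85.6
q [ 0.26  0.41 -0.48  2.04  0.27  0.75 -0.36]
```

View pics/e16.png

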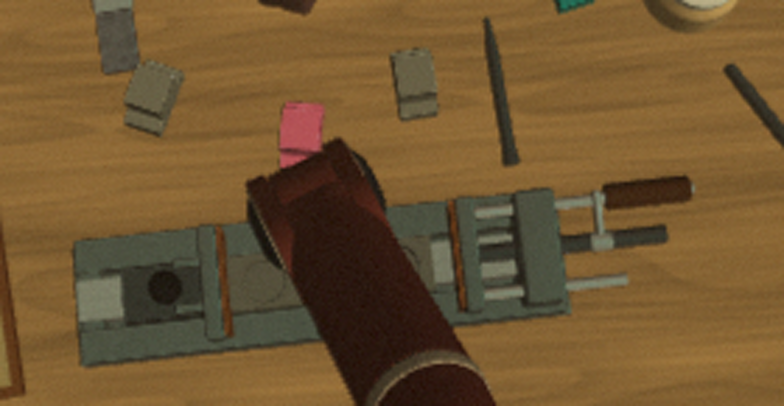

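View pics/e17.png

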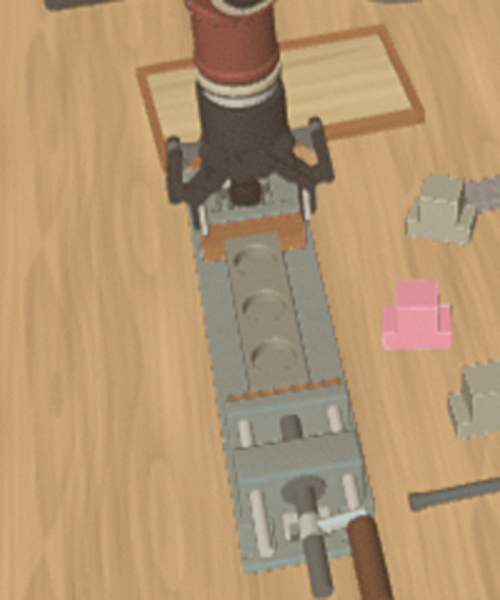

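```bash
python3 -c "
from h import *
S=load('side12');P=np.array([.4461,.019,.1798+.013])
for s in(-.0425,.0425,0): print(proj(S,P+[s,-.011,0]))
# holder edges at z=.092 in side12
for n,u,v in[('tailL',225,242),('tailR',283,233),('jawL',248,392),('jawR',308,382)]: print(n,ray(S,130+u/2.5,120+v/2.5,.092).round(4))
T=load('top12')
for u,v in[(222,262),(435,243),(228,307),(437,284)]: print(ray(T,190+u/2.8,210+v/2.8,.092).round(4))
"
```

```text
[[214.81164723 216.76817808]]
[[252.21979552 212.25524299]]
[[233.59043561 214.50269698]]
tailL [0.4145 0.1123 0.092 ]
tailR [0.4729 0.1152 0.092 ]
jawL [ 0.4186 -0.0882  0.092 ]
jawR [ 0.4737 -0.0858  0.092 ]
[0.4583 0.1207 0.092 ]
[ 0.4616 -0.0876  0.092 ]
[0.4143 0.1173 0.092 ]
[ 0.4216 -0.0863  0.092 ]
```

Emit:
send_rows([
  [[2,-4,-20,0,0,0],[2,-4,-40,0,0,0],[2,-4,-60,0,0,0],[2,-4,-80,0,0,0],[2,-4,-95,0,0,0],[2,-4,-105,0,0,0],[2,-4,-114,0,0,0],[2,-4,-114,0,0,0]],
])

```text
clock: 18.8
position: [0.4471, 0.0125, 0.0647]
tcp_rot: [-2.195, -2.247, 0.002]
wrist_force: [-1.1, -0.2, 0.4]
grip_width: 0.0858
```

```bash
python3 -c "
from h import *
st()
snap('side','side13')
crop('side13','e18',180,160,300,300,4)"
```

```text
t 18.8 p [447.1  12.5  64.7] toolx [-0.023  1.    -0.   ] y [ 1.     0.023 -0.001] z [-0.001 -0.    -1.   ] F [-1.1 -0.2  0.4] T [-0.02 -0.01  0.04] w 85.8
q [ 0.15  0.6  -0.33  2.15  0.44  0.45 -0.5 ]
```

View pics/e18.png

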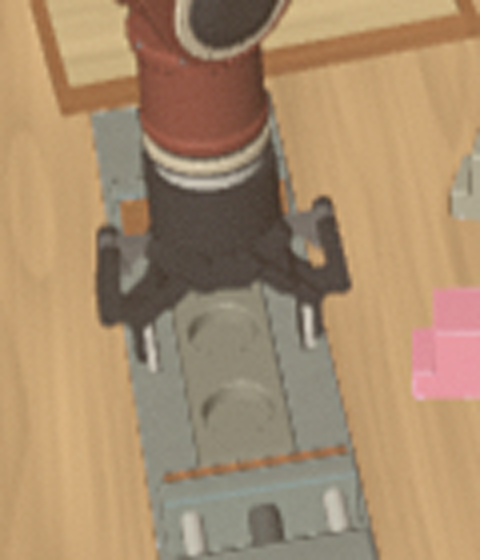

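```bash
python3 -c "
from h import *
S=load('side13')
print(ray(S,180+225/4,160+330/4,.09), ray(S,180+230/4,160+356/4,.073),ray(S,180+230/4,160+356/4,.08))"
```

```text
[0.44537262 0.01862247 0.09      ] [0.44650805 0.01287251 0.073     ] [0.44634692 0.00624563 0.08      ]
```

Emit:
send_rows([
  [[0,2,0,0,0,0],[0,2,0,0,0,0],[0,2,0,0,0,0],[0,2,0,0,0,0],[0,2,0,0,0,0],[0,2,0,0,0,0]],
], fingers=0.0, squeeze=80)

```text
clock: 19.45
position: [0.4453, 0.0149, 0.0661]
tcp_rot: [-2.193, -2.248, 0.005]
wrist_force: [-3.8, 0.2, 8.3]
grip_width: 0.0523
```

Emit:
send_rows([
  [[0,2,5,0,0,0],[0,2,15,0,0,0],[0,2,30,0,0,0],[0,2,50,0,0,0],[0,2,70,0,0,0],[0,2,85,0,0,0],[0,2,85,0,0,0]],
])

```text
clock: 20.15
position: [0.4487, 0.0173, 0.1522]
tcp_rot: [2.193, 2.246, 0.006]
wrist_force: [1.0, 0.1, -6.9]
grip_width: 0.0525
```

```bash
python3 -c "
from h import *
st()
snap('side','side14');snap('top','top14')
crop('side14','e19',150,100,330,300,3)
crop('top14','e20',90,220,330,400,3.2)
T=load('top14')
"
```

```text
t 20.15 p [448.7  17.3 152.2] toolx [-0.024  1.     0.001] y [1.    0.024 0.005] z [ 0.005  0.001 -1.   ] F [ 1.   0.1 -6.9] T [ 0.02 -0.03 -0.01] w 52.5
q [ 0.24  0.45 -0.45  2.07  0.31  0.68 -0.4 ]
```

View pics/e19.png

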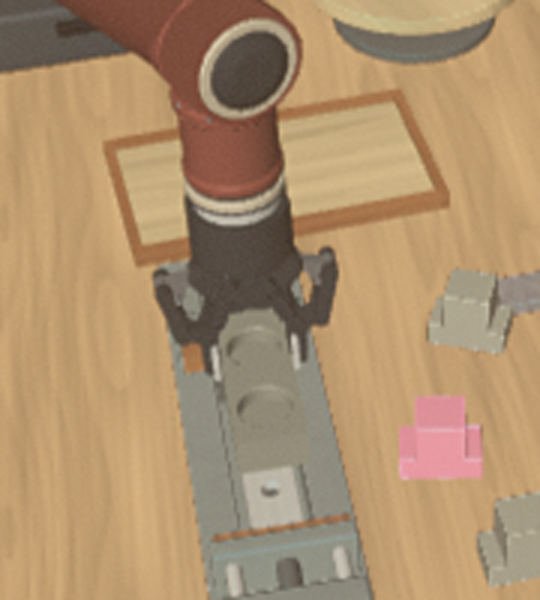

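View pics/e20.png

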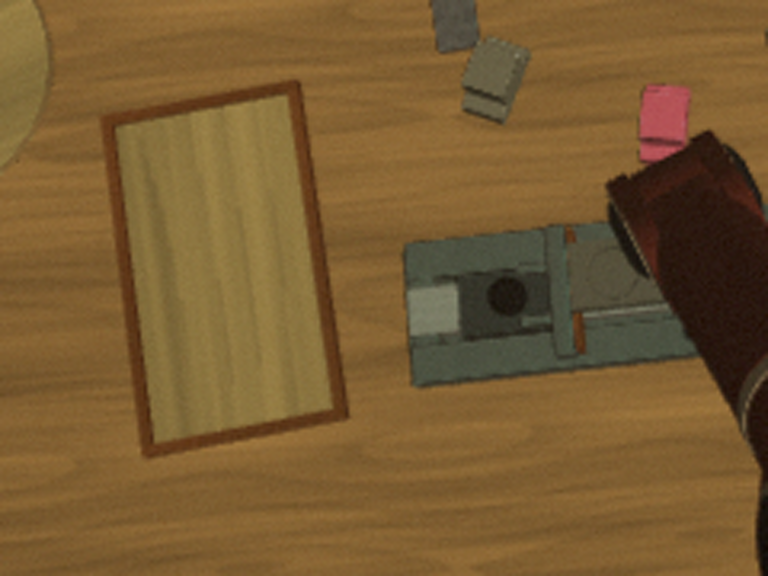

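```bash
python3 -c "
from h import *
T=load('top14')
c=[ray(T,90+u/3.2,220+v/3.2,.012)[:2] for u,v in[(115,125),(290,95),(332,408),(155,440)]]
c=np.array(c);print(c.round(4), c.mean(0)); 
for i in range(4): d=c[(i+1)%4]-c[i]; print(np.linalg.norm(d), np.degrees(np.arctan2(d[1],d[0])))
S=load('side14')
s=[ray(S,150+u/3,100+v/3,.012)[:2] for u,v in[(118,150),(398,98),(440,196),(140,252)]]
s=np.array(s);print(s.round(4),s.mean(0))
"
```

```text
[[0.6289 0.5361]
 [0.6451 0.3765]
 [0.3604 0.3459]
 [0.344  0.5017]] [0.49458628 0.44005718]
0.16043003169005154 -84.22308616231105
0.2863537256923569 -173.8753413721175
0.1566764315448345 95.99648029961256
0.287001424102918 6.873521569274905
[[0.3476 0.5024]
 [0.6372 0.5401]
 [0.6531 0.3751]
 [0.3602 0.3422]] [0.4995341  0.43994831]
```

Emit:
send_rows([
  [[2,15,10,0,0,4],[6,45,20,0,0,12],[12,80,28,0,0,20],[18,120,28,0,0,28],[24,160,28,0,0,36],[30,200,28,0,0,44],[36,240,28,0,0,52],[40,280,28,0,0,60]],
])

```text
clock: 21.05
position: [0.4869, 0.2973, 0.1762]
tcp_rot: [-0.768, -3.044, 0.005]
wrist_force: [0.7, -1.7, -7.8]
grip_width: 0.0525
```

Emit:
send_rows([
  [[2,35,0,0,0,8],[4,70,0,0,0,16],[6,105,0,0,0,24],[8,130,0,0,0,31],[8,142,0,0,0,34.6],[8,142,0,0,0,34.6],[8,142,0,0,0,34.6]],
])

```text
clock: 21.75
position: [0.495, 0.4373, 0.1759]
tcp_rot: [0.162, -3.135, 0.007]
wrist_force: [0.5, -0.1, -7.4]
grip_width: 0.0525
```

```bash
python3 -c "
from h import *
st()
snap('side','side15');snap('top','top15')
crop('side15','e21',130,60,330,220,3.5)
"
```

```text
t 21.75 p [495.  437.3 175.9] toolx [-0.995 -0.103  0.003] y [-0.103  0.995 -0.004] z [-0.002 -0.005 -1.   ] F [ 0.5 -0.1 -7.4] T [-0.05 -0.02 -0.01] w 52.5
q [-0.33  0.82 -0.84  1.44  0.63  1.18  0.41]
```

View pics/e21.png

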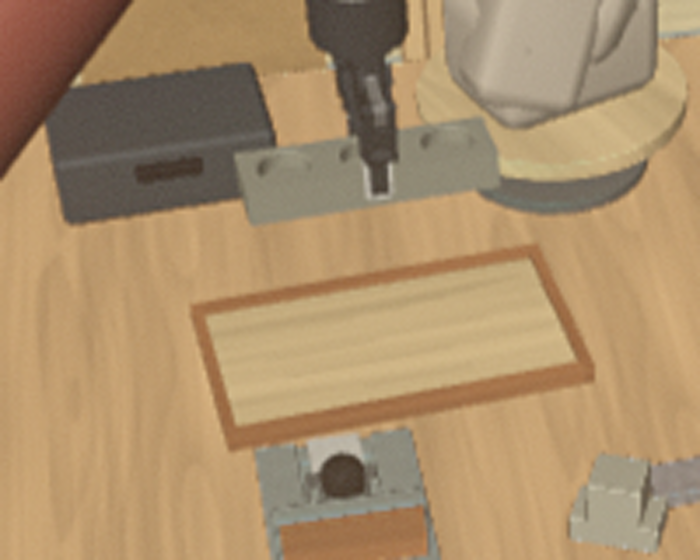

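View pics/top15.png

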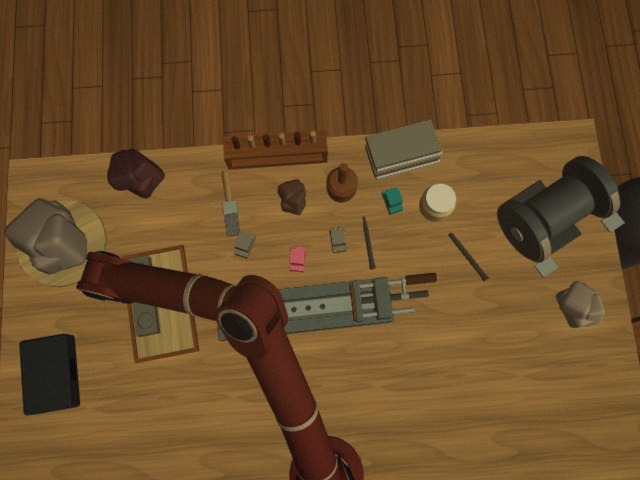

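Emit:
send_rows([
  [[1,2,-25,0,0,0],[1,2,-55,0,0,0],[1,2,-85,0,0,0],[1,2,-110,0,0,0],[1,2,-130,0,0,0],[1,2,-145,0,0,0],[1,2,-152,0,0,0],[1,2,-155,0,0,0]],
])

```text
clock: 22.65
position: [0.4967, 0.4405, 0.0231]
tcp_rot: [0.162, -3.137, 0.001]
wrist_force: [-0.4, -0.8, -7.0]
grip_width: 0.0527
```

Emit:
send_rows([
  [[0,0,-2,0,0,0],[0,0,-3,0,0,0],[0,0,-4,0,0,0],[0,0,-5,0,0,0],[0,0,-5,0,0,0]],
])

```text
clock: 23.15
position: [0.4964, 0.441, 0.0185]
tcp_rot: [-0.164, 3.137, -0.0]
wrist_force: [0.9, 0.5, -7.9]
grip_width: 0.0524
```

Emit:
send_rows([
  [[0,0,-1,0,0,0],[0,0,-2,0,0,0],[0,0,-3,0,0,0],[0,0,-3,0,0,0]],
])

```text
clock: 23.55
position: [0.4964, 0.4411, 0.0164]
tcp_rot: [-0.164, 3.137, -0.0]
wrist_force: [-0.8, -2.3, -1.4]
grip_width: 0.052
```

Emit:
send_rows([
  [[0,0,0,0,0,0],[0,0,0,0,0,0],[0,0,0,0,0,0],[0,0,15,0,0,0],[0,0,45,0,0,0],[0,0,85,0,0,0],[0,0,125,0,0,0],[0,0,160,0,0,0]],
], fingers=0.85)

```text
clock: 24.35
position: [0.4963, 0.4419, 0.1792]
tcp_rot: [-0.164, 3.135, 0.005]
wrist_force: [0.6, -0.0, -0.1]
grip_width: 0.0726
```

Emit:
send_rows([
  [[-4,-20,0,0,0,-8],[-8,-50,0,0,0,-16],[-14,-85,0,0,0,-24],[-20,-120,0,0,0,-32],[-28,-160,0,0,0,-40],[-36,-200,0,0,0,-48],[-44,-235,0,0,0,-56],[-51,-263,0,0,0,-64]],
])

```text
clock: 25.15
position: [0.445, 0.1762, 0.1766]
tcp_rot: [1.532, 2.741, 0.001]
wrist_force: [-0.3, -0.3, 0.8]
grip_width: 0.0727
```

Emit:
send_rows([
  [[0,0,0,0,0,-8],[0,0,0,0,0,-16],[0,0,-5,0,0,-24],[0,0,-15,0,0,-30.6],[0,0,-20,0,0,-30.6],[0,0,-20,0,0,-30.6]],
], fingers=0.7)

```text
clock: 25.75
position: [0.445, 0.1784, 0.1556]
tcp_rot: [-2.191, -2.252, 0.0]
wrist_force: [-0.4, 0.9, -0.4]
grip_width: 0.0597
```

```bash
python3 -c "
from h import *
st()
snap('side','side16');snap('top','top16')
crop('side16','e22',130,60,330,260,3)
crop('top16','e23',90,220,330,400,3.2)
"
```

```text
t 25.75 p [445.  178.4 155.6] toolx [-0.027  1.     0.   ] y [ 1.     0.027 -0.   ] z [-0.  0. -1.] F [-0.4  0.9 -0.4] T [-0.04 -0.02 -0.01] w 59.7
q [-0.1   0.49 -0.47  1.99  0.32  0.73 -0.73]
```

View pics/e22.png

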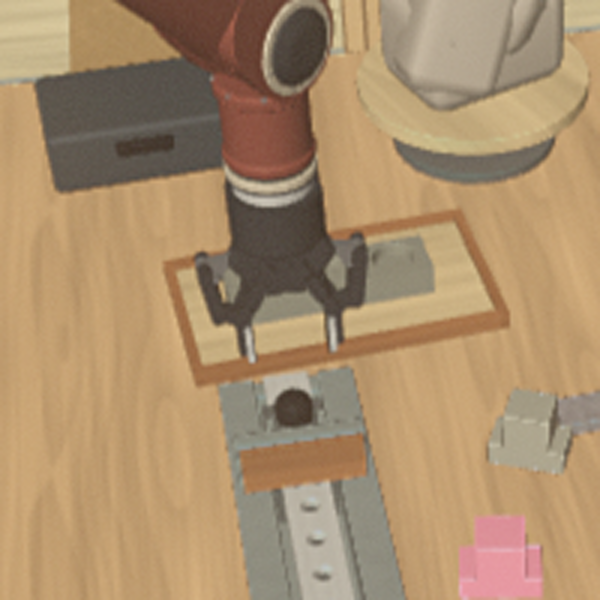

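View pics/e23.png

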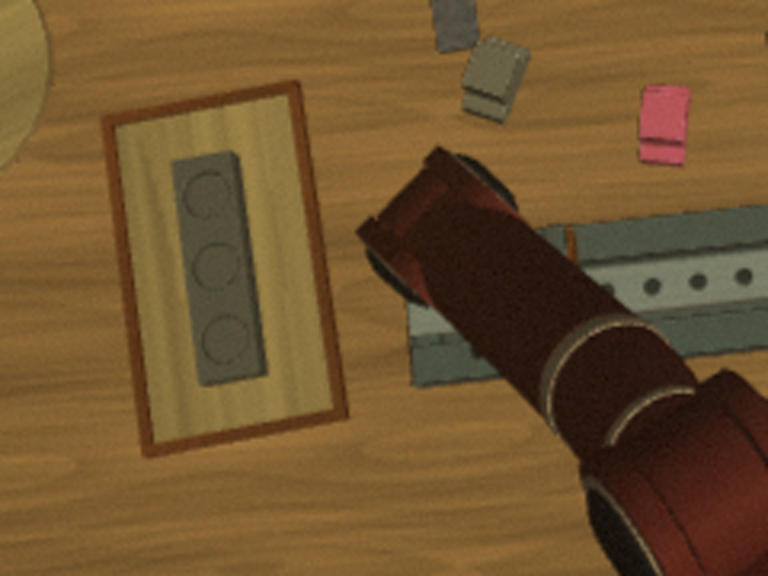

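```bash
python3 -c "
from h import *
S=load('side16')
print(ray(S,130+293/3,60+405/3,.1)); 
for z in (.158,.164,.17): print(ray(S,130+290/3,60+354/3,z))
"
```

```text
[0.44066686 0.18116826 0.1       ]
[0.44302378 0.1795827  0.158     ]
[0.44289476 0.17243093 0.164     ]
[0.44276575 0.16527916 0.17      ]
```

Emit:
send_rows([
  [[-2,0,-20,0,0,0],[-2,0,-40,0,0,0],[-2,0,-55,0,0,0],[-2,0,-66,0,0,0],[-2,0,-75,0,0,0],[-2,0,-75,0,0,0]],
])

```text
clock: 26.45
position: [0.443, 0.1779, 0.0797]
tcp_rot: [-2.194, -2.248, 0.002]
wrist_force: [-0.2, -0.4, 0.5]
grip_width: 0.0599
```

Emit:
send_rows([
  [[0,0,0,0,0,0],[0,0,0,0,0,0],[0,0,0,0,0,0],[0,0,0,0,0,0],[0,0,0,0,0,0]],
], fingers=0.0, squeeze=80)

```text
clock: 26.95
position: [0.4414, 0.1781, 0.0814]
tcp_rot: [-2.193, -2.248, 0.004]
wrist_force: [-4.8, -0.4, 7.3]
grip_width: 0.0295
```

```bash
python3 -c "
from h import *
st()
snap('side','side17')
crop('side17','e24',170,120,290,270,4)
"
```

```text
t 26.95 p [441.4 178.1  81.4] toolx [-0.025  1.    -0.001] y [ 1.     0.025 -0.002] z [-0.002 -0.001 -1.   ] F [-4.8 -0.4  7.3] T [-0.03  1.02  0.01] w 29.5
q [-0.17  0.6  -0.38  2.06  0.42  0.55 -0.83]
```

View pics/e24.png

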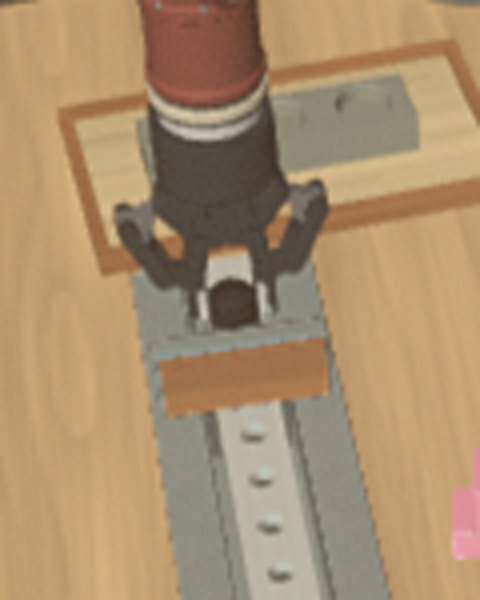

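Emit:
send_rows([
  [[0,0,4,0,0,0],[0,0,8,0,0,0],[0,0,12,0,0,0],[0,0,16,0,0,0],[0,0,19,0,0,0],[0,0,20,0,0,0],[0,0,20,0,0,0]],
])

```text
clock: 27.7
position: [0.4414, 0.1775, 0.0999]
tcp_rot: [-2.193, -2.247, 0.006]
wrist_force: [-5.4, 1.4, -9.4]
grip_width: 0.0295
```

```bash
python3 -c "
from h import *
st()
snap('side','side18')
crop('side18','e25',170,120,290,270,4)
"
```

```text
t 27.7 p [441.4 177.5  99.9] toolx [-0.024  1.    -0.001] y [ 1.     0.024 -0.004] z [-0.004 -0.001 -1.   ] F [-5.4  1.4 -9.4] T [ 0.41  0.99 -0.07] w 29.5
q [-0.15  0.58 -0.41  2.05  0.39  0.6  -0.8 ]
```

View pics/e25.png

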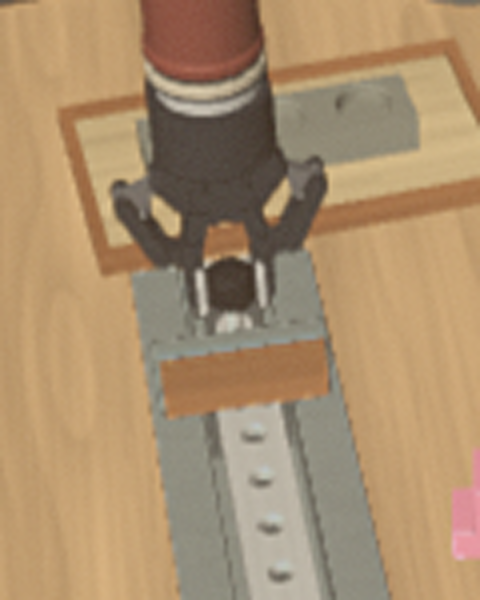

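Emit:
send_rows([
  [[0.3,-8,1,0,0,0],[0.8,-25,1,0,0,0],[1.2,-45,1,0,0,0],[1.8,-65,1,0,0,0],[2.3,-85,1,0,0,0],[2.7,-105,1,0,0,0],[3,-115,1,0,0,0],[3,-115,1,0,0,0]],
])

```text
clock: 28.55
position: [0.4455, 0.0597, 0.1009]
tcp_rot: [2.198, 2.244, -0.007]
wrist_force: [-3.0, -2.5, -9.6]
grip_width: 0.0295
```

```bash
python3 -c "
from h import *
st()
snap('side','side19');snap('top','top19')
crop('side19','e26',170,150,300,320,3.5)
crop('top19','e27',190,240,430,350,3.3)
"
```

```text
t 28.55 p [445.5  59.7 100.9] toolx [-0.021  1.    -0.004] y [ 1.     0.021 -0.003] z [-0.003 -0.004 -1.   ] F [-3.  -2.5 -9.6] T [-0.42  0.63  0.09] w 29.5
q [ 0.11  0.55 -0.42  2.12  0.42  0.56 -0.59]
```

View pics/e26.png

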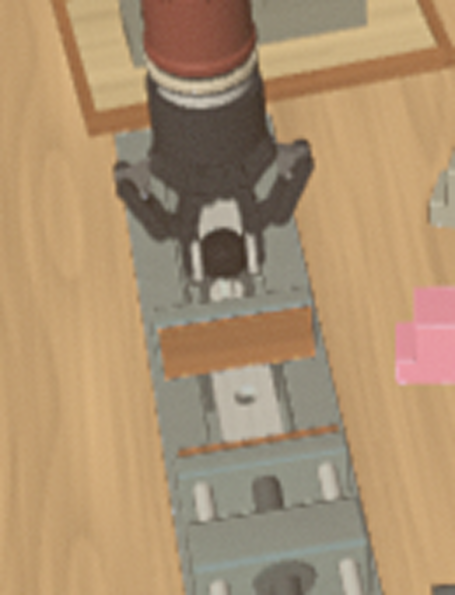

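View pics/e27.png

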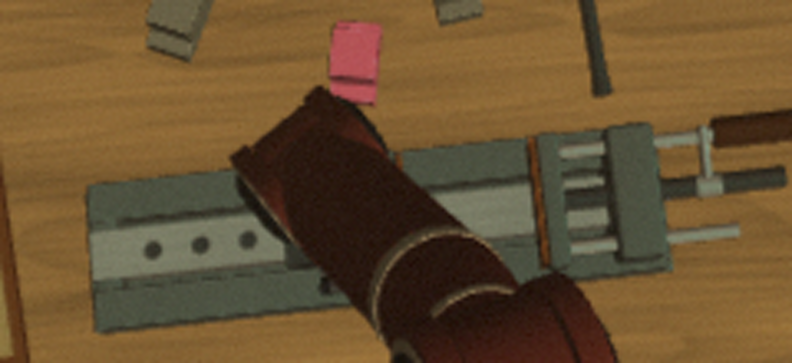

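Emit:
send_rows([
  [[0,0,-2,0,0,0],[0,0,-3,0,0,0],[0,0,-4,0,0,0],[0,0,-5,0,0,0],[0,0,-5,0,0,0]],
])

```text
clock: 29.15
position: [0.4455, 0.0632, 0.0965]
tcp_rot: [-2.194, -2.248, 0.003]
wrist_force: [-4.9, -1.8, -5.5]
grip_width: 0.0298
```

Emit:
send_rows([
  [[0,-1,0,0,0,0],[0,-1,0,0,0,0],[0,-2,0,0,0,0],[0,-2,0,0,0,0]],
])

```text
clock: 29.55
position: [0.4455, 0.0629, 0.0965]
tcp_rot: [-2.191, -2.248, -0.001]
wrist_force: [-4.7, 1.2, -7.1]
grip_width: 0.0293
```

Emit:
send_rows([
  [[0,-1,0,0,0,0],[0,-2,0,0,0,0],[0,-3,0,0,0,0],[0,-3,0,0,0,0]],
])

```text
clock: 29.95
position: [0.4456, 0.06, 0.0963]
tcp_rot: [-2.191, -2.248, -0.002]
wrist_force: [-5.3, 0.9, -9.2]
grip_width: 0.0296
```

Emit:
send_rows([
  [[0,-0.5,-1,0,0,0],[0,-1,-2,0,0,0],[0,-1,-3,0,0,0],[0,-1,-3,0,0,0]],
])

```text
clock: 30.35
position: [0.4456, 0.0591, 0.0933]
tcp_rot: [-2.191, -2.248, -0.002]
wrist_force: [-4.5, 1.2, -9.1]
grip_width: 0.0296
```

Emit:
send_rows([
  [[0,-0.5,-2,0,0,0],[0,-0.5,-4,0,0,0],[0,-0.5,-6,0,0,0],[0,-0.5,-6,0,0,0]],
])

```text
clock: 30.75
position: [0.4456, 0.0587, 0.0873]
tcp_rot: [-2.191, -2.248, -0.002]
wrist_force: [-5.8, 1.5, -8.2]
grip_width: 0.0295
```

Emit:
send_rows([
  [[0,0,-2,0,0,0],[0,0,-4,0,0,0],[0,0,-6,0,0,0],[0,0,-6,0,0,0]],
])

```text
clock: 31.15
position: [0.4457, 0.0587, 0.0816]
tcp_rot: [-2.191, -2.248, -0.002]
wrist_force: [-6.3, 1.4, -7.6]
grip_width: 0.0294
```

```bash
python3 -c "
from h import *
st()
snap('side','side20');
crop('side20','e28',190,180,270,300,5)
"
```

```text
t 31.15 p [445.7  58.7  81.6] toolx [-0.026  1.     0.002] y [ 1.     0.026 -0.001] z [-0.001  0.002 -1.   ] F [-6.3  1.4 -7.6] T [ 0.26  1.35 -0.16] w 29.4
q [ 0.1   0.58 -0.4   2.14  0.45  0.51 -0.61]
```

View pics/e28.png

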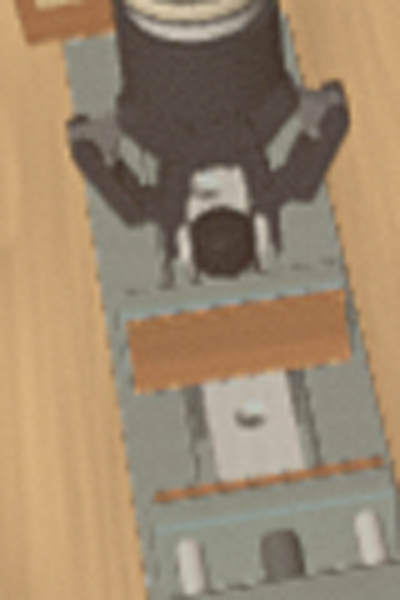

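Emit:
send_rows([
  [[0,0,-2,0,0,0],[0,0,-2,0,0,0],[0,0,-1,0,0,0],[0,0,-1,0,0,0],[0,0,-1,0,0,0],[0,0,-1,0,0,0]],
], fingers=0.65)

```text
clock: 31.8
position: [0.4468, 0.0566, 0.0806]
tcp_rot: [2.194, 2.247, 0.002]
wrist_force: [-0.5, 0.4, 0.3]
grip_width: 0.0555
```

Emit:
send_rows([
  [[0,0,20,0,0,0],[0,0,50,0,0,0],[0,0,90,0,0,0],[10,-30,125,0,0,0],[25,-70,140,0,0,0],[35,-120,140,0,0,0],[40,-170,140,0,0,0],[40,-220,140,0,0,0]],
])

```text
clock: 32.6
position: [0.4869, -0.1643, 0.2207]
tcp_rot: [2.193, 2.247, 0.002]
wrist_force: [0.5, 0.6, 0.4]
grip_width: 0.0557
```

```bash
python3 -c "
from h import *
st()
snap('side','side21');snap('top','top21')
crop('side21','e29',190,150,430,330,3.3)
crop('top21','e30',190,190,430,350,3.3)
"
```

```text
t 32.6 p [ 486.9 -164.3  220.7] toolx [-0.024  1.    -0.   ] y [1.    0.024 0.002] z [ 0.002 -0.    -1.   ] F [0.5 0.6 0.4] T [ 0.02 -0.05 -0.01] w 55.7
q [ 0.64  0.46 -0.51  1.82  0.27  0.94  0.03]
```

View pics/e29.png

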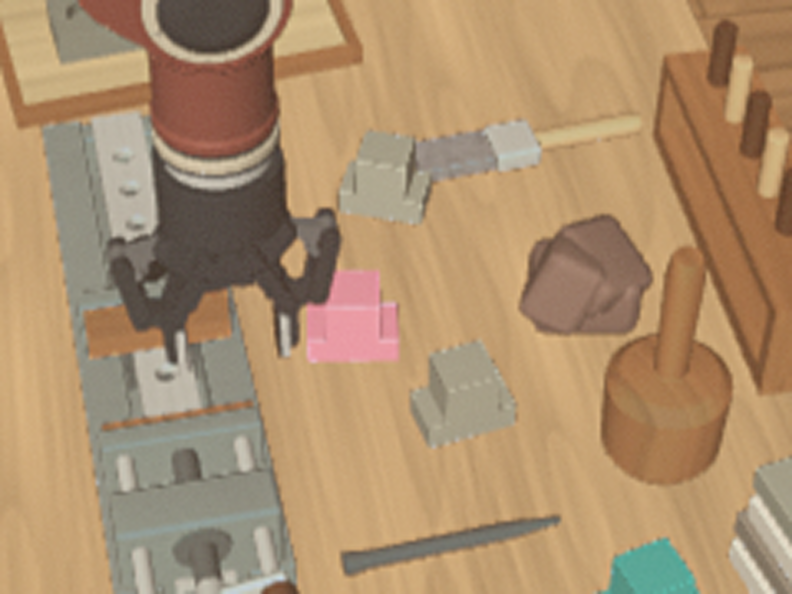

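View pics/e30.png

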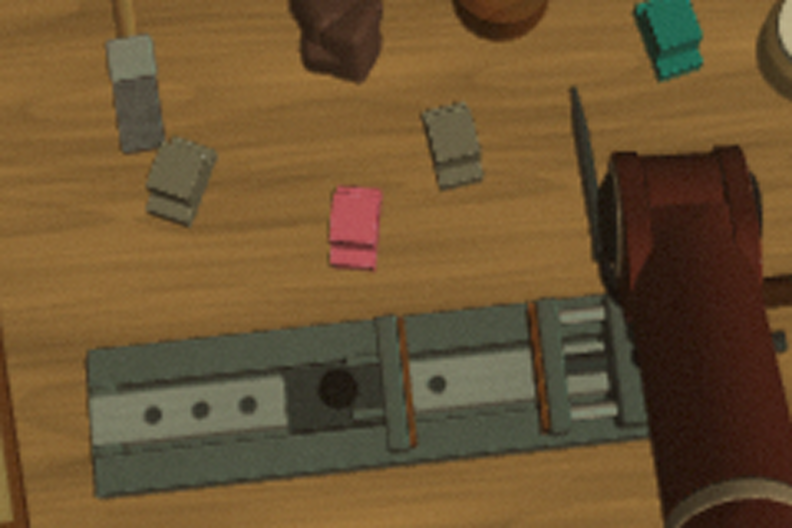

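```bash
python3 -c "
from h import *
crop('top21','f1',225,215,275,265,12);crop('top21','f2',305,210,355,260,12)
crop('side21','f3',285,180,325,220,12);crop('side21','f4',305,245,355,295,12)
"
```

```text
(no output)
```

View pics/f1.png

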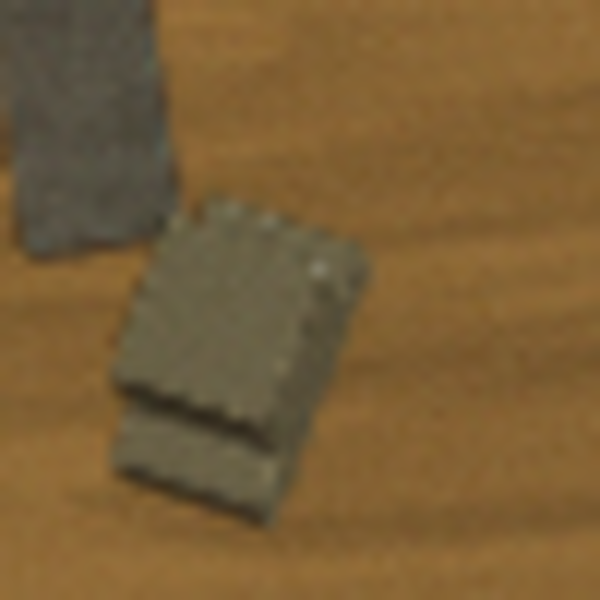

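View pics/f2.png

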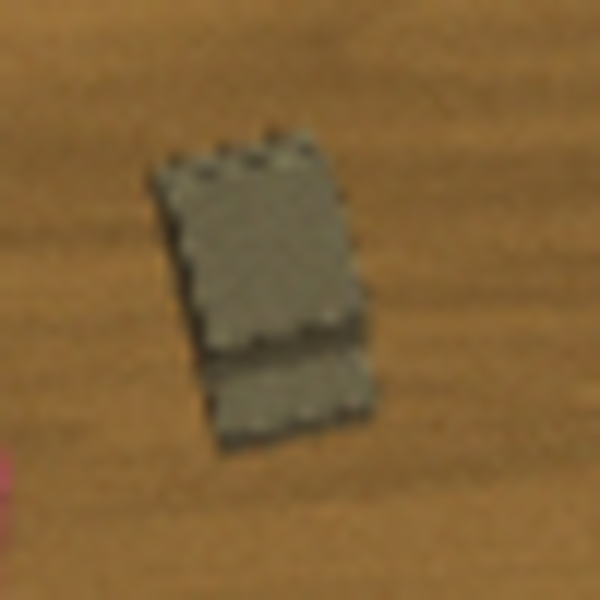

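View pics/f3.png

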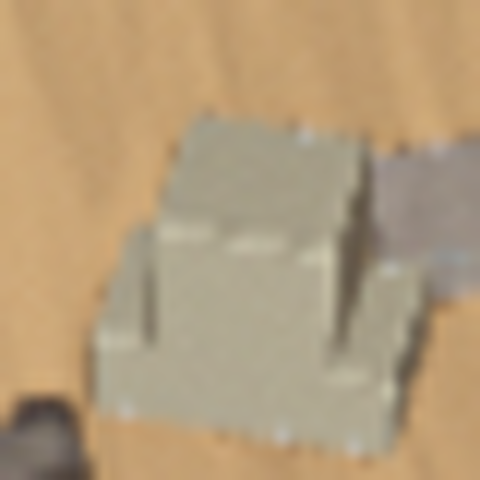

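View pics/f4.png

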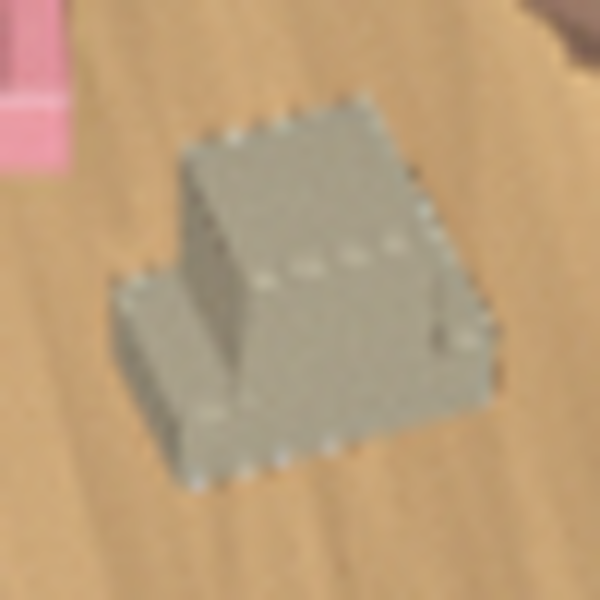

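```bash
cat > bl.py <<'E'
from h import *
def face(c,pts,off,s,z=.06):
    # order: far(+x)L, far R, near R, near L in top sense
    q=np.array([ray(c,off[0]+u/s,off[1]+v/s,z)[:2] for u,v in pts]); return q
def rep(n,q,xp): # xp: list of (i,j) edges along blank x (from low x to high x)
    a=[np.arctan2(*(q[j]-q[i])[::-1]) for i,j in xp]
    print(n,'c',q.mean(0).round(4),'yaw of x-edges',np.degrees(a).round(1),'len',[round(float(np.linalg.norm(q[j]-q[i])),4) for i,j in xp])
if __name__=='__main__':
    T,S=load('top21'),load('side21')
    rep('A top',face(T,[(185,205),(330,255),(275,445),(112,382)],(225,215),12),[(3,0),(2,1)])
    rep('A side',face(S,[(205,118),(365,145),(325,250),(158,225)],(285,180),12),[(0,1),(3,2)])
    rep('B top',face(T,[(170,170),(318,132),(357,325),(210,348)],(305,210),12),[(3,0),(2,1)])
    rep('B side',face(S,[(190,150),(365,100),(425,235),(245,290)],(305,245),12),[(0,1),(3,2)])
    S2=S
    for n,pts,off in(('A',[(100,405),(390,450)],(285,180)),('B',[(190,490),(490,400)],(305,245))):
        q=face(S,pts,off,12,0.0);print(n,'front foot edge',q.round(4),np.degrees(np.arctan2(*(q[1]-q[0])[::-1])),np.linalg.norm(q[1]-q[0]))
E
python3 bl.py
```

```text
A top c [0.6437 0.1858] yaw of x-edges [-24.6 -18.6] len [0.046, 0.0476]
A side c [0.6492 0.1882] yaw of x-edges [-24.3 -22.5] len [0.0369, 0.0377]
B top c [ 0.6597 -0.0527] yaw of x-edges [8.1 6.6] len [0.0446, 0.0482]
B side c [ 0.6625 -0.0536] yaw of x-edges [10.9 11.8] len [0.0383, 0.039]
A front foot edge [[0.6115 0.1866]
 [0.6736 0.1607]] -22.683557485534045 0.06727797647197853
B front foot edge [[ 0.6355 -0.0764]
 [ 0.701  -0.0637]] 10.95696812333379 0.06668423317781466
```

Emit:
send_rows([
  [[25,16,0,0,0,2],[55,35,0,0,0,4],[90,57,0,0,0,6],[130,82,0,0,0,8],[160,101,0,0,0,8.6],[175,111,-20,0,0,8.6],[175,111,-60,0,0,8.6],[175,111,-100,0,0,8.6]],
], fingers=0.75)

```text
clock: 33.5
position: [0.6622, -0.05, 0.1195]
tcp_rot: [2.018, 2.406, 0.003]
wrist_force: [0.7, 0.2, -0.4]
grip_width: 0.0641
```

```bash
python3 -c "
from h import *
st()
snap('side','side22');snap('top','top22')
crop('side22','e31',260,170,400,330,4)
"
```

```text
t 33.5 p [662.2 -50.  119.5] toolx [-0.174  0.985  0.   ] y [0.985 0.174 0.002] z [ 0.002  0.    -1.   ] F [ 0.7  0.2 -0.4] T [ 0.   -0.02  0.03] w 64.1
q [ 0.3   0.79 -0.48  1.49  0.41  0.96 -0.12]
```

View pics/e31.png

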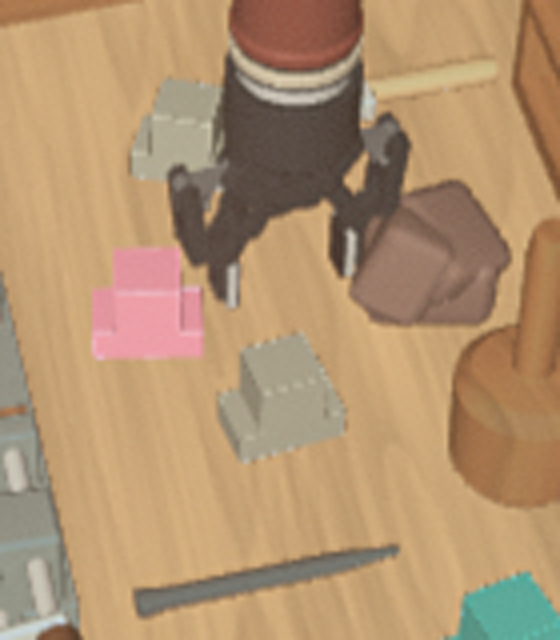

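```bash
python3 -c "
from h import *
S=load('side22')
r=R.from_euler('z',10,degrees=True)
for zt in (.128,.135):
  P=np.array([.6622,-.05,zt]); 
  print(proj(S,[P+r.apply([s*.032,-.011,0]) for s in(-1,1)]).round(1))
print('obs',260+230/4,170+305/4,260+348/4,170+277/4)
rep=None
q=np.array([ray(S,260+u/4,170+v/4,.06)[:2] for u,v in[(240,350),(303,333),(327,380),(263,400)]]);print(q.mean(0))
"
```

```text
[[319.9 247.1]
 [345.6 240.2]]
[[320.  245. ]
 [345.7 238.1]]
obs 317.5 246.25 347.0 239.25
[ 0.66298269 -0.0546196 ]
```

Emit:
send_rows([
  [[1,-4,-20,0,0,0.5],[1,-4,-40,0,0,0.5],[1,-4,-60,0,0,0.5],[1,-4,-75,0,0,0.5],[1,-4,-85,0,0,0.5],[1,-4,-92,0,0,0.5],[1,-4,-92,0,0,0.5]],
])

```text
clock: 34.3
position: [0.6621, -0.0553, 0.0281]
tcp_rot: [-2.009, -2.414, 0.001]
wrist_force: [0.4, -0.1, -0.0]
grip_width: 0.064
```

Emit:
send_rows([
  [[0,0,0,0,0,0],[0,0,0,0,0,0],[0,0,0,0,0,0],[0,0,0,0,0,0],[0,0,0,0,0,0]],
], fingers=0.0, squeeze=60)

```text
clock: 34.8
position: [0.6636, -0.0551, 0.0298]
tcp_rot: [2.008, 2.413, 0.003]
wrist_force: [0.6, 0.1, 5.3]
grip_width: 0.0408
```

```bash
python3 -c "
from h import *
st()
snap('side','side23')
crop('side23','e32',290,210,370,310,6)
"
```

```text
t 34.8 p [663.6 -55.1  29.8] toolx [-0.182  0.983 -0.   ] y [0.983 0.182 0.003] z [ 0.003  0.    -1.   ] F [0.6 0.1 5.3] T [ 0.02 -0.06  0.01] w 40.8
q [ 0.29  0.9  -0.43  1.54  0.47  0.8  -0.15]
```

View pics/e32.png

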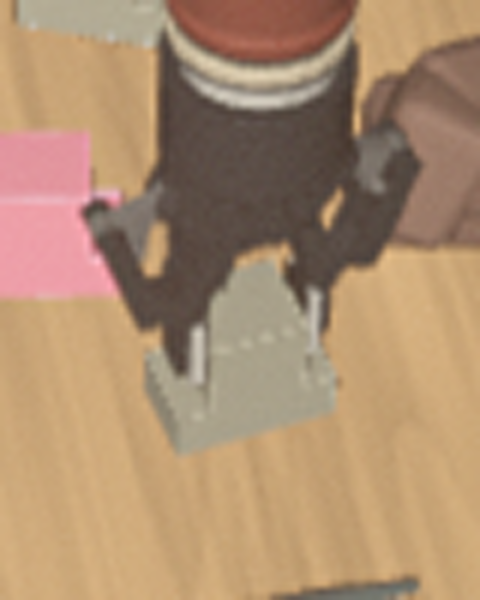

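Emit:
send_rows([
  [[0,0,20,0,0,0],[0,0,60,0,0,0],[0,0,110,0,0,0],[0,0,150,0,0,-1],[-40,6,155,0,0,-4],[-85,12,155,0,0,-7],[-130,19,155,0,0,-8.7],[-175,25,155,0,0,-8.7]],
])

```text
clock: 35.65
position: [0.4836, -0.0303, 0.1821]
tcp_rot: [-2.185, -2.253, 0.005]
wrist_force: [-0.3, -0.0, -3.4]
grip_width: 0.0414
```

Emit:
send_rows([
  [[-25,3,0,0,0,0],[-38,4,0,0,0,0],[-40,5,-20,0,0,0],[-40,5,-40,0,0,0],[-40,5,-50,0,0,0],[-40,5,-50,0,0,0]],
])

```text
clock: 36.25
position: [0.4454, -0.0255, 0.1317]
tcp_rot: [-2.184, -2.253, 0.006]
wrist_force: [-1.5, -0.0, -3.7]
grip_width: 0.0409
```

```bash
python3 -c "
from h import *
st()
snap('side','side24');snap('top','top24')
crop('side24','e33',190,170,290,310,4.5)
crop('top24','e34',220,250,400,350,4)
"
```

```text
t 36.25 p [445.4 -25.5 131.7] toolx [-0.031  1.     0.   ] y [ 0.999  0.031 -0.005] z [-0.005  0.    -1.   ] F [-1.5 -0.  -3.7] T [0.02 0.04 0.03] w 40.9
q [ 0.34  0.49 -0.47  2.09  0.37  0.64 -0.35]
```

View pics/e33.png

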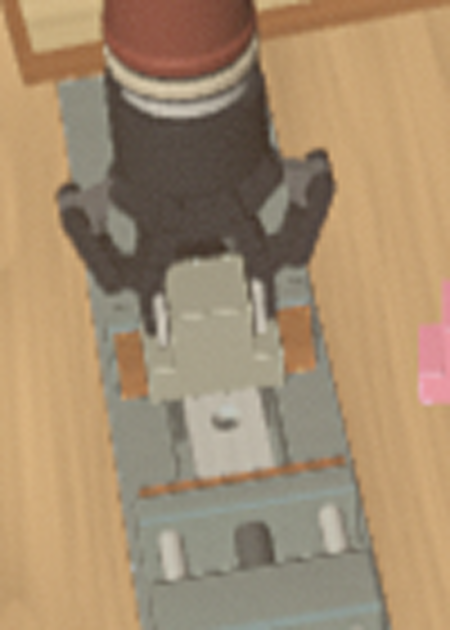

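View pics/e34.png

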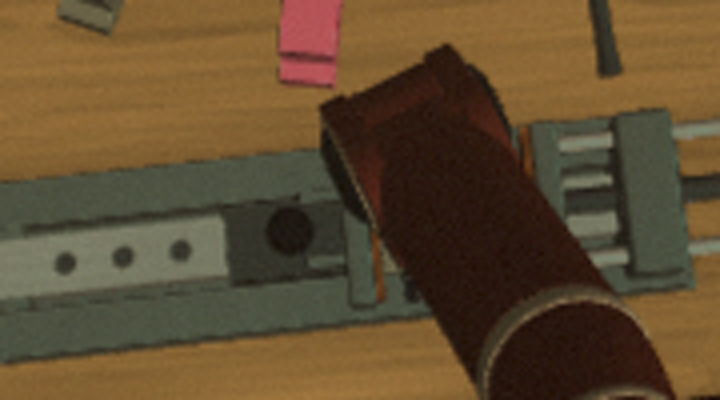

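Emit:
send_rows([
  [[2,0,-10,0,0,0],[2,0,-20,0,0,0],[2,0,-28,0,0,0],[2,0,-35,0,0,0],[2,0,-36,0,0,0],[2,0,-36,0,0,0]],
])

```text
clock: 36.95
position: [0.4492, -0.0252, 0.0971]
tcp_rot: [-2.186, -2.255, 0.001]
wrist_force: [0.4, 0.1, -3.7]
grip_width: 0.0409
```

```bash
python3 -c "
from h import *
st()
snap('side','side25')
crop('side25','e35',190,170,290,310,4.5)
"
```

```text
t 36.95 p [449.2 -25.2  97.1] toolx [-0.031  1.     0.   ] y [ 1.     0.031 -0.001] z [-0.001  0.    -1.   ] F [ 0.4  0.1 -3.7] T [-0.02 -0.01 -0.01] w 40.9
q [ 0.3   0.55 -0.42  2.12  0.42  0.55 -0.4 ]
```

View pics/e35.png

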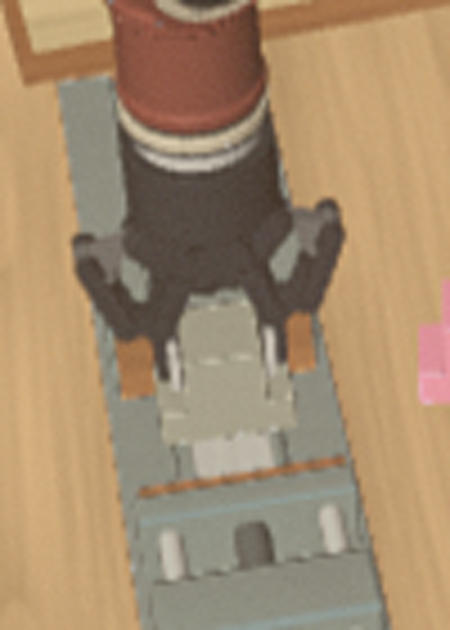

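Emit:
send_rows([
  [[1,0,-3,0,0,0],[1,0,-5,0,0,0],[1,0,-6.5,0,0,0],[1,0,-7,0,0,0],[1,0,-7,0,0,0]],
])

```text
clock: 37.5
position: [0.4503, -0.0253, 0.0903]
tcp_rot: [-2.187, -2.255, 0.0]
wrist_force: [0.5, -0.3, -4.3]
grip_width: 0.0411
```

Emit:
send_rows([
  [[0,0,-1,0,0,0],[0,0,-1,0,0,0],[0,0,-1,0,0,0]],
])

```text
clock: 37.8
position: [0.4504, -0.0252, 0.0897]
tcp_rot: [2.186, 2.255, 0.0]
wrist_force: [-0.9, -0.1, 1.2]
grip_width: 0.0412
```

Emit:
send_rows([
  [[0,0,-1,0,0,0],[0,0,-1,0,0,0],[0,0,-1,0,0,0]],
])

```text
clock: 38.1
position: [0.4504, -0.0253, 0.0896]
tcp_rot: [2.186, 2.255, -0.0]
wrist_force: [-3.1, -0.8, 10.1]
grip_width: 0.0409
```

Emit:
send_rows([
  [[0,1,1.5,0,0,0],[0,2,1.5,0,0,0],[0,3,1.5,0,0,0],[0,3,1.5,0,0,0]],
])

```text
clock: 38.5
position: [0.4504, -0.0233, 0.0898]
tcp_rot: [2.187, 2.254, -0.002]
wrist_force: [-0.2, -3.4, -0.4]
grip_width: 0.0409
```

Emit:
send_rows([
  [[0,1,0,0,0,0],[0,2,0,0,0,0],[0,2,0,0,0,0]],
])

```text
clock: 38.8
position: [0.4504, -0.0231, 0.0899]
tcp_rot: [2.187, 2.252, -0.005]
wrist_force: [1.0, -7.6, -0.3]
grip_width: 0.0412
```

Emit:
send_rows([
  [[0,-2,0,0,0,0],[0,-2.5,0,0,0,0],[0,-2.5,0,0,0,0]],
])

```text
clock: 39.1
position: [0.4504, -0.0232, 0.0898]
tcp_rot: [2.187, 2.255, -0.0]
wrist_force: [1.3, -2.8, -2.7]
grip_width: 0.0411
```

Emit:
send_rows([
  [[0,0,1,0,0,0],[0,0,1,0,0,0],[0,0,1,0,0,0],[0,0,20,0,0,0],[0,0,50,0,0,0],[0,0,90,0,0,0],[20,10,110,0,0,-4],[50,30,110,0,0,-10]],
], fingers=0.75)

```text
clock: 39.9
position: [0.5017, 0.0063, 0.2032]
tcp_rot: [2.379, 2.045, 0.006]
wrist_force: [1.4, 0.4, 0.1]
grip_width: 0.0641
```

```bash
python3 -c "
from h import *
st()
snap('side','side26');snap('top','top26')
crop('side26','e36',190,150,350,310,4)
crop('top26','e37',220,210,400,350,4)
"
```

```text
t 39.9 p [501.7   6.3 203.2] toolx [ 0.15   0.989 -0.   ] y [ 0.989 -0.15   0.006] z [ 0.006 -0.001 -1.   ] F [1.4 0.4 0.1] T [-0.02 -0.05 -0.04] w 64.1
q [ 0.28  0.45 -0.48  1.88  0.27  0.87 -0.49]
```

View pics/e36.png

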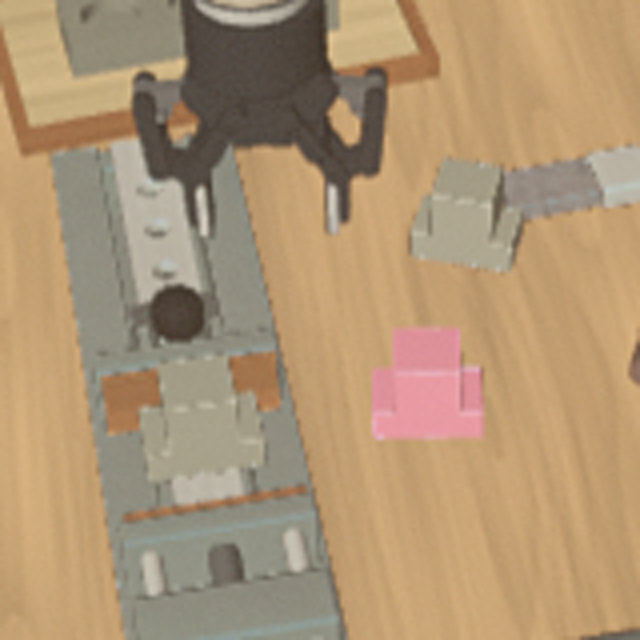

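View pics/e37.png

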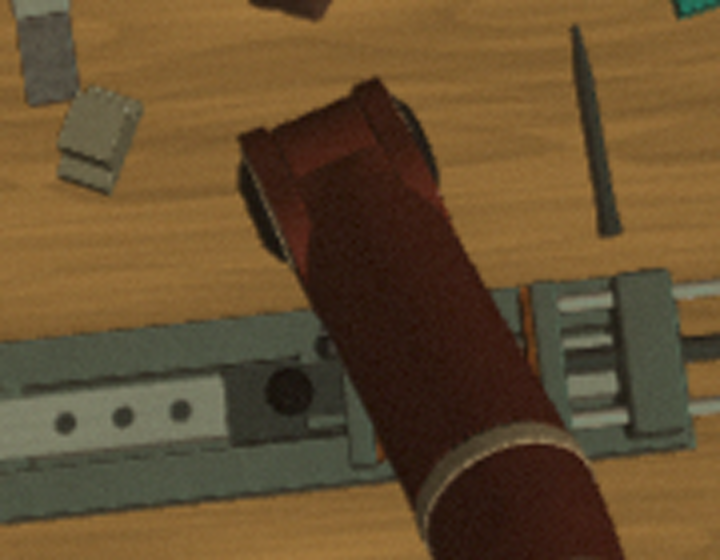

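```bash
python3 -c "
from h import *
T,S=load('top26'),load('side26')
for z in(.0,.02,.04): print(z,[ray(T,225+u/12,215+v/12,z)[:2].round(3) for u,v in[(178,210),(155,0),(30,255)]])
crop('side26','f5',285,175,345,225,10)
"
```

```text
0.0 [array([0.687, 0.203]), array([0.741, 0.206]), array([0.678, 0.24 ])]
0.02 [array([0.682, 0.201]), array([0.735, 0.204]), array([0.673, 0.237])]
0.04 [array([0.677, 0.198]), array([0.73 , 0.202]), array([0.668, 0.234])]
```

View pics/f5.png

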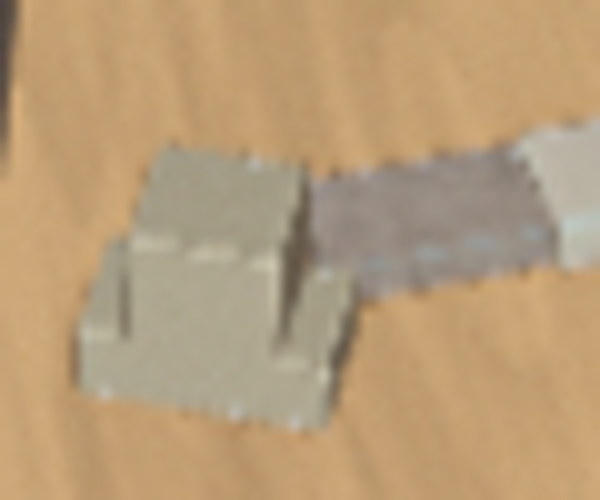

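Emit:
send_rows([
  [[15,20,0,0,0,-2],[40,50,0,0,0,-5],[70,85,0,0,0,-8],[100,120,0,0,0,-11],[130,155,0,0,0,-13.9],[148,181,-20,0,0,-13.9],[148,181,-60,0,0,-13.9],[148,181,-85,0,0,-13.9]],
], fingers=0.7)

```text
clock: 40.8
position: [0.6462, 0.1897, 0.1114]
tcp_rot: [-2.601, -1.757, 0.007]
wrist_force: [0.5, -0.1, -0.3]
grip_width: 0.0596
```

```bash
python3 -c "
from h import *
s=st()
snap('side','side27')
crop('side27','e38',250,110,370,230,5)
S=load('side27');r=R.from_rotvec(s['tcp_rot']).as_matrix();P=s['position']
print(proj(S,[P+r[:,1]*k-.011*r[:,0]+[0,0,.006] for k in(-.03,.03)]).round(1))
"
```

```text
t 40.8 p [646.2 189.7 111.4] toolx [ 0.373  0.928 -0.002] y [ 0.928 -0.373 -0.004] z [-0.005 -0.    -1.   ] F [ 0.5 -0.1 -0.3] T [-0.02  0.03  0.  ] w 59.6
q [-0.13  0.8  -0.35  1.46  0.31  0.94 -0.95]
[[293.7 179.7]
 [316.4 183. ]]
```

View pics/e38.png

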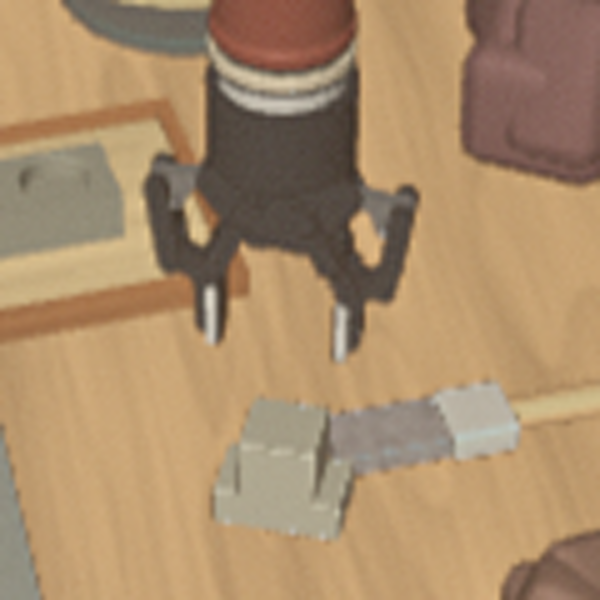

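Emit:
send_rows([
  [[0,0,-10,0,0,0],[0,0,-25,0,0,0],[0,0,-38,0,0,0],[0,0,-40,0,0,0],[0,0,-40,0,0,0]],
])

```text
clock: 41.35
position: [0.6483, 0.1881, 0.0748]
tcp_rot: [-2.606, -1.754, 0.0]
wrist_force: [0.6, -0.0, 0.2]
grip_width: 0.0598
```

```bash
python3 -c "
from h import *
s=st()
snap('side','side28')
crop('side28','e39',260,130,350,230,6)
"
```

```text
t 41.35 p [648.3 188.1  74.8] toolx [ 0.377  0.926 -0.   ] y [ 0.926 -0.377 -0.   ] z [-0.  0. -1.] F [ 0.6 -0.   0.2] T [ 0.   -0.04 -0.02] w 59.8
q [-0.13  0.84 -0.34  1.49  0.33  0.87 -0.96]
```

View pics/e39.png

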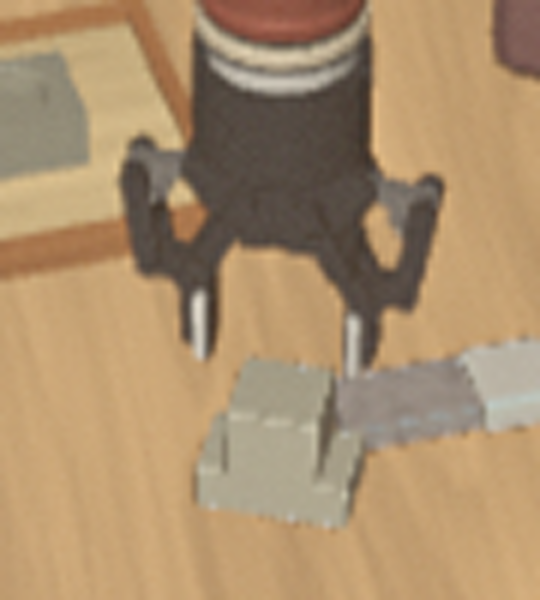

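Emit:
send_rows([
  [[1,-1,-12,0,0,0],[1,-1,-26,0,0,0],[1,-1,-38,0,0,0],[1,-1,-45,0,0,0],[1,-1,-45,0,0,0]],
])

```text
clock: 41.9
position: [0.6481, 0.1868, 0.0278]
tcp_rot: [-2.605, -1.754, 0.005]
wrist_force: [-0.3, -0.1, 0.1]
grip_width: 0.0594
```

Emit:
send_rows([
  [[0,0,0,0,0,0],[0,0,0,0,0,0],[0,0,0,0,0,0],[0,0,0,0,0,0],[0,0,0,0,0,0]],
], fingers=0.0, squeeze=60)

```text
clock: 42.4
position: [0.6497, 0.1875, 0.0303]
tcp_rot: [2.606, 1.754, 0.002]
wrist_force: [-0.1, 0.0, 0.2]
grip_width: 0.0411
```

```bash
python3 -c "
from h import *
s=st()
snap('side','side29')
crop('side29','e40',260,130,350,230,6)
"
```

```text
t 42.4 p [649.7 187.5  30.3] toolx [0.377 0.926 0.001] y [ 0.926 -0.377  0.001] z [ 0.001  0.001 -1.   ] F [-0.1  0.   0.2] T [0.12 0.03 0.04] w 41.1
q [-0.14  0.89 -0.32  1.51  0.35  0.79 -0.98]
```

View pics/e40.png

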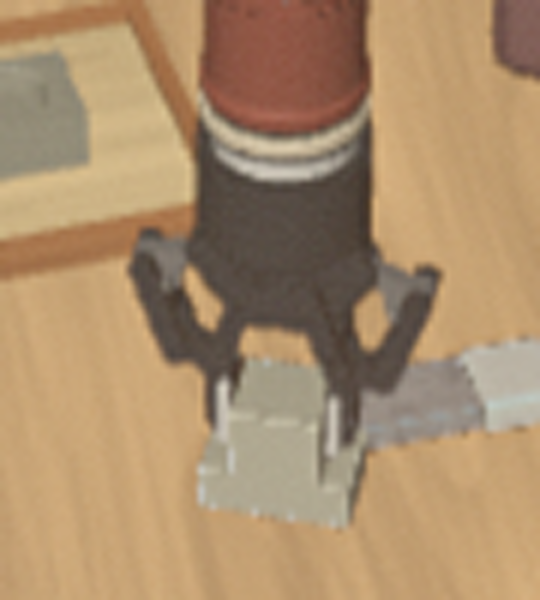

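Emit:
send_rows([
  [[0,0,20,0,0,0],[0,0,60,0,0,0],[0,0,110,0,0,0],[-10,-13,150,0,0,4],[-40,-50,155,0,0,10],[-72,-92,155,0,0,16],[-104,-133,155,0,0,22],[-136,-174,155,0,0,24]],
])

```text
clock: 43.25
position: [0.5152, 0.0165, 0.1842]
tcp_rot: [-2.181, -2.26, 0.003]
wrist_force: [1.0, -1.4, -3.2]
grip_width: 0.0412
```

Emit:
send_rows([
  [[-30,-39,0,0,0,0],[-55,-70,0,0,0,0],[-62,-79,0,0,0,0],[-62,-79,-20,0,0,0],[-62,-79,-40,0,0,0],[-62,-79,-50,0,0,0],[-62,-79,-50,0,0,0]],
])

```text
clock: 43.95
position: [0.4568, -0.0686, 0.1388]
tcp_rot: [2.182, 2.244, -0.015]
wrist_force: [-6.6, -15.4, 30.4]
grip_width: 0.041
```

```bash
python3 -c "
from h import *
s=st()
snap('side','side30')
crop('side30','e41',190,180,290,320,4.5)
"
```

```text
t 43.95 p [456.8 -68.6 138.8] toolx [-0.028  0.999 -0.015] y [1.    0.028 0.001] z [ 0.001 -0.015 -1.   ] F [ -6.6 -15.4  30.4] T [-3.05  1.68  0.16] w 41.0
q [ 0.43  0.5  -0.49  2.05  0.39  0.68 -0.28]
```

View pics/e41.png

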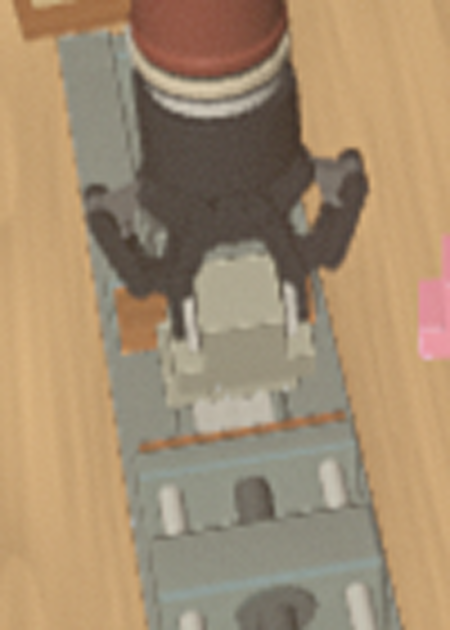

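Emit:
send_rows([
  [[0,0,15,0,0,0],[0,0,35,0,0,0],[0,0,50,0,0,0],[0,0,50,0,0,0]],
])

```text
clock: 44.4
position: [0.457, -0.0599, 0.1865]
tcp_rot: [2.182, 2.256, 0.005]
wrist_force: [0.9, 0.8, -3.7]
grip_width: 0.0412
```

```bash
python3 -c "
from h import *
s=st()
snap('side','side31');snap('top','top31')
crop('side31','e42',180,160,290,310,4)
crop('top31','e43',220,250,400,350,4)
"
```

```text
t 44.4 p [457.  -59.9 186.5] toolx [-0.033  0.999 -0.   ] y [0.999 0.033 0.004] z [ 0.004 -0.    -1.   ] F [ 0.9  0.8 -3.7] T [ 0.03 -0.05 -0.04] w 41.2
q [ 0.48  0.43 -0.55  2.    0.31  0.79 -0.22]
```

View pics/e42.png

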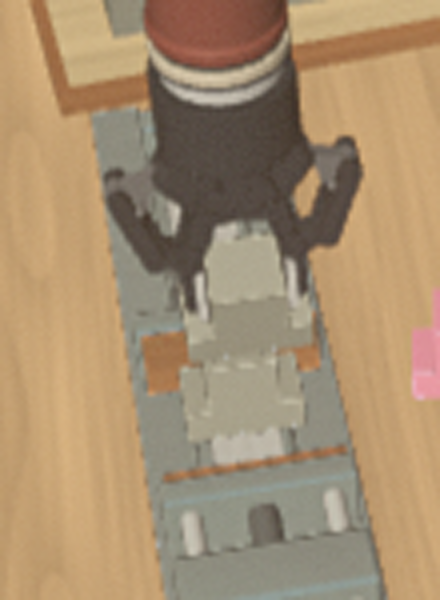

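View pics/e43.png

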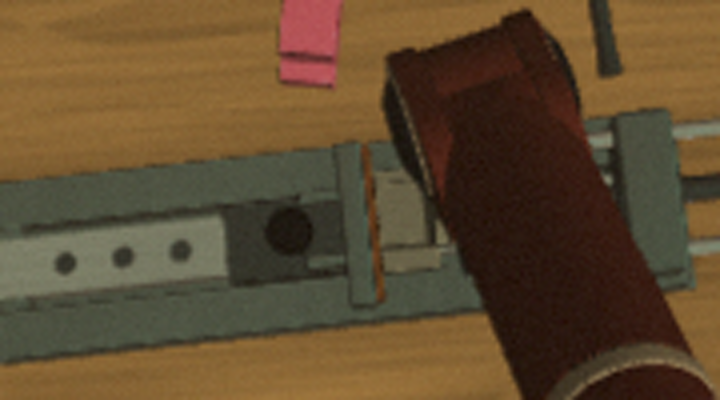

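Emit:
send_rows([
  [[15,0,10,0,0,0],[45,0,15,0,0,0],[85,0,15,0,0,0],[125,0,15,0,0,0],[165,0,0,0,0,0],[185,0,-30,0,0,0],[188,0,-70,0,0,0],[188,0,-100,0,0,0]],
])

```text
clock: 45.3
position: [0.6421, -0.0602, 0.0799]
tcp_rot: [-2.181, -2.255, 0.006]
wrist_force: [-0.9, 0.6, -3.4]
grip_width: 0.0415
```

```bash
python3 -c "
from h import *
s=st()
snap('side','side32');snap('top','top32')
crop('side32','e44',280,180,380,300,5)
crop('top32','e45',210,250,410,350,4)
"
```

```text
t 45.3 p [642.1 -60.2  79.9] toolx [-0.033  0.999  0.   ] y [ 0.999  0.033 -0.006] z [-0.006  0.    -1.   ] F [-0.9  0.6 -3.4] T [-0.01  0.04 -0.01] w 41.5
q [ 0.31  0.81 -0.45  1.58  0.43  0.86 -0.27]
```

View pics/e44.png

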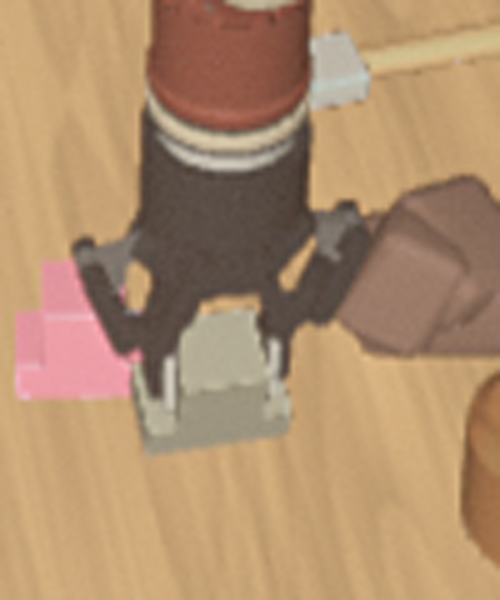

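View pics/e45.png

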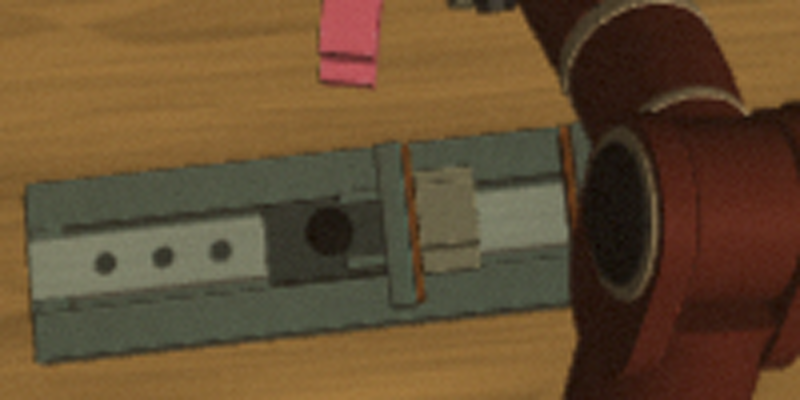

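```bash
python3 -c "
from h import *
S=load('side32')
for ph in range(0,50,5):
  p=np.radians(ph);t=np.array([.642,-.075,.105]);b=t+.06*np.array([0,np.sin(p),-np.cos(p)]);k=t+.04*np.array([0,np.cos(p),np.sin(p)])
  q=proj(S,[t,b,k]);print(ph,(q[1]-q[0]).round(1),(q[2]-q[0]).round(1))
"
```

```text
0 [-0.6 16.9] [ -3.4 -12.3]
5 [-1.1 15.3] [ -3.3 -13.3]
10 [-1.5 13.5] [ -3.3 -14.1]
15 [-1.9 11.6] [ -3.2 -14.9]
20 [-2.3  9.6] [ -3.  -15.6]
25 [-2.7  7.6] [ -2.9 -16.1]
30 [-3.   5.5] [ -2.7 -16.5]
35 [-3.4  3.4] [ -2.6 -16.9]
40 [-3.7  1.2] [ -2.3 -17. ]
45 [-4.  -0.9] [ -2.1 -17.1]
```

Emit:
send_rows([
  [[0,0,0,-4,0,0],[0,0,0,-8,0,0],[0,0,0,-12,0,0],[0,0,0,-16,0,0],[0,0,-5,-16,0,0],[0,0,-10,-16,0,0],[0,0,-10,-16,0,0]],
])

```text
clock: 46.1
position: [0.6428, -0.0621, 0.0742]
tcp_rot: [2.042, 2.106, -0.299]
wrist_force: [-0.1, -0.3, -2.9]
grip_width: 0.0412
```

```bash
python3 -c "
from h import *
s=st()
snap('side','side33')
crop('side33','e46',280,180,380,300,5)
"
```

```text
t 46.1 p [642.8 -62.1  74.2] toolx [-0.031  0.961 -0.276] y [ 1.     0.029 -0.011] z [-0.002 -0.276 -0.961] F [-0.1 -0.3 -2.9] T [ 0.42  0.01 -0.01] w 41.2
q [ 0.08  0.8  -0.26  1.6   0.61  0.89 -0.5 ]
```

View pics/e46.png

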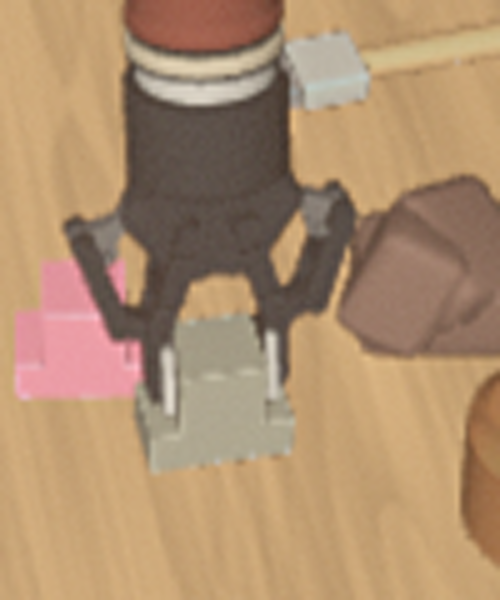

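Emit:
send_rows([
  [[0,0,-15,0,0,0],[0,0,-28,0,0,0],[0,0,-36,0,0,0],[0,0,-39,0,0,0],[0,0,-39,0,0,0]],
])

```text
clock: 46.65
position: [0.643, -0.0603, 0.0349]
tcp_rot: [2.04, 2.109, -0.298]
wrist_force: [1.2, 0.6, -2.5]
grip_width: 0.0414
```

Emit:
send_rows([
  [[0,0,-1,0,0,0],[0,0,-2,0,0,0],[0,0,-2,0,0,0]],
])

```text
clock: 46.95
position: [0.6437, -0.0603, 0.0342]
tcp_rot: [2.039, 2.107, -0.296]
wrist_force: [-0.3, -0.1, -3.3]
grip_width: 0.0407
```

Emit:
send_rows([
  [[0,0,-1,0,0,0],[0,0,-2,0,0,0],[0,0,-2,0,0,0]],
])

```text
clock: 47.25
position: [0.6434, -0.0604, 0.0318]
tcp_rot: [2.04, 2.108, -0.297]
wrist_force: [0.4, -0.3, -3.2]
grip_width: 0.041
```

Emit:
send_rows([
  [[0,0,-1,0,0,0],[0,0,-2,0,0,0],[0,0,-2,0,0,0]],
])

```text
clock: 47.55
position: [0.6434, -0.0604, 0.0297]
tcp_rot: [2.04, 2.108, -0.297]
wrist_force: [-0.0, -0.8, -3.9]
grip_width: 0.0409
```

Emit:
send_rows([
  [[0,0,-1,0,0,0],[0,0,-2,0,0,0],[0,0,-2,0,0,0]],
])

```text
clock: 47.85
position: [0.6434, -0.0604, 0.0277]
tcp_rot: [2.04, 2.108, -0.297]
wrist_force: [0.7, 0.1, -3.6]
grip_width: 0.041
```

Emit:
send_rows([
  [[0,0,-1,0,0,0],[0,0,-2,0,0,0],[0,0,-2,0,0,0]],
])

```text
clock: 48.15
position: [0.6436, -0.0605, 0.0268]
tcp_rot: [2.039, 2.107, -0.296]
wrist_force: [-1.2, -0.6, 2.8]
grip_width: 0.0412
```

Emit:
send_rows([
  [[0,0,-1,0,0,0],[0,0,-1,0,0,0]],
])

```text
clock: 48.35
position: [0.6436, -0.0605, 0.0267]
tcp_rot: [2.039, 2.106, -0.297]
wrist_force: [-3.8, 0.2, 8.0]
grip_width: 0.0411
```

Emit:
send_rows([
  [[0,0,1,0,0,0],[0,0,1,0,0,0],[0,0,1,0,0,0],[0,8,29,0,0,0],[0,16,57,0,0,0],[0,16,70,8,0,0],[0,10,80,16,0,0],[0,5,80,16,0,0]],
], fingers=0.7)

```text
clock: 49.15
position: [0.6449, -0.0663, 0.1061]
tcp_rot: [2.196, 2.238, -0.002]
wrist_force: [0.1, -1.8, -0.5]
grip_width: 0.06
```

```bash
python3 -c "
from h import *
s=st()
snap('side','side34')
crop('side34','e47',280,180,380,300,5)
"
```

```text
t 49.15 p [644.9 -66.3 106.1] toolx [-0.019  1.    -0.005] y [1.    0.019 0.004] z [ 0.004 -0.005 -1.   ] F [ 0.1 -1.8 -0.5] T [-0.18 -0.01 -0.04] w 60.0
q [ 0.32  0.78 -0.45  1.56  0.41  0.9  -0.26]
```

View pics/e47.png

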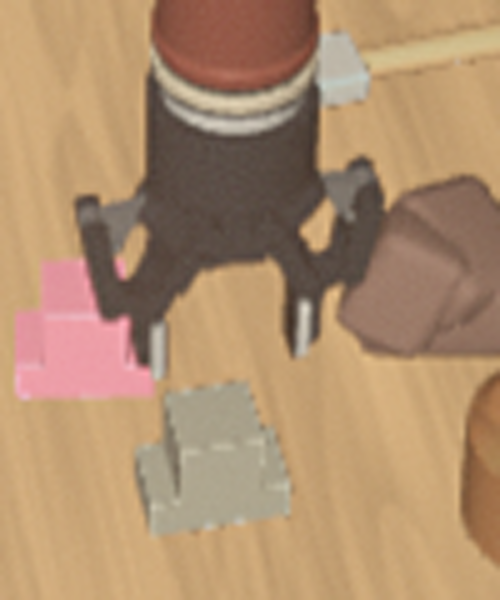

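```bash
python3 -c "
from h import *
S=load('side34')
q=np.array([ray(S,280+u/5,180+v/5,.06)[:2] for u,v in[(165,392),(245,380),(267,435),(180,455)]]);print(q.round(4),q.mean(0))
f=np.array([ray(S,280+u/5,180+v/5,0)[:2] for u,v in[(155,535),(290,513)]]);print(f.round(4),np.degrees(np.arctan2(*(f[1]-f[0])[::-1])))
print(np.degrees(np.arctan2(*(q[1]-q[0])[::-1])),np.degrees(np.arctan2(*(q[2]-q[3])[::-1])))
"
```

```text
[[ 0.6227 -0.0376]
 [ 0.6623 -0.0367]
 [ 0.6653 -0.0733]
 [ 0.6221 -0.0784]] [ 0.64309651 -0.05653421]
[[ 0.6112 -0.0758]
 [ 0.679  -0.0737]] 1.7471257583587483
1.3182956380699895 6.744551529963662
```

Emit:
send_rows([
  [[0,0,0,0,0,0],[0,0,-15,0,0,0],[0,0,-35,0,0,0],[0,0,-55,0,0,0],[0,0,-70,0,0,0],[0,0,-76,0,0,0],[0,0,-76,0,0,0]],
])

```text
clock: 49.9
position: [0.6427, -0.0542, 0.0274]
tcp_rot: [-2.181, -2.258, 0.003]
wrist_force: [-0.5, -0.5, 1.2]
grip_width: 0.0597
```

```bash
python3 -c "
from h import *
s=st()"
```

```text
t 49.9 p [642.7 -54.2  27.4] toolx [-0.035  0.999  0.   ] y [ 0.999  0.035 -0.003] z [-0.003  0.    -1.   ] F [-0.5 -0.5  1.2] T [ 0.05 -0.01 -0.03] w 59.7
q [ 0.28  0.88 -0.41  1.61  0.46  0.76 -0.3 ]
```

Emit:
send_rows([
  [[0,0,0,0,0,0],[0,0,0,0,0,0],[0,0,0,0,0,0],[0,0,0,0,0,0],[0,0,0,0,0,0]],
], fingers=0.0, squeeze=60)

```text
clock: 50.4
position: [0.6443, -0.0552, 0.0299]
tcp_rot: [2.184, 2.257, 0.002]
wrist_force: [0.7, 0.4, 3.9]
grip_width: 0.0412
```

```bash
python3 -c "
from h import *
s=st()"
```

```text
t 50.4 p [644.3 -55.2  29.9] toolx [-0.033  0.999  0.   ] y [0.999 0.033 0.002] z [ 0.002  0.    -1.   ] F [0.7 0.4 3.9] T [0.13 0.15 0.01] w 41.2
q [ 0.28  0.87 -0.41  1.61  0.46  0.76 -0.3 ]
```

Emit:
send_rows([
  [[0,0,20,0,0,0],[0,0,60,0,0,0],[0,0,110,0,0,0],[0,-3,150,0,0,0],[-35,-8,160,0,0,0],[-80,-13,160,0,0,0],[-125,-13,160,0,0,0],[-165,-13,160,0,0,0]],
])

```text
clock: 51.2
position: [0.4748, -0.0691, 0.188]
tcp_rot: [-2.184, -2.255, 0.005]
wrist_force: [1.0, 0.1, -3.1]
grip_width: 0.0412
```

Emit:
send_rows([
  [[-20,0,0,0,0,0],[-27,0,0,0,0,0],[-27,0,-10,0,0,0],[-27,0,-20,0,0,0],[-27,0,-20,0,0,0],[-27,0,-20,0,0,0]],
])

```text
clock: 51.8
position: [0.4523, -0.0681, 0.1681]
tcp_rot: [-2.183, -2.257, -0.0]
wrist_force: [0.4, 0.0, -3.9]
grip_width: 0.0414
```

```bash
python3 -c "
from h import *
s=st()
snap('side','side35');snap('top','top35')
crop('side35','e48',190,160,290,310,4)
crop('top35','e49',220,250,400,350,4)
"
```

```text
t 51.8 p [452.3 -68.1 168.1] toolx [-0.033  0.999  0.001] y [ 0.999  0.033 -0.001] z [-0.001  0.001 -1.   ] F [ 0.4  0.  -3.9] T [ 0.   -0.03  0.04] w 41.4
q [ 0.48  0.45 -0.53  2.03  0.33  0.75 -0.22]
```

View pics/e48.png

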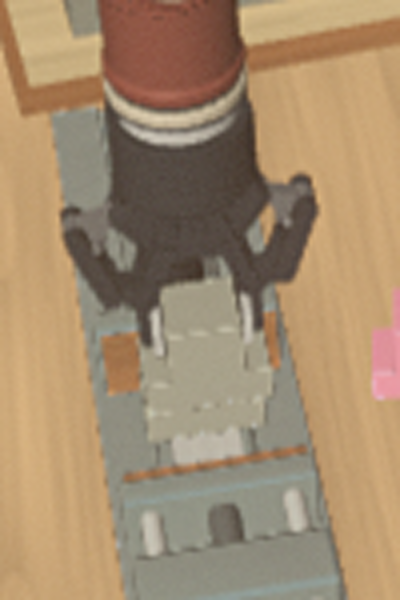

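View pics/e49.png

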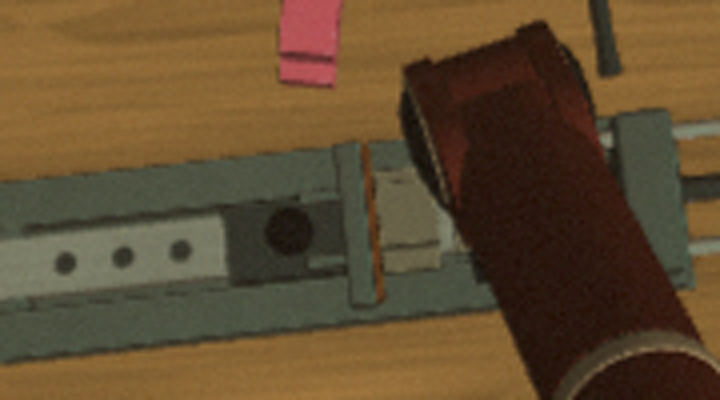

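```bash
python3 -c "
from h import *
T=load('top35');S=load('side35')
for u,v in((433,175),(439,240)): print(ray(T,220+u/4,250+v/4,.12))
print('tail wood top front',ray(T,220+382/4,250+298/4,.106),ray(T,220+370/4,250+150/4,.106))
T=load('top32')
for u,v in((472,170),(480,245),(415,180),(424,250)): print(ray(T,210+u/4,250+v/4,.12).round(4))
"
```

```text
[ 0.46947863 -0.04107924  0.12      ]
[ 0.42564226 -0.04173268  0.12      ]
tail wood top front [ 0.39123238 -0.00095428  0.106     ] [ 4.91587963e-01 -1.29910202e-05  1.06000000e-01]
[ 0.4729 -0.0407  0.12  ]
[ 0.4223 -0.0421  0.12  ]
[ 0.469 -0.002  0.12 ]
[ 0.4217 -0.0046  0.12  ]
```

Emit:
send_rows([
  [[0,0,-12,0,0,0],[0,0,-28,0,0,0],[0,0,-44,0,0,0],[0,0,-58,0,0,0],[0,0,-68,0,0,0],[0,0,-74,0,0,0],[0,0,-74,0,0,0]],
])

```text
clock: 52.6
position: [0.4515, -0.0683, 0.0945]
tcp_rot: [-2.184, -2.257, 0.001]
wrist_force: [-0.0, -0.4, -3.2]
grip_width: 0.0411
```

Emit:
send_rows([
  [[0,0,-1,0,0,0],[0,0,-2,0,0,0],[0,0,-3,0,0,0],[0,0,-4,0,0,0],[0,0,-4,0,0,0]],
])

```text
clock: 53.1
position: [0.4515, -0.0685, 0.0909]
tcp_rot: [2.185, 2.257, -0.0]
wrist_force: [-0.3, -0.3, -3.8]
grip_width: 0.0412
```

Emit:
send_rows([
  [[0,0,-1,0,0,0],[0,0,-1.5,0,0,0],[0,0,-1.5,0,0,0]],
])

```text
clock: 53.4
position: [0.4516, -0.0684, 0.0897]
tcp_rot: [2.184, 2.257, -0.0]
wrist_force: [-1.0, 0.5, 1.9]
grip_width: 0.041
```

```bash
python3 -c "
from h import *
s=st()
snap('side','side36')
crop('side36','e50',190,180,290,310,4.5)
"
```

```text
t 53.4 p [451.6 -68.4  89.7] toolx [-0.033  0.999 -0.   ] y [0.999 0.033 0.   ] z [ 0. -0. -1.] F [-1.   0.5  1.9] T [ 0.01  0.21 -0.01] w 41.0
q [ 0.4   0.58 -0.43  2.11  0.45  0.54 -0.33]
```

View pics/e50.png

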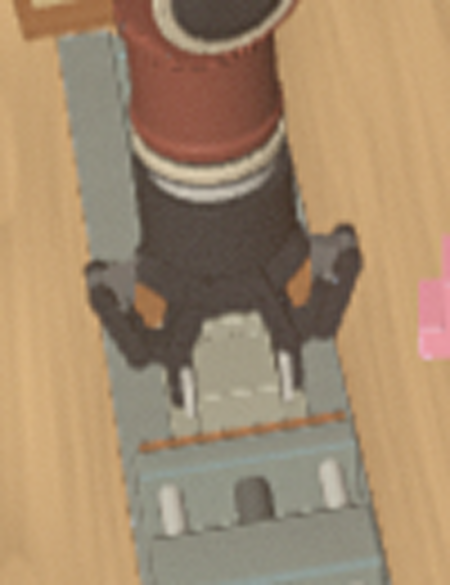

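Emit:
send_rows([
  [[0,1,0.5,0,0,0],[0,2,0.5,0,0,0],[0,3,0.5,0,0,0],[0,4,0.5,0,0,0],[0,4,0.5,0,0,0]],
])

```text
clock: 53.95
position: [0.4515, -0.0641, 0.0898]
tcp_rot: [-2.184, -2.258, -0.0]
wrist_force: [-0.3, 1.1, -3.1]
grip_width: 0.0412
```

Emit:
send_rows([
  [[0,1,0,0,0,0],[0,2,0,0,0,0],[0,3,0,0,0,0],[0,3,0,0,0,0]],
])

```text
clock: 54.35
position: [0.4515, -0.0611, 0.0899]
tcp_rot: [-2.184, -2.258, -0.0]
wrist_force: [0.2, -0.1, -4.0]
grip_width: 0.0413
```

Emit:
send_rows([
  [[0,1,-0.5,0,0,0],[0,2,-0.5,0,0,0],[0,2,-0.5,0,0,0]],
])

```text
clock: 54.65
position: [0.4517, -0.0602, 0.0898]
tcp_rot: [2.185, 2.256, -0.001]
wrist_force: [-0.3, -3.0, 2.5]
grip_width: 0.0408
```

Emit:
send_rows([
  [[0,1,0,0,0,0],[0,2,0,0,0,0],[0,2,0,0,0,0]],
])

```text
clock: 54.95
position: [0.452, -0.0586, 0.0898]
tcp_rot: [2.185, 2.255, -0.001]
wrist_force: [-0.3, -6.0, 5.1]
grip_width: 0.0409
```

Emit:
send_rows([
  [[0,-1,0,0,0,0],[0,-1.5,0.5,0,0,0],[0,-1.5,0.5,0,0,0]],
])

```text
clock: 55.25
position: [0.4519, -0.0586, 0.0898]
tcp_rot: [2.185, 2.258, 0.002]
wrist_force: [0.8, -2.2, -0.0]
grip_width: 0.0412
```

Emit:
send_rows([
  [[0,0,1,0,0,0],[0,0,1,0,0,0],[0,0,1,0,0,0],[0,0,25,0,0,0],[0,0,60,0,0,0],[0,-20,100,0,0,0],[5,-60,120,0,0,0],[15,-110,120,0,0,0]],
], fingers=0.7)

```text
clock: 56.05
position: [0.4686, -0.1668, 0.2137]
tcp_rot: [2.174, 2.259, 0.007]
wrist_force: [1.6, -0.2, 0.6]
grip_width: 0.06
```

Emit:
send_rows([
  [[10,-50,0,0,0,0],[20,-100,0,0,0,0],[30,-150,0,0,0,0],[30,-180,0,0,0,0]],
], fingers=0.46)

```text
clock: 56.45
position: [0.4964, -0.3518, 0.2093]
tcp_rot: [2.188, 2.253, -0.0]
wrist_force: [-0.0, 0.7, 0.7]
grip_width: 0.0395
```

```bash
python3 -c "
from h import *
s=st()
snap('side','side37');snap('top','top37')
crop('side37','e51',190,170,310,370,3.5)
crop('top37','e52',210,245,450,355,3.3)
"
```

```text
t 56.45 p [ 496.4 -351.8  209.3] toolx [-0.03   1.    -0.001] y [1.    0.03  0.001] z [ 0.001 -0.001 -1.   ] F [-0.   0.7  0.7] T [-0.04 -0.05  0.02] w 39.5
q [ 0.89  0.61 -0.51  1.57  0.33  1.04  0.31]
```

View pics/e51.png

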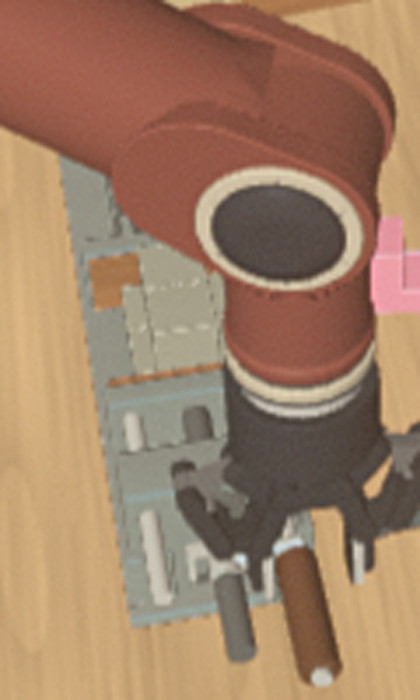

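View pics/e52.png

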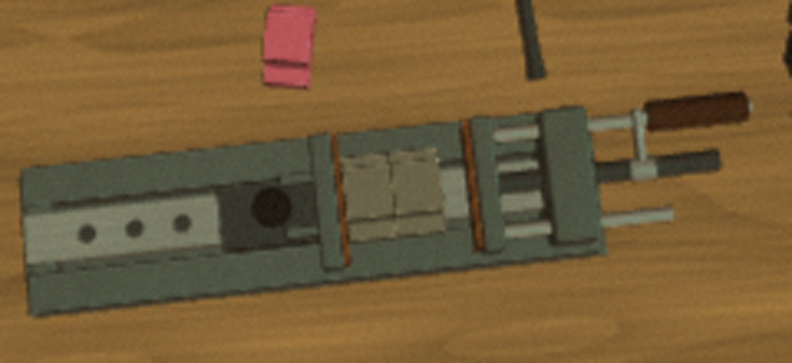

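Emit:
send_rows([
  [[0,-15,0,8,0,0],[1,-15,-10,16,0,0],[2,-12,-25,24,0,0],[3,-6,-40,30,0,0],[3.5,0,-60,30,0,0],[3.5,6,-78,30,0,0],[3.5,11,-90,30,0,0],[3.5,11,-90,30,0,0]],
])

```text
clock: 57.35
position: [0.4991, -0.3345, 0.1186]
tcp_rot: [-1.893, -1.96, -0.525]
wrist_force: [-0.8, -0.5, -0.4]
grip_width: 0.0391
```

```bash
python3 -c "
from h import *
s=st()
snap('top','top38')
crop('top38','e53',370,240,470,330,8)
"
```

```text
t 57.35 p [ 499.1 -334.5  118.6] toolx [-0.034  0.864  0.503] y [0.999 0.031 0.014] z [-0.004  0.503 -0.864] F [-0.8 -0.5 -0.4] T [-0.53  0.04 -0.07] w 39.1
q [ 1.06  0.93 -0.64  1.4   0.07  1.23  0.57]
```

View pics/e53.png

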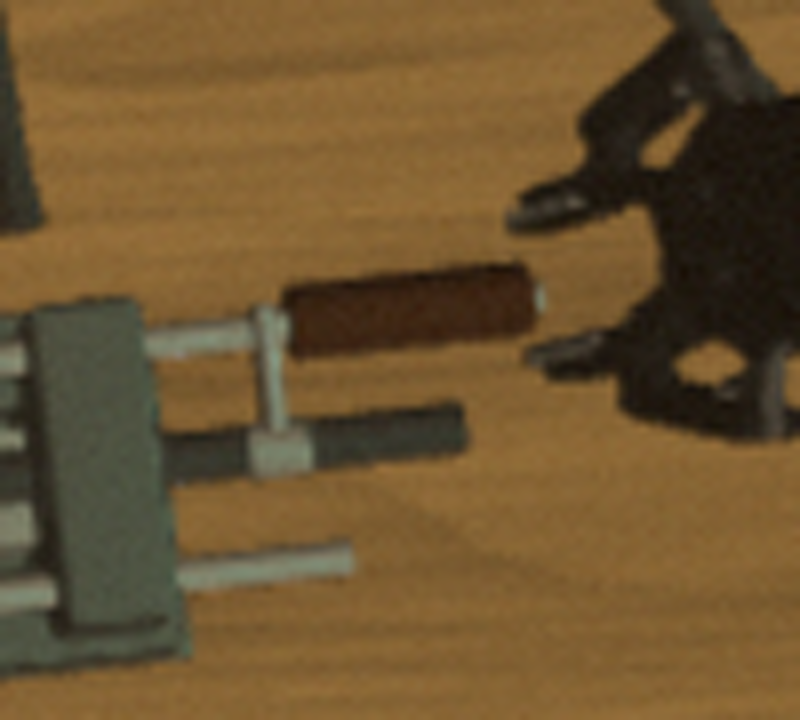

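Emit:
send_rows([
  [[0,5,-8,0,0,0],[0,9,-17,0,0,0],[0,13,-25,0,0,0],[0,18,-34,0,0,0],[0,18,-34,0,0,0],[0,18,-34,0,0,0]],
])

```text
clock: 58.0
position: [0.4998, -0.3187, 0.0856]
tcp_rot: [-1.898, -1.961, -0.525]
wrist_force: [0.2, 0.6, 0.2]
grip_width: 0.0391
```

Emit:
send_rows([
  [[0,0,0,0,0,0],[0,0,0,0,0,0],[0,0,0,0,0,0],[0,0,0,0,0,0],[0,0,0,0,0,0]],
], fingers=0.0, squeeze=50)

```text
clock: 58.5
position: [0.5003, -0.3194, 0.0863]
tcp_rot: [-1.9, -1.962, -0.526]
wrist_force: [0.8, -1.2, 1.3]
grip_width: 0.0246
```

```bash
python3 -c "
from h import *
s=st()
snap('top','top39')
crop('top39','e54',370,240,470,330,8)
"; python3 circ.py 457.6 76.3 79 15 8 499.9 84.7
```

```text
t 58.5 p [ 500.3 -319.4   86.3] toolx [-0.033  0.866  0.499] y [0.999 0.028 0.018] z [ 0.001  0.499 -0.866] F [ 0.8 -1.2  1.3] T [-0.61 -0.18 -0.02] w 24.6
q [ 1.05  0.95 -0.63  1.46  0.08  1.14  0.56]
[[-0.4, 0.5, -11.3], [-2.6, 1.0, -22.1], [-7.5, 1.4, -31.9], [-14.7, 1.7, -40.1], [-23.9, 2.0, -46.1], [-34.3, 2.3, -49.6], [-45.2, 2.5, -50.3], [-56.0, 2.8, -48.1]] end 443.9 36.6
```

View pics/e54.png

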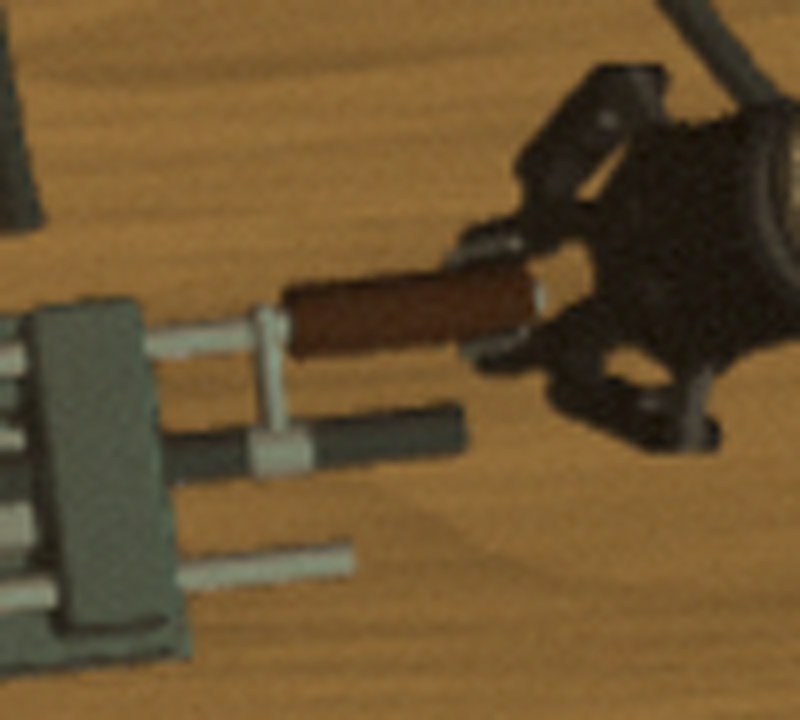

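```bash
for t in 79 199 319; do python3 - $t <<'E'
import sys,subprocess,numpy as np
t=float(sys.argv[1]); cx,cz=458.2,77.6
c0=(cx+42*np.sin(np.radians(t)),cz+42*np.cos(np.radians(t)))
print(subprocess.run(['python3','circ.py',str(cx),str(cz),str(t),'15','8',str(c0[0]),str(c0[1])],capture_output=True,text=True).stdout)
E
done
```

```text
[[0.7, 0.5, -10.9], [-1.5, 1.0, -21.7], [-6.4, 1.4, -31.5], [-13.7, 1.7, -39.7], [-22.8, 2.0, -45.8], [-33.2, 2.3, -49.2], [-44.2, 2.5, -49.9], [-54.9, 2.8, -47.7]] end 444.5 37.9

[[-9.8, 0.3, 4.9], [-18.0, 0.6, 12.2], [-24.1, 1.0, 21.3], [-27.6, 1.4, 31.7], [-28.2, 1.9, 42.6], [-26.0, 2.4, 53.4], [-21.1, 3.0, 63.2], [-13.9, 3.7, 71.4]] end 430.6 109.3

[[9.1, 0.7, 6.1], [19.5, 1.4, 9.5], [30.5, 2.2, 10.2], [41.2, 2.9, 8.0], [51.0, 3.6, 3.1], [59.3, 4.3, -4.1], [65.3, 4.9, -13.3], [68.8, 5.5, -23.7]] end 499.4 85.6
```

Emit:
send_rows([
  [[0,0.5,-10.9,0,0,0],[-1.5,1,-21.7,0,0,0],[-6.4,1.4,-31.5,0,0,0],[-13.7,1.7,-39.7,0,0,0],[-22.8,2,-45.8,0,0,0],[-33.2,2.3,-49.2,0,0,0],[-44.2,2.5,-49.9,0,0,0],[-54.9,2.8,-47.7,0,0,0]],
])

```text
clock: 59.35
position: [0.446, -0.3172, 0.0381]
tcp_rot: [-1.903, -1.962, -0.529]
wrist_force: [4.3, -3.5, 2.8]
grip_width: 0.0245
```

Emit:
send_rows([
  [[-9.8,0.3,4.9,0,0,0],[-18,0.6,12.2,0,0,0],[-24.1,1,21.3,0,0,0],[-27.6,1.4,31.7,0,0,0],[-28.2,1.9,42.6,0,0,0],[-26,2.4,53.4,0,0,0],[-21.1,3,63.2,0,0,0],[-13.9,3.7,71.4,0,0,0]],
])

```text
clock: 60.15
position: [0.4295, -0.3137, 0.1092]
tcp_rot: [-1.899, -1.961, -0.52]
wrist_force: [0.5, -4.7, -4.8]
grip_width: 0.0241
```

Emit:
send_rows([
  [[9.1,0.7,6.1,0,0,0],[19.5,1.4,9.5,0,0,0],[30.5,2.2,10.2,0,0,0],[41.2,2.9,8,0,0,0],[51,3.6,3.1,0,0,0],[59.3,4.3,-4.1,0,0,0],[65.3,4.9,-13.3,0,0,0],[68.8,5.5,-23.7,0,0,0]],
])

```text
clock: 60.95
position: [0.5001, -0.3073, 0.0867]
tcp_rot: [-1.897, -1.963, -0.524]
wrist_force: [-0.5, -6.1, 0.9]
grip_width: 0.0245
```

Emit:
send_rows([
  [[0,0.5,-10.9,0,0,0],[-1.5,1,-21.7,0,0,0],[-6.4,1.4,-31.5,0,0,0],[-13.7,1.7,-39.7,0,0,0],[-22.8,2,-45.8,0,0,0],[-33.2,2.3,-49.2,0,0,0],[-44.2,2.5,-49.9,0,0,0],[-54.9,2.8,-47.7,0,0,0]],
])

```text
clock: 61.75
position: [0.4458, -0.3052, 0.0384]
tcp_rot: [-1.901, -1.963, -0.526]
wrist_force: [2.8, -5.9, -0.4]
grip_width: 0.0242
```

```bash
python3 -c "
from h import *
s=st()
snap('top','top40')
crop('top40','e55',220,245,450,355,3.4)
"
```

```text
t 61.75 p [ 445.8 -305.2   38.4] toolx [-0.032  0.867  0.498] y [0.999 0.027 0.018] z [ 0.002  0.498 -0.867] F [ 2.8 -5.9 -0.4] T [-1.62 -0.53 -0.33] w 24.2
q [ 1.11  0.96 -0.62  1.63  0.1   0.98  0.6 ]
```

View pics/e55.png

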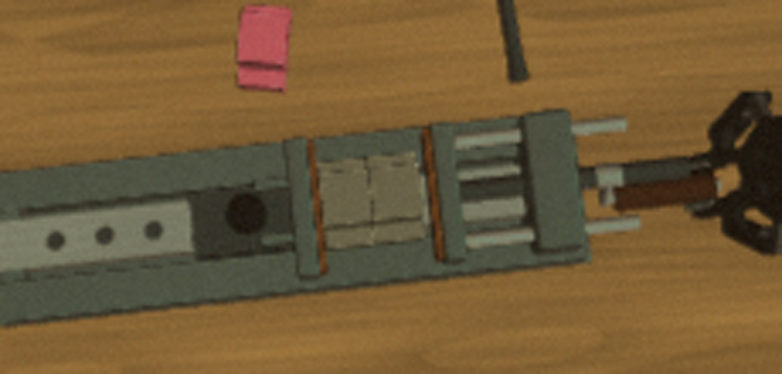

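Emit:
send_rows([
  [[-9.8,1,4.9,0,0,0],[-18,1.2,12.2,0,0,0],[-24.1,1,21.3,0,0,0],[-27.6,1.4,31.7,0,0,0]],
])

```text
clock: 62.2
position: [0.4172, -0.3042, 0.0698]
tcp_rot: [-1.901, -1.962, -0.524]
wrist_force: [2.1, -7.2, -3.8]
grip_width: 0.0244
```

Emit:
send_rows([
  [[-0.6,0.5,10.9,0,0,0],[1.6,1,21.7,0,0,0],[6.5,1.6,31.5,0,0,0],[13.7,2.3,39.7,0,0,0]],
])

```text
clock: 62.6
position: [0.4293, -0.3017, 0.1093]
tcp_rot: [-1.898, -1.961, -0.519]
wrist_force: [-1.2, -4.2, -3.3]
grip_width: 0.0242
```

Emit:
send_rows([
  [[9.1,0.5,6.1,0,0,0],[19.5,1,9.5,0,0,0],[30.5,1.6,10.2,0,0,0],[41.2,2.4,8,0,0,0]],
])

```text
clock: 63.0
position: [0.4713, -0.2984, 0.1185]
tcp_rot: [-1.896, -1.961, -0.521]
wrist_force: [-0.7, -5.0, 2.3]
grip_width: 0.0251
```

```bash
python3 -c "
from h import *
s=st()
snap('top','top41')
crop('top41','e56',220,245,450,355,3.4)
"
```

```text
t 63.0 p [ 471.3 -298.4  118.5] toolx [-0.033  0.866  0.499] y [0.999 0.03  0.013] z [-0.004  0.5   -0.866] F [-0.7 -5.   2.3] T [-1.32  0.32  0.3 ] w 25.1
q [ 1.09  0.87 -0.66  1.55  0.06  1.14  0.55]
```

View pics/e56.png

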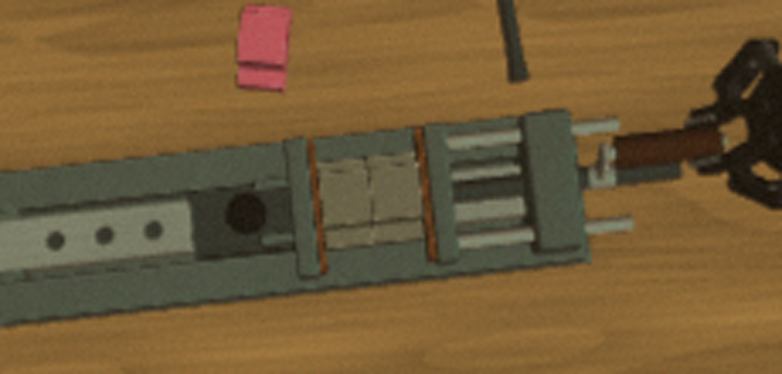

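Emit:
send_rows([
  [[9.8,0.5,-4.9,0,0,0],[18.1,1,-12.1,0,0,0],[24.1,1.5,-21.3,0,0,0],[27.6,2,-31.7,0,0,0]],
])

```text
clock: 63.45
position: [0.4999, -0.2953, 0.0854]
tcp_rot: [-1.896, -1.961, -0.525]
wrist_force: [-2.3, -4.1, 4.3]
grip_width: 0.0243
```

Emit:
send_rows([
  [[0,0.5,-10.9,0,0,0],[-1.5,1,-21.7,0,0,0],[-6.4,1.4,-31.5,0,0,0],[-13.7,1.7,-39.7,0,0,0]],
])

```text
clock: 63.85
position: [0.4876, -0.2937, 0.047]
tcp_rot: [-1.899, -1.961, -0.531]
wrist_force: [0.4, -4.9, 12.1]
grip_width: 0.0244
```

Emit:
send_rows([
  [[-8,0.3,-5,0,0,0],[-18.5,0.6,-8.5,0,0,0],[-18.5,0.6,-8.5,0,0,0],[-18.5,0.6,-8.5,0,0,0]],
])

```text
clock: 64.25
position: [0.4726, -0.2938, 0.0386]
tcp_rot: [-1.905, -1.964, -0.537]
wrist_force: [6.1, -4.2, 2.7]
grip_width: 0.0245
```

```bash
python3 -c "
from h import *
s=st()
x,z=s['position'][[0,2]]*1e3-[458.2,77.8];th=np.arctan2(x,z);F=s['wrist_force'];print(np.degrees(th),np.hypot(x,z),'tan',-(F[0]*np.cos(th)-F[2]*np.sin(th)),'rad',F[0]*np.sin(th)+F[2]*np.cos(th))
"
```

```text
t 64.25 p [ 472.6 -293.8   38.6] toolx [-0.034  0.866  0.499] y [0.999 0.024 0.026] z [ 0.011  0.499 -0.866] F [ 6.1 -4.2  2.7] T [-0.8  -1.1  -0.61] w 24.5
q [ 1.07  0.97 -0.63  1.61  0.1   0.98  0.57]
159.84138238365557 41.747521216771446 tan 6.63760542564852 rad -0.39616351234341485
```

Emit:
send_rows([
  [[-6,0.2,-1,0,0,0],[-11,0.3,-1,0,0,0],[-11,0.3,-1,0,0,0],[-11,0.3,-1,0,0,0]],
])

```text
clock: 64.65
position: [0.4639, -0.2939, 0.0369]
tcp_rot: [-1.909, -1.966, -0.54]
wrist_force: [10.2, -3.0, -2.5]
grip_width: 0.0244
```

```bash
cat > tan.py <<'E'
from h import *
s=robot.observe()
x,z=s['position'][[0,2]]*1e3-[458.2,77.8];th=np.arctan2(x,z);F=s['wrist_force'];print(np.degrees(th),np.hypot(x,z),'tan',-(F[0]*np.cos(th)-F[2]*np.sin(th)),'rad',F[0]*np.sin(th)+F[2]*np.cos(th))
E
python3 tan.py
```

```text
172.04521708379326 41.262375633655886 tan 9.7472253593905 rad 3.8513508827124756
```

Emit:
send_rows([
  [[-3,0.1,0,0,0,0],[-6,0.1,0,0,0,0],[-6,0.1,0,0,0,0],[-6,0.1,0,0,0,0]],
])

```text
clock: 65.05
position: [0.4583, -0.2938, 0.0366]
tcp_rot: [-1.909, -1.966, -0.54]
wrist_force: [10.7, -2.4, -4.3]
grip_width: 0.0242
```

```bash
python3 tan.py
```

```text
179.90292478275876 41.17907356181492 tan 10.649109850207795 rad 4.278900975650589
```

Emit:
send_rows([
  [[3,0,0,0,0,0],[6,0,0,0,0,0],[7,0,0,0,0,0],[7,0,0,0,0,0]],
])

```text
clock: 65.45
position: [0.4623, -0.2937, 0.0365]
tcp_rot: [-1.905, -1.964, -0.534]
wrist_force: [6.8, -4.0, -0.8]
grip_width: 0.0245
```

```bash
python3 tan.py
```

```text
174.38360402347544 41.477373242282155 tan 6.649159177842067 rad 1.4133690762237996
```

Emit:
send_rows([
  [[-4,0,0,0,0,0],[-7,0,0,0,0,0],[-9,0,0.5,0,0,0],[-9,0,0.5,0,0,0],[-9,0,0.5,0,0,0]],
])

```text
clock: 65.95
position: [0.4561, -0.2939, 0.0368]
tcp_rot: [-1.909, -1.966, -0.54]
wrist_force: [11.7, -2.2, -5.6]
grip_width: 0.0244
```

```bash
python3 tan.py; python3 -c "
from h import *
snap('top','top42')
crop('top42','e57',350,260,450,340,8)"
```

```text
-177.04350131407978 41.094668924744326 tan 11.986673168786583 rad 4.978247508783489
```

View pics/e57.png

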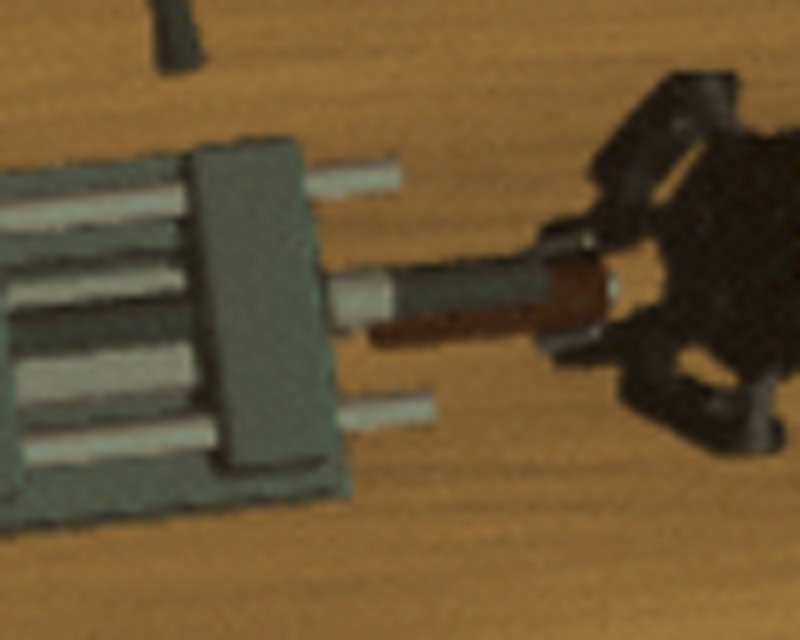

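Emit:
send_rows([
  [[0,0,0,0,0,0],[0,0,0,0,0,0],[2,0,0,0,0,0],[2,-10,17,0,0,0],[2,-25,43,0,0,0],[2,-40,70,0,0,0],[2,-60,100,0,0,0],[2,-80,130,-5,0,0]],
], fingers=0.46)

```text
clock: 66.8
position: [0.449, -0.3742, 0.1646]
tcp_rot: [-1.951, -2.007, -0.447]
wrist_force: [-0.8, -1.4, -0.6]
grip_width: 0.0394
```

Emit:
send_rows([
  [[0,-40,30,0,0,0],[0,-80,40,-8,0,0],[0,-110,40,-16,0,0],[0,-130,40,-25,0,0],[-40,-160,40,-25,0,0],[-80,-190,40,-25,0,0],[-110,-210,40,-25,0,0]],
])

```text
clock: 67.5
position: [0.3382, -0.5831, 0.205]
tcp_rot: [-2.182, -2.254, -0.002]
wrist_force: [0.4, -0.8, 0.6]
grip_width: 0.0395
```

```bash
python3 -c "
from h import *
s=st()
snap('side','side43');snap('top','top43')
crop('side43','e58',180,160,320,370,3)
crop('top43','e59',210,240,450,355,3.3)
"
```

```text
t 67.5 p [ 338.2 -583.1  205. ] toolx [-0.032  0.999  0.004] y [ 0.999  0.032 -0.002] z [-0.002  0.004 -1.   ] F [ 0.4 -0.8  0.6] T [-0.02  0.09 -0.05] w 39.5
q [ 1.28  0.72 -0.52  1.36  0.37  1.15  0.76]
```

View pics/e58.png

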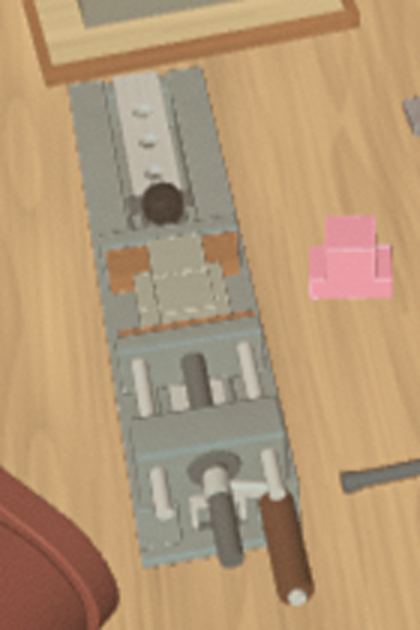

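View pics/e59.png

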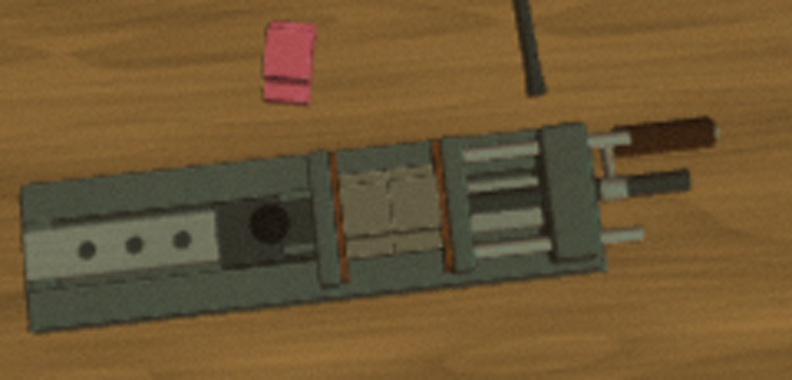

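```bash
python3 -c "
from h import *
T,S=load('top43'),load('side43')
h,e=tri(T,(427.2,280),S,(279,358.8)); b,e2=tri(T,(210+690/3.3,240+181/3.3),S,(180+232/3,160+562/3))
print(h,e,b,e2); d=h-b; print('theta',np.degrees(np.arctan2(d[0]+.033*d[1],d[2])))
crop('side43','f6',225,310,305,370,9)
crop('side43','f7',205,230,275,290,9)
crop('top43','f8',300,280,360,330,12)
"
```

```text
[ 0.49558709 -0.31746286  0.08058376] [np.float64(0.0026414298962358944), np.float64(0.0026414298962352313)] [ 0.45495691 -0.28877617  0.09080096] [np.float64(0.002709049632973889), np.float64(0.002709049632973154)]
theta 104.43821199656279
```

View pics/f7.png

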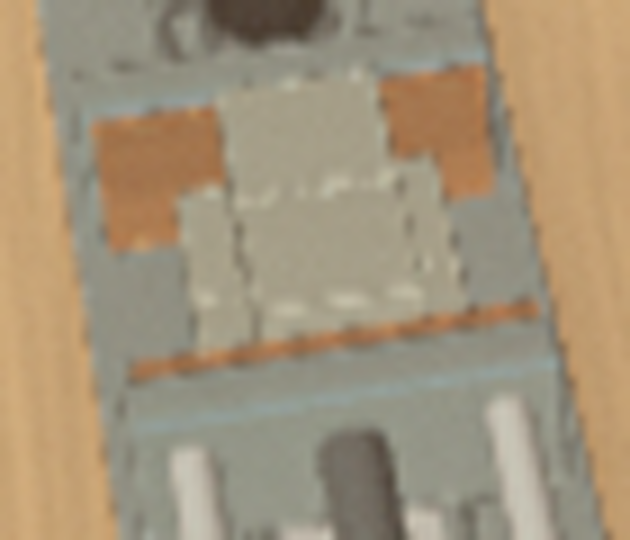

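View pics/f8.png

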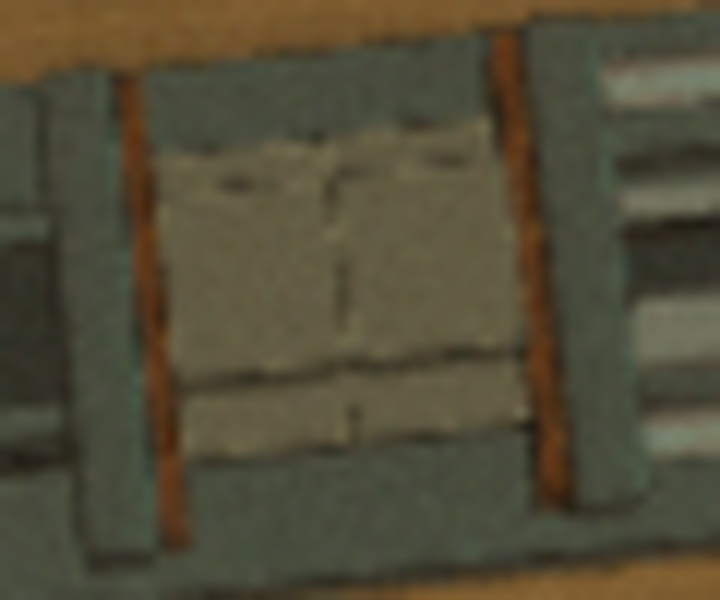

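Emit:
send_rows([
  [[0,0,0,0,0,0],[0,0,0,0,0,0],[0,0,0,0,0,0],[0,0,0,0,0,0],[0,0,0,0,0,0],[0,0,0,0,0,0],[0,0,0,0,0,0],[0,0,0,0,0,0]],
])

```text
clock: 68.4
position: [0.3406, -0.5833, 0.2072]
tcp_rot: [2.185, 2.257, -0.0]
wrist_force: [0.5, 0.0, 0.6]
grip_width: 0.0395
```

Emit:
send_rows([
  [[0,0,0,0,0,0],[0,0,0,0,0,0],[0,0,0,0,0,0],[0,0,0,0,0,0],[0,0,0,0,0,0],[0,0,0,0,0,0],[0,0,0,0,0,0],[0,0,0,0,0,0]],
])

```text
clock: 69.2
position: [0.3407, -0.5833, 0.2072]
tcp_rot: [-2.185, -2.258, -0.0]
wrist_force: [1.3, 0.4, 0.6]
grip_width: 0.0391
```

```bash
python3 -c "
from h import *
s=st()
snap('side','side44');snap('top','top44')
a=cv2.imread('pics/side43.png').astype(int);b=cv2.imread('pics/side44.png').astype(int)
d=np.abs(a-b).sum(2)[150:370,180:330];print(d.mean(),(d>80).sum())
a=cv2.imread('pics/top43.png').astype(int);b=cv2.imread('pics/top44.png').astype(int)
d=np.abs(a-b).sum(2)[240:355,200:450];print(d.mean(),(d>80).sum())
"
```

```text
t 69.2 p [ 340.7 -583.3  207.2] toolx [-0.033  0.999  0.   ] y [ 0.999  0.033 -0.   ] z [-0.  0. -1.] F [1.3 0.4 0.6] T [ 0.05 -0.02  0.04] w 39.1
q [ 1.28  0.72 -0.52  1.36  0.37  1.15  0.76]
5.09 154
6.500243478260869 0
```

Emit:
send_rows([
  [[20,30,0,4,0,0],[45,65,0,8,0,0],[70,100,0,13,0,0],[95,135,0,18,0,0],[120,170,-5,23,0,0],[140,200,-15,28,0,0],[158,223,-27,30,0,0],[158,223,-27,30,0,0]],
], fingers=0.48)

```text
clock: 70.1
position: [0.5, -0.3554, 0.1778]
tcp_rot: [-1.887, -1.962, -0.527]
wrist_force: [-0.0, 1.2, 1.1]
grip_width: 0.0408
```

Emit:
send_rows([
  [[0,15,-25,0,0,0],[0,30,-50,0,0,0],[0,45,-78,0,0,0],[0,45,-78,0,0,0],[0,45,-78,0,0,0]],
])

```text
clock: 70.6
position: [0.4986, -0.3165, 0.1027]
tcp_rot: [-1.9, -1.962, -0.525]
wrist_force: [0.5, -0.1, 0.9]
grip_width: 0.0413
```

```bash
python3 -c "
from h import *
s=st()
snap('top','top45')
crop('top45','e60',360,240,460,330,8)
"
```

```text
t 70.6 p [ 498.6 -316.5  102.7] toolx [-0.032  0.866  0.499] y [0.999 0.028 0.016] z [ 0.     0.499 -0.867] F [ 0.5 -0.1  0.9] T [-0.5  -0.03  0.02] w 41.3
q [ 1.05  0.93 -0.64  1.46  0.07  1.16  0.55]
```

View pics/e60.png

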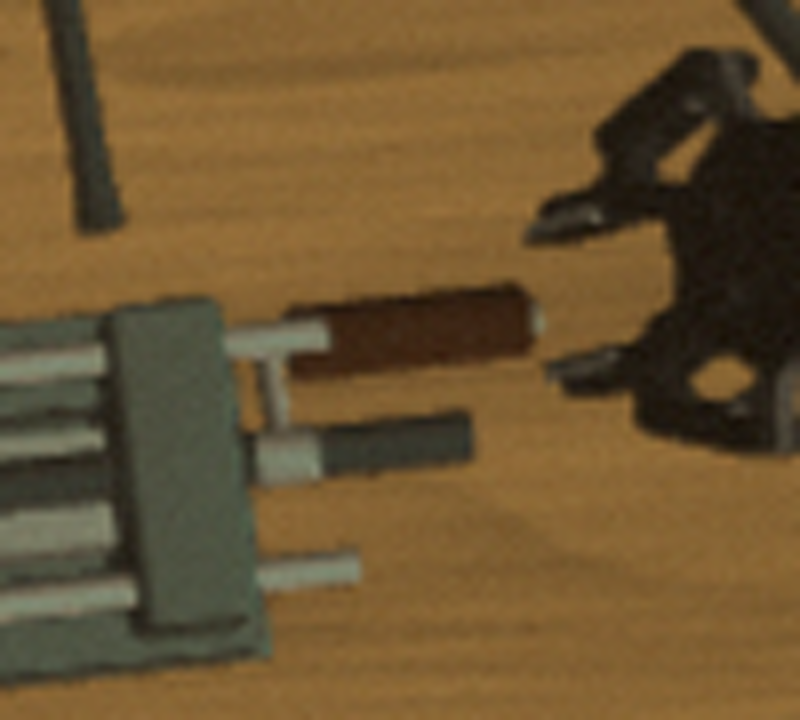

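Emit:
send_rows([
  [[-2,6,-10,0,0,0],[-2,12,-20,0,0,0],[-2,17,-29,0,0,0],[-2,21,-35,0,0,0],[-2,21,-35,0,0,0]],
])

```text
clock: 71.15
position: [0.496, -0.293, 0.0662]
tcp_rot: [-1.895, -1.96, -0.525]
wrist_force: [0.7, -0.6, 0.6]
grip_width: 0.0407
```

Emit:
send_rows([
  [[0,0,0,0,0,0],[0,0,0,0,0,0],[0,0,0,0,0,0],[0,0,0,0,0,0],[0,0,0,0,0,0]],
], fingers=0.0, squeeze=50)

```text
clock: 71.65
position: [0.4977, -0.2946, 0.0677]
tcp_rot: [-1.9, -1.963, -0.528]
wrist_force: [3.6, -0.1, 0.5]
grip_width: 0.0242
```

```bash
python3 tan.py; python3 -c "
from h import *
s=st()
snap('top','top46')
crop('top46','e61',360,240,460,330,8)
"
```

```text
104.37159973880429 40.77105077390979 tan 1.3628648198357196 rad 3.320751178356983
t 71.65 p [ 497.7 -294.6   67.7] toolx [-0.033  0.866  0.499] y [0.999 0.028 0.019] z [ 0.002  0.499 -0.866] F [ 3.6 -0.1  0.5] T [-0.55 -0.61 -0.26] w 24.2
q [ 1.04  0.95 -0.63  1.53  0.07  1.06  0.55]
```

View pics/e61.png

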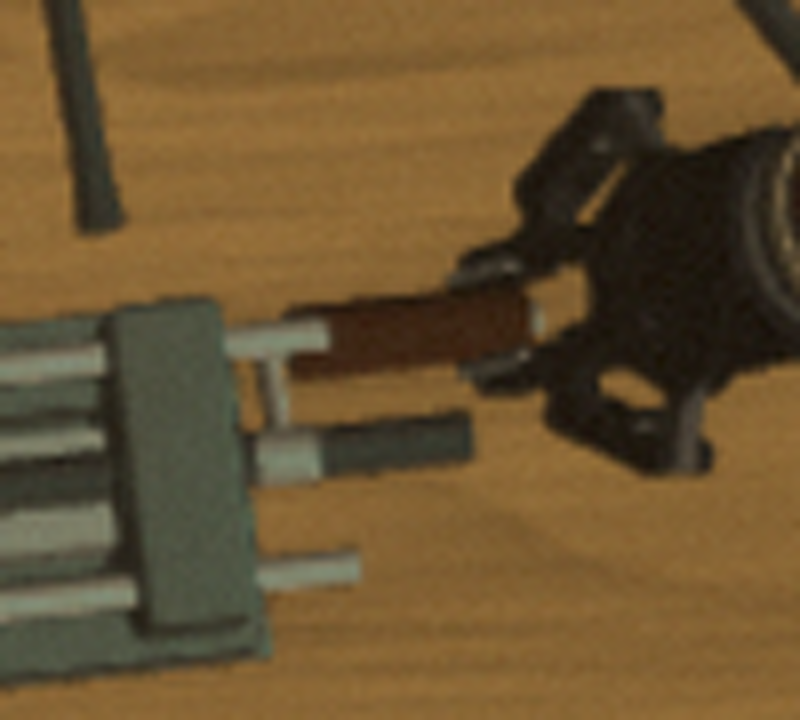

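Emit:
send_rows([
  [[-0.5,0,-1,0,0,0],[-0.5,0,-2,0,0,0],[-0.5,0,-2,0,0,0]],
])

```text
clock: 72.0
position: [0.4973, -0.2945, 0.0662]
tcp_rot: [-1.9, -1.962, -0.528]
wrist_force: [4.2, -1.1, 4.8]
grip_width: 0.0241
```

```bash
python3 tan.py
```

```text
106.47316585536309 40.78769580725384 tan 5.788625501282552 rad 2.643818555286021
```

Emit:
send_rows([
  [[-0.5,0,-1,0,0,0],[-0.5,0,-2,0,0,0],[-0.5,0,-2,0,0,0]],
])

```text
clock: 72.3
position: [0.4965, -0.2944, 0.0641]
tcp_rot: [-1.899, -1.962, -0.528]
wrist_force: [3.5, -1.1, 5.3]
grip_width: 0.0243
```

```bash
python3 tan.py
```

```text
109.73333221349729 40.690652489945634 tan 6.162606802099045 rad 1.5192312192343795
```

Emit:
send_rows([
  [[-1,0,-1.5,0,0,0],[-1.5,0,-3,0,0,0],[-1.5,0,-3,0,0,0]],
])

```text
clock: 72.6
position: [0.4951, -0.2943, 0.0611]
tcp_rot: [-1.899, -1.962, -0.528]
wrist_force: [4.2, -1.6, 5.1]
grip_width: 0.0241
```

```bash
python3 tan.py
```

```text
114.38518500748349 40.464705395300754 tan 6.3403766726349255 rad 1.6827127658126089
```

```bash
python3 circ.py 458.2 77.8 118 12 6 495.3 58.1
```

```text
[[-4.9, 0.3, -7.3], [-11.2, 0.6, -13.4], [-18.7, 0.8, -18.0], [-26.9, 1.0, -21.1], [-35.6, 1.2, -22.3], [-44.4, 1.4, -21.7]] end 450.9 36.4
```

Emit:
send_rows([
  [[-4.9,0.3,-7.3,0,0,0],[-11.2,0.6,-13.4,0,0,0],[-18.7,0.8,-18,0,0,0],[-26.9,1,-21.1,0,0,0],[-35.6,1.2,-22.3,0,0,0],[-42,1.3,-22,0,0,0],[-42,1.3,-22,0,0,0]],
])

```text
clock: 73.3
position: [0.4565, -0.2937, 0.0388]
tcp_rot: [-1.906, -1.965, -0.535]
wrist_force: [10.3, 0.5, -0.4]
grip_width: 0.0243
```

```bash
python3 tan.py
```

```text
-177.57375848715628 38.98914740637205 tan 10.281616076960157 rad -0.03080757118438926
```

Now back off in small steps, to see where the handle holds by itself.

Emit:
send_rows([
  [[2,0,0,0,0,0],[4,0,0,0,0,0],[4,0,0,0,0,0]],
])

```text
clock: 73.6
position: [0.4588, -0.2936, 0.0386]
tcp_rot: [-1.902, -1.964, -0.53]
wrist_force: [6.3, -0.8, 1.3]
grip_width: 0.0242
```

```bash
python3 tan.py
```

```text
179.18678656165304 39.17646847009128 tan 6.335962125963711 rad -1.2295777388812383
```

Emit:
send_rows([
  [[2,0,0,0,0,0],[4,0,0,0,0,0],[4,0,0,0,0,0]],
])

```text
clock: 73.9
position: [0.4624, -0.2936, 0.0388]
tcp_rot: [-1.901, -1.964, -0.529]
wrist_force: [5.7, 0.4, 2.2]
grip_width: 0.0242
```

```bash
python3 tan.py
```

```text
173.91018764953068 39.22875830734916 tan 5.952037394279972 rad -1.6143603146533496
```

Emit:
send_rows([
  [[2,0,0,0,0,0],[4,0,0,0,0,0],[4,0,0,0,0,0]],
])

```text
clock: 74.2
position: [0.4657, -0.2935, 0.039]
tcp_rot: [-1.9, -1.963, -0.528]
wrist_force: [4.4, -1.8, 5.6]
grip_width: 0.0245
```

```bash
python3 tan.py
```

```text
169.06317573466978 39.482112973130484 tan 5.347532857441902 rad -4.720610876777123
```

Emit:
send_rows([
  [[2,0,0,0,0,0],[4,0,0,0,0,0],[4,0,0,0,0,0]],
])

```text
clock: 74.5
position: [0.4689, -0.2935, 0.0395]
tcp_rot: [-1.899, -1.962, -0.527]
wrist_force: [2.5, -1.5, 8.8]
grip_width: 0.0242
```

```bash
python3 tan.py
```

```text
164.34733836991435 39.78740589072166 tan 4.760049803450986 rad -7.8287716693826725
```

Emit:
send_rows([
  [[6,0,1,0,0,0],[12,-0.2,3,0,0,0],[17,-0.4,6,0,0,0],[21,-0.6,10,0,0,0],[25,-0.8,14,0,0,0],[28,-1,18,0,0,0],[28,-1,18,0,0,0]],
])

```text
clock: 75.2
position: [0.4928, -0.2939, 0.0561]
tcp_rot: [-1.893, -1.959, -0.518]
wrist_force: [-4.0, -2.4, 6.9]
grip_width: 0.0243
```

```bash
python3 tan.py
```

```text
122.1513997437979 40.82244488870667 tan 3.746416954119486 rad -7.079045434115593
```

Emit:
send_rows([
  [[-0.5,0,2,0,0,0],[-1,0,3.5,0,0,0],[-1,0,3.5,0,0,0]],
])

```text
clock: 75.5
position: [0.4943, -0.2942, 0.0593]
tcp_rot: [-1.897, -1.961, -0.524]
wrist_force: [-0.5, -1.1, 2.0]
grip_width: 0.0242
```

```bash
python3 tan.py
```

```text
117.12104828046965 40.54747508545684 tan 1.519842556532228 rad -1.3532473460962517
```

Emit:
send_rows([
  [[0,0,1.5,0,0,0],[-0.5,0,3,0,0,0],[-0.5,0,3,0,0,0]],
])

```text
clock: 75.8
position: [0.4958, -0.2944, 0.0629]
tcp_rot: [-1.9, -1.963, -0.527]
wrist_force: [2.9, -1.4, -1.4]
grip_width: 0.0242
```

```bash
python3 tan.py
```

```text
111.62879210814324 40.463521869642 tan -0.25756531055145815 rad 3.2689305194146643
```

Emit:
send_rows([
  [[0,0,0,0,0,0],[0,0,0,0,0,0],[0,0,0,0,0,0],[0,-10,17,0,0,0],[0,-25,43,0,0,0],[0,-40,70,0,0,0],[0,-60,100,0,0,0],[0,-80,130,0,0,0]],
], fingers=0.46)

```text
clock: 76.6
position: [0.4941, -0.3742, 0.1938]
tcp_rot: [-1.897, -1.961, -0.525]
wrist_force: [1.1, 0.5, -0.0]
grip_width: 0.0395
```

Emit:
send_rows([
  [[0,-40,20,0,0,0],[0,-80,30,-8,0,0],[0,-110,30,-16,0,0],[-20,-130,30,-24,0,0],[-60,-160,30,-30,0,0],[-110,-190,30,-30,0,0],[-150,-210,30,-30,0,0],[-150,-210,30,-30,0,0]],
])

```text
clock: 77.4
position: [0.3335, -0.5901, 0.2219]
tcp_rot: [-2.198, -2.238, 0.014]
wrist_force: [-0.2, 0.0, 0.7]
grip_width: 0.0394
```

```bash
python3 -c "
from h import *
s=st()
snap('side','side47');snap('top','top47')
crop('side47','e62',180,160,320,370,3)
crop('top47','e63',300,270,440,345,5.5)
"
```

```text
t 77.4 p [ 333.5 -590.1  221.9] toolx [-0.018  1.    -0.003] y [ 1.     0.018 -0.01 ] z [-0.01  -0.003 -1.   ] F [-0.2  0.   0.7] T [-0.03 -0.03 -0.02] w 39.4
q [ 1.28  0.71 -0.51  1.33  0.36  1.19  0.76]
```

View pics/e62.png

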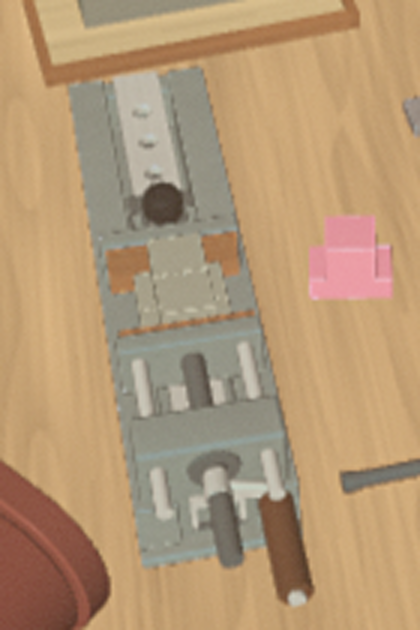

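View pics/e63.png

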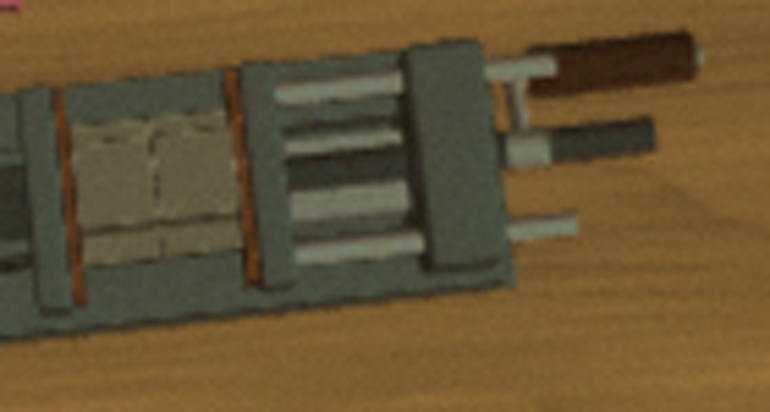

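View pics/top47.png

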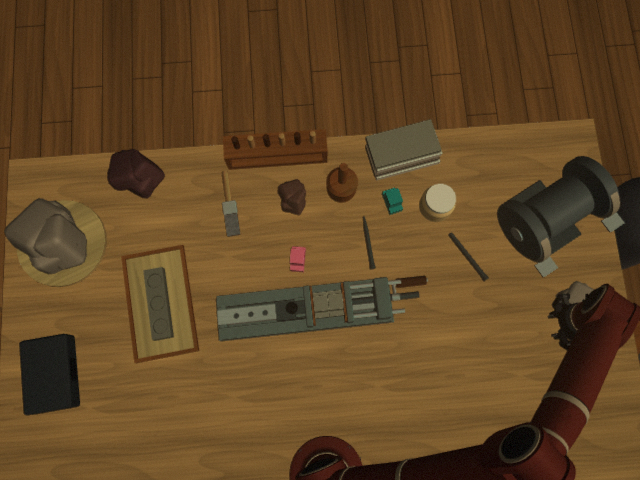

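```bash
python3 -c "
from h import *
T,S=load('top47'),load('side47')
crop('top47','f9',275,290,310,325,16)
print(tri(T,(292,308.5),S,(180+162/3,160+203/3)))
"
```

```text
(array([0.44217612, 0.05971106, 0.09946027]), [np.float64(0.0027139823493522583), np.float64(0.0027139823493526915)])
```

View pics/f9.png

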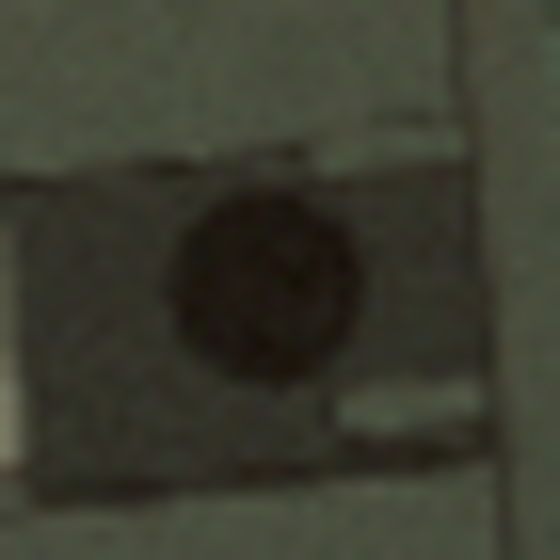

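Knob height now triangulates to 99.5 mm. It read 99.8 mm at the start, when the pin was home, so the pin is fully home. Handing in.

```bash
python3 -c "
from cell import robot
print(robot.sign_off())"
```

```text
the job is handed in; nothing more can be done
None
```

The job is done and handed in at about 77 s. The main doubt is how tight the clamp stayed after I let go of the crank.

**What I did:**
1. I wound the jaw back to about 2.6 mm and laid the holder flat inside the tray.
2. I counted two grey blanks; the pink and turquoise ones are look-alikes.
3. I drew the plunger, slid the tail stop to the 0.12 hole and let the pin drop.
4. I stood both blanks on the bed against the tail stop, with their saw faces together.
5. I cranked the jaw up until the handle took about 12 N.

**Last checks:**
- **Pin:** the knob height is 99.5 mm against 99.8 mm at the start, so the pin is home. The tail stop moved about 119–120 mm.
- **Row:** both blanks are upright and touching, between the two wooden faces. They sit roughly 1.5–2 mm off the bar's centre line.
- **Other things on the bench:** they look where they were in the last picture.

**What failed or disagreed:**
- **Clamp tightness:** the crank did not stay at 12 N. Each time I let go it sprang back, the first time by about 80°. It then rested where about 6 N was needed to turn it further, below the stated 8–12 N. I tightened it again to about 10 N and released it slowly; it settled at nearly the same place. I work out that leaves a squeeze of about 60 N, which I could not measure directly.
- **Second blank:** on the first try I lowered it onto the one already standing, with a wrist force of about 35 N, and it tilted in the grip. I set it upright on the bench, gripped it again and placed it cleanly.
- **Tool position:** the reported tool point behaved as if it were at the closed fingertips, not 22 mm behind them. I found this by touching the bench and allowed for it. Before that, my first grasp closed above the crank handle and nudged it.

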